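# Clean the bench caliper and gauge the reagent bottles

## Task

With the scraper block, not with the fingers, wipe every loose plastic chip off the bench caliper's bed into the trough along its far edge, and stand the scraper upright back on the worktop. Then gauge each brown bottle in the caliper, from the tallest to the shortest: stand it on the bed midway across between anvil and jaw, let go of it, and gently slide the jaw shut by its tab until the bottle is against the anvil and the sprung pad is pushed in about half way; then open the jaw and stand the bottle upright in the grey tray. Touch nothing else on the bench.

Things in the scene. Friction and masses are not known exactly. Their poses are not given: they have to be found in the camera images.
- bed_mid (a point): Middle of the smooth top of the screwed-down metal bench caliper's bed, between the jaws; z up, y along the slide. Bed 120 mm deep (x -65 to +55 mm), about 250 mm long, 22 mm above the worktop. From here the fixed anvil's face is at y = +62.5 mm, the free pad's face at y = -62.5 mm when the jaw is fully open. Anvil (48 mm wide, 26 mm high) and pad are centred on x = 0.
- trough (a point): Middle of the floor of the shallow chip trough along the far (+x) edge of the caliper bed; same axes as bed_mid. Inside 66 mm in x, 156 mm in y, its floor 19 mm below the bed's top, outer walls 16 mm above the worktop. The bed's far edge is at x = -33 mm.
- jaw_grip (a point): Grip point on the upright black ribbed thumb tab of the sliding jaw: tab 30 mm (x) by 14 mm (y, the sliding direction), from 45 to 87 mm above the worktop; this point is 72 mm above the worktop on the tab's centre. It lies 65 mm in -y from the unpressed pad face. The jaw block below it is 60 by 60 mm, 47 mm high.
- jaw (a joint): Position of the sliding jaw in m: 0 fully open, growing to 0.105 as it is slid in the caliper's +y direction towards the anvil. About 10 N of friction: it stays where it is left, also against the sprung pad.
- pad (a joint): How far the sprung pad on the front of the sliding jaw is pushed in, in m: 0 free, 0.010 pushed in completely. Spring 0.7 N per mm.
- scraper_mid (a point): Centre (half-way up, 30 mm) of the loose scraper block, which stands on its rubber sole: sole 40 mm (its x) by 110 mm (its y) by 18 mm high, grey grip body above it 22 mm by 106 mm up to 60 mm; about 150 g; z up.
- tray_in (a point): Middle of the inner floor of the fixed grey open tray: inside 157 by 157 mm, floor 4 mm above the worktop, rim 22 mm above the worktop. A tall fixed analyser stands close to the right of it and behind.
- pipette: Bystander: micropipette lying at the back, left of the middle, 260 mm long. Leave alone.
- pen: Bystander: marker pen 138 mm long lying behind the caliper, at its right. Leave alone.
- lying_tube: Bystander: serum tube 106 mm long lying on the worktop at the left. Leave alone.
- bottle_tall_mid (a point): Centre (half-way up) of a loose upright brown glass bottle with a white cap, 78 mm high in all; the round body is 44 mm in diameter up to about 69 mm, the narrower cap above; z up. May be absent.
- bottle_mid_mid (a point): Centre (half-way up) of a loose upright brown glass bottle with a blue cap, 70 mm high in all; the round body is 38 mm in diameter up to about 61 mm, the narrower cap above; z up. May be absent.
- bottle_short_mid (a point): Centre (half-way up) of a loose upright brown glass bottle with a green cap, 62 mm high in all; the round body is 36 mm in diameter up to about 53 mm, the narrower cap above; z up. May be absent.
- chip_1_mid (a point): Middle of a loose white plastic chip, 22 by 15 by 7 mm, on the caliper bed at the start (its x between -5 and +42 mm and y within 32 mm of bed_mid). May be absent.
- chip_2_mid (a point): Middle of a loose white plastic chip, 22 by 15 by 7 mm, on the caliper bed at the start (its x between -5 and +42 mm and y within 32 mm of bed_mid). May be absent.
- chip_3_mid (a point): Middle of a loose white plastic chip, 22 by 15 by 7 mm, on the caliper bed at the start (its x between -5 and +42 mm and y within 32 mm of bed_mid). May be absent.
- chip_4_mid (a point): Middle of a loose white plastic chip, 22 by 15 by 7 mm, on the caliper bed at the start (its x between -5 and +42 mm and y within 32 mm of bed_mid). May be absent.
- pad_face (a point): Centre of the front face of the sprung steel pad (face 44 mm wide, from 4 to 22 mm above the bed); it moves with the jaw and gives way as the pad is pushed in.

How it is judged:
By the outcome, as a careful person would: the job done as asked, in the order asked, and still so for the second after the job is handed in, with the robot touching nothing.
Of bottle_tall, bottle_mid, bottle_short only 2 to 3 are there at a start; the rules pass over those that are not, and their reading is None.
Of chip_1, chip_2, chip_3, chip_4 only 2 to 4 are there at a start; the rules pass over those that are not, and their reading is None.
At some moment in a run one of scraper may be knocked a few centimetres aside while the robot is not near it.
It also fails if it takes over 210 s, if anything falls off the work surface, if the arm or the gripper's body presses on something with over 40 N, if the wrist force passes 120 N, or if a joint passes its speed limit or range.

## Robot

A 6-joint arm with a two-finger parallel gripper is mounted at the origin on a cart in front of the work surface, level with it; the furniture and walls round the work are solid. World frame = base frame: x ahead of the robot, y to its left, z up, the work surface at z = 0. Lengths are in m, angles in rad, forces in N, time in s.
With the tool pointing down it reaches from about 0.3 to 0.775 m from the base axis. Payload 14.6 kg.
Tool frame: the origin (TCP) lies between the finger pads; the fingertips stand 22 mm ahead of it and the grasp point (between the pads) lies 3 mm ahead of it (manip.nose_length is the distance from the TCP to the fingertips, in m); z points along the fingers, y is the direction in which the jaws open and shut (so a half turn about z gives the same grasp; the last joint's range is limited). The gripper opens to 85 mm and grips with 20 to 120 N. Pads are 22 mm wide; open, the fingers measure 114 mm over their backs; the gripper's body (76 mm by 85 mm) begins 54 mm behind the grasp point. The pads swing forward as they close: fully open they stand 13 mm farther back than shut.
Start: joints at [-1.381, 0.3, 1.521, -0, 1.321, -0.067], TCP at [0.14, -0.532, 0.253] pointing down, gripper open.
Joint ranges: [-3.03, 3.03], [-0.79, 2.21], [0.23, 2.52], [-1.04, 4.18], [0, 3.07], [-2.55, 2.55]. Speed limits (rad/s): [2.22, 2.22, 2.57, 3.14, 3.14, 3.14].

## Interface

Orientations are given as a unit quaternion [x, y, z, w].
In Python, from workcell import manip gives the robot as it stands. The module is installed in compiled form; this text tells all that it offers.
- The arm moves only by the shell command python3 -m inch 'ROWS' [FORCE]. ROWS is JSON, a list of rows, each a list of 3 entries, a list of its own where there are three numbers: the shift along the tool's x, y, z as a fraction of full scale, then the turn about the tool's z as a fraction of full scale, then the gripper's target within -1 to 1 (fully open at 1, half-way at 0, shut at -1). In form: [[[dx, dy, dz], twist, claw], ...]. A call has 1 to 20 rows; each row is the pose to reach, as a shift and turn from the pose measured when the call began, along the tool's axes at that moment; what a row does not reach only later rows make up. Full scale, the value 1, is 0.5 m for a shift and pi/2 rad for a turn. A row lasts 1/10 s, in which the tool goes at most 50 mm and 8.59 degrees, less where a joint would pass 70% of its speed; a pose out of reach is approached as far as the arm can. A call with a number of a shift or a turn outside -1 to 1 is refused whole. A call with a gripper value outside its range is refused whole. The fingers move at their own pace and stop on an object; FORCE is the grip in N (left out, the last holds). Time passes only in rows, so rows that repeat a pose let the fingers close. It gives the time, the measured TCP pose, the force and the opening at its end, in the units of the state.
- manip.get_state(): the state, without advancing time (a new reading comes with each control period).
- manip.grab_frame(name): name is "side" or "top"; returns the picture (384x512x3 uint8, red, green, blue); there is no depth.
- manip.camera_params(name): a dict with "fov_y" (degrees; the focal length in pixels is half the picture's height over the tangent of half this angle, whatever the lens; pixels are square), "cx", "cy" (the principal point, pixels), "rvec" (rotation vector, rad) and "tvec" (3), from world to camera coordinates, as OpenCV has them. Camera axes: x right, y down, z forward; pixel columns grow to the right and rows downward; lengths in m; the calibration is good to about 2 mm. A picture is of the moment at which its call begins. camera_params takes no time and is no camera call.
- manip.hand_in(): hands the job in, once; it reports no verdict.
Trained networks look in the newest picture that a camera, given by its name, has taken for a name from the list of things; names that differ only in an ending like _2 or _b are one class to them, and where a whole thing is asked for, a point or a joint stands for the part that bears it (a point fixed in the world has none). Each returns a list of dicts, best first, with "confidence" (0 to 1); they miss things now and then, are a little off and sometimes report something else, mostly with a low value. They report only what shows in the picture. A call takes as long as a camera call.
- manip.cut_out(camera, label): "mask" (384x512 bool, what is visible of it) and "bbox" ([left, top, right, bottom] in pixels, round what is visible of it).
The state is a dict: "t": time; "joint_positions": joint angles; "qd": joint speeds; "joint_torque": joint torques, N m; "tool_pos": TCP position; "tool_rot": TCP orientation; "force": force on the tool from outside, world axes, zero at the start; "moment": the same for the moment, N m; "finger_gap": finger opening in m.
Only numpy, scipy, OpenCV 4.12 (cv2) and the standard library are available. Lean on these libraries where they do the work, as an engineer would, in place of code of your own. Each camera call takes 0.05 s, during which the arm holds its last target.

## Working session

There is one attempt and no reset: what is moved stays moved. The work goes in short steps, Python scripts to look and compute and a shell command to move; the robot and the scene stay as the last step left them, time stands still between calls to the robot, and variables do not carry over. Pictures are saved under pics/ and viewed, and the job is handed in when it is done.

```bash
mkdir -p pics; ls
python3 - <<'E'
from workcell import manip
import cv2
print(manip.get_state())
for c in ("side","top"):
    print(c,manip.camera_params(c))
    f=manip.grab_frame(c)
    cv2.imwrite(f"pics/{c}0.png",cv2.resize(f[:,:,::-1],None,fx=1.5,fy=1.5))
print(manip.nose_length)
E
```

```text
pics
{'t': 0.0, 'joint_positions': array([-1.38061809e+00,  3.00465654e-01,  1.52162035e+00,  2.83503110e-05,
        1.32070400e+00, -6.66075194e-02]), 'qd': array([ 0.00081287,  0.00068502,  0.00095788, -0.00024962, -0.00035793,
        0.00208188]), 'joint_torque': array([-1.17451702e-03, -5.43504775e+01, -3.61796772e+01, -9.62776517e-05,
        3.95291383e-03, -5.15480360e-05]), 'tool_pos': array([ 0.13964198, -0.53174687,  0.25270768]), 'tool_rot': array([ 9.91769224e-01,  1.28036903e-01, -2.32600024e-05, -5.98381190e-04]), 'force': array([-0.11489028,  0.92350188, -1.08578118]), 'moment': array([ 0.00630674, -0.03978068,  0.01234257]), 'finger_gap': 0.0851347815683641}
side {'fov_y': 56.43933323953456, 'cx': 247.9537088435095, 'cy': 190.79738737104867, 'rvec': array([ 0.69956556, -2.40494481,  1.40402184]), 'tvec': array([0.53658142, 0.15098374, 0.79506806])}
top {'fov_y': 50.25902433349941, 'cx': 254.18709282460242, 'cy': 191.18955005749882, 'rvec': array([ 2.15992124, -2.12977411,  0.16975013]), 'tvec': array([0.13485601, 0.57860348, 1.28975843])}
0.022
```

View pics/top0.png

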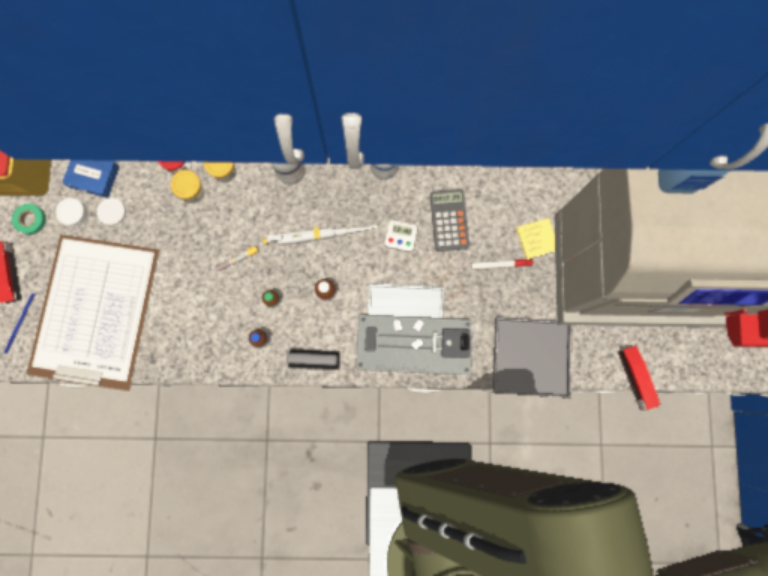

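View pics/side0.png

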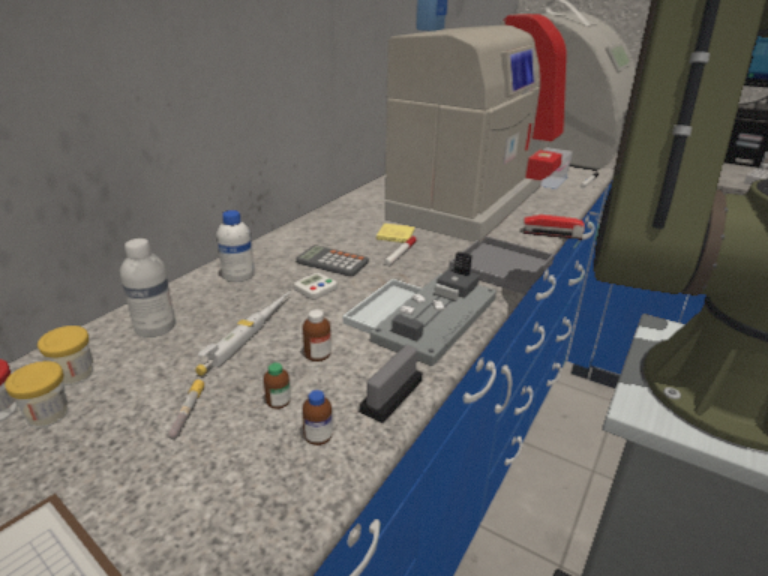

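```bash
cat > h.py <<'E'
from workcell import manip
import numpy as np, cv2
from scipy.optimize import least_squares
from scipy.spatial.transform import Rotation as R
P={c:manip.camera_params(c) for c in("side","top")}
def K(c):
    p=P[c]; f=192/np.tan(np.radians(p["fov_y"]/2)); return np.array([[f,0,p["cx"]],[0,f,p["cy"]],[0,0,1]])
def proj(c,X):
    p=P[c]; return cv2.projectPoints(np.asarray(X,float).reshape(-1,1,3),p["rvec"],p["tvec"],K(c),None)[0][:,0]
def back(c,uv,z):
    p=P[c]; Rm=cv2.Rodrigues(p["rvec"])[0]; o=-Rm.T@p["tvec"]; d=Rm.T@np.linalg.inv(K(c))@np.array([uv[0],uv[1],1.]); return o+d*(z-o[2])/d[2]
def cyl(parts,n=24):
    a=np.linspace(0,2*np.pi,n,endpoint=False)
    return np.array([[r*np.cos(t),r*np.sin(t),z] for r,z0,z1 in parts for z in(z0,z1) for t in a])
def box(*bs):
    return np.array([[x,y,z] for (x0,x1,y0,y1,z0,z1) in bs for x in(x0,x1) for y in(y0,y1) for z in(z0,z1)])
B={"tall":cyl([(.022,0,.066),(.013,.069,.078)]),"mid":cyl([(.019,0,.058),(.011,.061,.070)]),"short":cyl([(.018,0,.050),(.011,.053,.062)])}
SCR=box((-.02,.02,-.055,.055,0,.018),(-.011,.011,-.053,.053,.018,.06))
def shot(c,name,crop=None,s=1.5):
    f=manip.grab_frame(c)
    if crop: l,t,r,b=crop; f=f[t:b,l:r]
    cv2.imwrite(f"pics/{name}.png",cv2.resize(f[:,:,::-1],None,fx=s,fy=s,interpolation=cv2.INTER_CUBIC)); 
def iou(c,m,X):
    h=cv2.convexHull((proj(c,X)*16).astype(np.int32)); z=np.zeros((384,512),np.uint8); cv2.fillConvexPoly(z,h,1,shift=4) ; z=z>0
    return (z&m).sum()/max(1,(z|m).sum())
def hullbb(c,X):
    q=proj(c,X); h=cv2.convexHull(q.astype(np.float32)); m=cv2.moments(h); return np.r_[m["m10"]/m["m00"],m["m01"]/m["m00"]]
def locate(label,model,z0=0,yaw=False,cams=("top","side"),guess=None,grab=True):
    """fit x,y(,yaw): silhouette centroid (and, with yaw, mask second moments) in the cameras"""
    ob={}
    for c in cams:
        if grab: manip.grab_frame(c)
        r=manip.cut_out(c,label)
        if r: ob[c]=r[0]
        print(label,c,[(round(k["confidence"],2),k["bbox"]) for k in r[:4]])
    if not ob: return None
    def feat(c,cnt):
        m=cv2.moments(cnt); a=m["m00"]; f=[m["m10"]/a,m["m01"]/a]
        if yaw: f+=[m["mu20"]/a/20,m["mu11"]/a/20,m["mu02"]/a/20]
        return np.array(f)
    tgt={c:feat(c,o["mask"].astype(np.uint8)) for c,o in ob.items()}
    def res(p):
        Rz=R.from_euler("z",p[2] if yaw else 0).as_matrix(); X=model@Rz.T+[p[0],p[1],z0]
        return np.concatenate([feat(c,cv2.convexHull(proj(c,X).astype(np.float32)))-tgt[c] for c in ob])
    best=None
    c0=next(iter(ob)); g=back(c0,tgt[c0][:2],z0+model[:,2].max()/2)
    for y0 in ((0,.8,-.8,1.5) if yaw else (0,)):
        s=least_squares(res,[g[0],g[1]]+([y0] if yaw else []),x_scale=[.01,.01]+([.1] if yaw else []),diff_step=1e-4)
        if best is None or s.cost<best.cost: best=s
    print("  ->",best.x.round(4),"res",best.fun.round(1))
    return best.x
E
python3 - <<'E'
from h import *
for b in B: locate(f"bottle_{b}_mid",B[b])
locate("scraper_mid",SCR,yaw=True)
for l in("chip_1_mid","jaw_grip","jaw","pad_face","tray_in","bed_mid","trough","pen","lying_tube"):
    for c in("top","side"):
        r=manip.cut_out(c,l); print(l,c,[(round(k["confidence"],2),[int(v) for v in k["bbox"]],int(k["mask"].sum())) for k in r[:6]])
shot("top","topz",(225,170,405,275),4.4); shot("side","sidez",(200,150,380,290),4.2)
E
```

```text
bottle_tall_mid top [(0.69, [210.1, 188.2, 224.6, 198.4]), (0.41, [236.7, 188.7, 311.8, 250.4])]
bottle_tall_mid side [(0.88, [198.9, 205.7, 220.0, 241.2])]
  -> [0.5707 0.2669] res [-0.7  0.1  0.2 -0.8]
bottle_mid_mid top [(0.47, [165.2, 216.4, 179.3, 230.5])]
bottle_mid_mid side [(0.67, [301.2, 158.0, 368.6, 195.0])]
  -> [0.3823 0.1896] res [ 66.5  26.  -40.6  59. ]
bottle_short_mid top [(0.54, [175.4, 195.3, 183.1, 208.2])]
bottle_short_mid side [(0.9, [175.5, 242.6, 191.2, 274.8])]
  -> [0.5498 0.3856] res [-0.3  0.   0.1 -0.3]
scraper_mid top [(0.72, [189.0, 237.1, 229.1, 247.0]), (0.67, [308.5, 171.0, 353.3, 181.8]), (0.16, [176.7, 152.8, 245.4, 165.4])]
scraper_mid side [(0.75, [240.6, 229.0, 283.8, 282.9])]
  -> [0.4194 0.2899 0.0005] res [-0.7 -0.2  0.8 -0.   0.1  0.4 -0.6  0.5 -0.2  0.8]
chip_1_mid top []
chip_1_mid side [(0.58, [286, 200, 294, 209], 52), (0.38, [259, 156, 278, 176], 103)]
jaw_grip top [(0.65, [291, 218, 315, 237], 383)]
jaw_grip side [(0.71, [288, 169, 319, 198], 578)]
jaw top [(0.69, [291, 221, 313, 240], 402), (0.57, [145, 165, 169, 179], 138), (0.38, [290, 224, 291, 236], 41)]
jaw side [(0.91, [287, 167, 318, 196], 539)]
pad_face top [(0.45, [288, 224, 290, 235], 21)]
pad_face side [(0.49, [292, 191, 305, 198], 99)]
tray_in top [(0.73, [327, 212, 383, 262], 2595), (0.16, [147, 163, 170, 181], 103)]
tray_in side [(0.77, [299, 158, 370, 196], 1479), (0.67, [232, 165, 330, 242], 3632)]
bed_mid top [(0.61, [239, 188, 316, 249], 3704)]
bed_mid side [(0.7, [228, 171, 328, 244], 3648)]
trough top [(0.95, [236, 189, 316, 249], 3814)]
trough side [(0.96, [228, 162, 332, 244], 3687)]
pen top [(0.65, [209, 188, 222, 200], 143)]
pen side [(0.65, [256, 157, 280, 176], 127)]
lying_tube top [(0.49, [144, 166, 170, 180], 160)]
lying_tube side [(0.66, [111, 255, 134, 286], 250)]
```

View pics/topz.png

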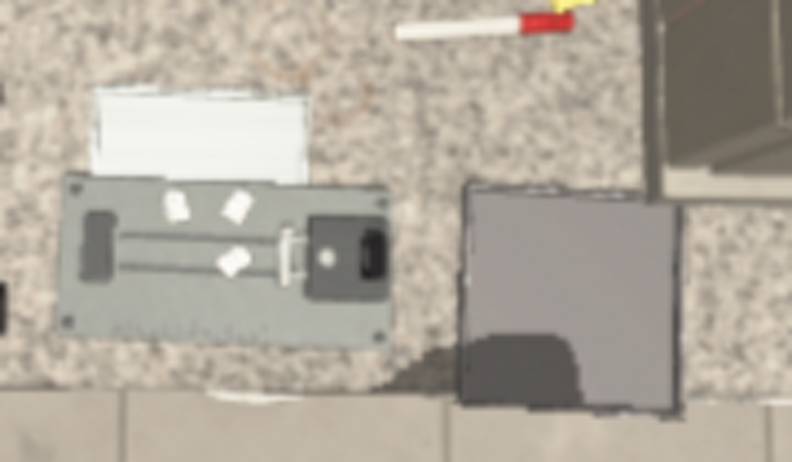

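View pics/sidez.png

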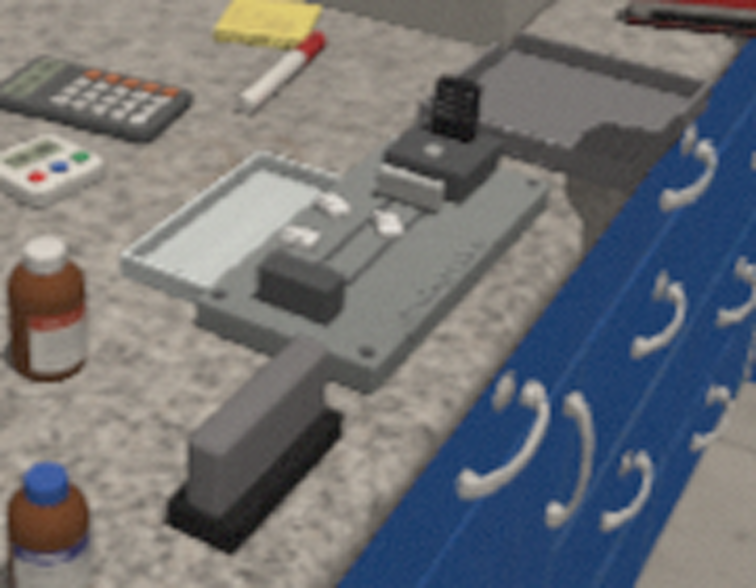

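```bash
cat > cal.py <<'E'
from h import *
T=lambda u,v:("top",np.array([u,v])/4.4+[225,170]); S=lambda u,v:("side",np.array([u,v])/4.2+[200,150])
C=[(T(115,210),(.024,.0625,.048)),(T(115,281),(-.024,.0625,.048)),(T(281,228),(.022,-.0625,.044)),(T(281,286),(-.022,-.0625,.044)),
(T(373,254),(0,-.1275,.087)),(S(458,80),(0,-.1275,.087)),(S(343,290),(-.024,.0625,.048)),(S(285,250),(.024,.0625,.048))]
def res(p):
    Rz=R.from_euler("z",p[2]).as_matrix(); return np.concatenate([proj(o[0],Rz@np.array(X)+[p[0],p[1],0])[0]-o[1] for o,X in C])
s=least_squares(res,[.45,.1,0],x_scale=[.01,.01,.1],diff_step=1e-4); print(s.x,s.fun.reshape(-1,2).round(1).tolist())
px,py,yw=s.x
def w(X): return R.from_euler("z",yw).as_matrix()@np.array(X)+[px,py,0]
for n,uv in (("fl",(65,172)),("fr",(390,187)),("nr",(390,348)),("nl",(57,337))):
    q=back("top",T(*uv)[1],.022); print(n,(R.from_euler("z",-yw).as_matrix()@(q-[px,py,0])).round(4))
for n,uv in (("c1",(177,206)),("c2",(239,207)),("c3",(234,262))):
    q=back("top",T(*uv)[1],.029); print(n,q.round(4),(R.from_euler("z",-yw).as_matrix()@(q-[px,py,0])).round(4))
for n,uv in (("c1",(300,235)),("c2",(333,205)),("c3",(388,220))):
    q=back("side",S(*uv)[1],.027); print(n,q.round(4),(R.from_euler("z",-yw).as_matrix()@(q-[px,py,0])).round(4))
for n,uv in (("fl",(467,182)),("fr",(680,203)),("nr",(678,410)),("nl",(462,400))):
    print(n,back("top",T(*uv)[1],.022).round(4))
for l in("bottle_mid_mid","bottle_tall_mid"):
    print(l)
for l,u,v in(("mid",258,336),("short",269,297),("tall",324,287)):
    print(l,back("top",(u/1.5,v/1.5),{"mid":.07,"short":.062,"tall":.078}[l]))
for l,u,v in(("mid",317,397),("short",276,368),("tall",316,314)):
    print(l,back("side",(u/1.5,v/1.5),{"mid":.07,"short":.062,"tall":.078}[l]))
E
python3 cal.py
```

```text
[ 0.45877998  0.09406208 -0.02108103] [[-1.4, 1.7], [-1.9, 0.5], [-0.4, -0.3], [-0.7, 0.2], [0.7, 0.5], [0.2, -0.6], [1.5, -4.6], [-1.9, -1.2]]
fl [0.0589 0.0967 0.022 ]
fr [ 0.0563 -0.1465  0.022 ]
nr [-0.0629 -0.148   0.022 ]
nl [-0.0634  0.0977  0.022 ]
c1 [0.4948 0.1057 0.029 ] [0.0358 0.0124 0.029 ]
c2 [0.4947 0.0597 0.029 ] [ 0.0367 -0.0336  0.029 ]
c3 [0.454  0.0633 0.029 ] [-0.0041 -0.0309  0.029 ]
c1 [0.4936 0.109  0.027 ] [0.0345 0.0156 0.027 ]
c2 [0.4933 0.0658 0.027 ] [ 0.0351 -0.0275  0.027 ]
c3 [0.4558 0.0632 0.027 ] [-0.0024 -0.0309  0.027 ]
fl [ 0.5165 -0.1112  0.022 ]
fr [ 0.503  -0.2703  0.022 ]
nr [ 0.3506 -0.2638  0.022 ]
nl [ 0.3557 -0.1051  0.022 ]
bottle_mid_mid
bottle_tall_mid
mid [0.46430353 0.40049863 0.07      ]
short [0.54829616 0.38227485 0.062     ]
tall [0.56915337 0.2641908  0.078     ]
mid [0.45634988 0.41177689 0.07      ]
short [0.54405974 0.388101   0.062     ]
tall [0.56529401 0.27010013 0.078     ]
```

```bash
cat > ov.py <<'E'
import sys
from h import *
x,y,w=map(float,sys.argv[1:4]); j=float(sys.argv[4]); tag=sys.argv[5]
Rz=R.from_euler("z",w).as_matrix()
def rect(x0,x1,y0,y1,z): return [(x0,y0,z),(x1,y0,z),(x1,y1,z),(x0,y1,z)]
L=[(rect(-.065,.055,-.148,.102,.022),(0,0,255)),(rect(-.024,.024,.0625,.0875,.048),(0,255,0)),(rect(-.03,.03,-.1325+j-.02,-.0725+j,.047),(255,0,255)),(rect(-.015,.015,-.1345+j,-.1205+j,.087),(0,255,255)),
([(-.022,-.0625+j,.044),(.022,-.0625+j,.044),(.022,-.0625+j,.026),(-.022,-.0625+j,.026)],(255,0,0)),(rect(.055,.121,-.078,.078,.016),(255,255,0))]
for c,(l,t,r,b),s in (("top",(232,180,332,255),8),("side",(225,160,345,250),6.6)):
    f=cv2.cvtColor(manip.grab_frame(c),cv2.COLOR_RGB2BGR)[t:b,l:r]
    f=cv2.resize(f,None,fx=s,fy=s,interpolation=cv2.INTER_CUBIC)
    for X,col in L:
        q=proj(c,np.array(X)@Rz.T+[x,y,0]); q=(q+.5-[l,t])*s
        cv2.polylines(f,[q.astype(np.int32)],True,col,1)
    cv2.imwrite(f"pics/ov_{c}_{tag}.png",f)
E
python3 ov.py .4588 .094 -.021 0 a
```

```text
(no output)
```

View pics/ov_top_a.png

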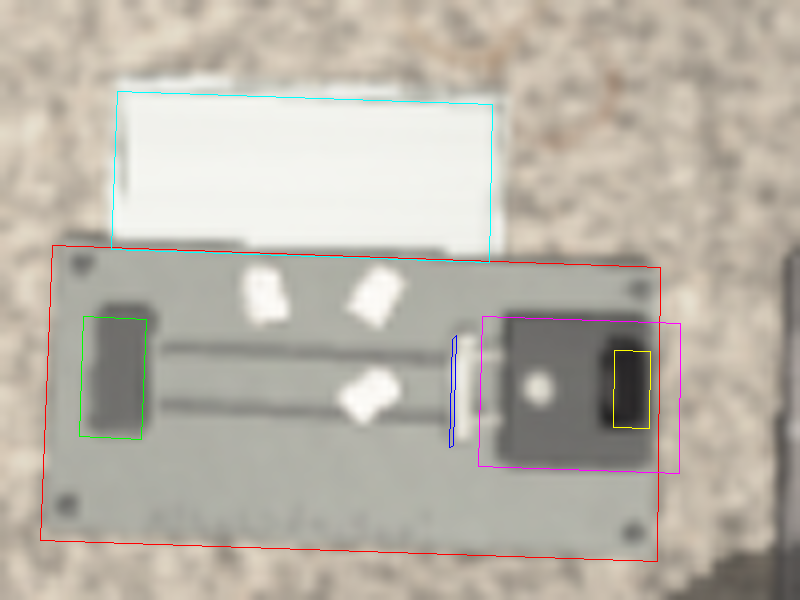

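View pics/ov_side_a.png

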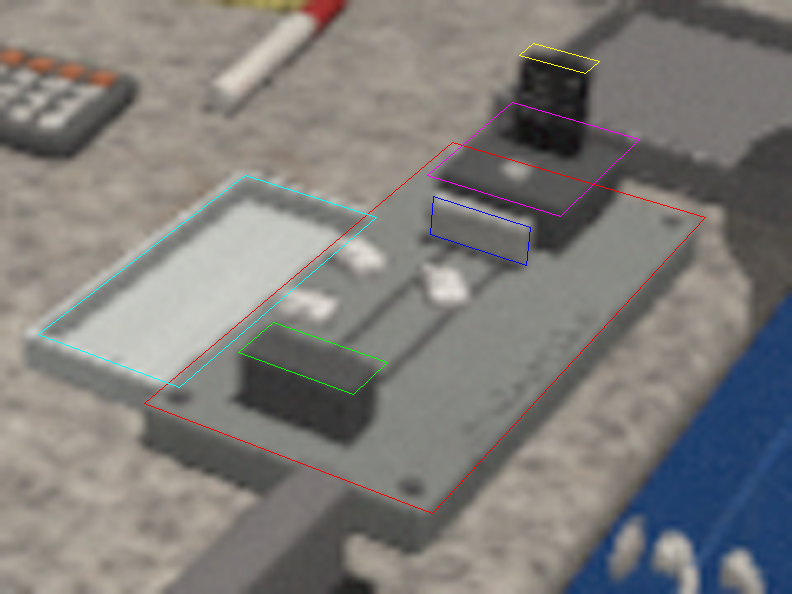

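```bash
cat >> h.py <<'E'
def go(x,y,z,yaw_deg=None):
    s=manip.get_state(); Rm=R.from_quat(s["tool_rot"]); d=Rm.inv().apply(np.array([x,y,z])-s["tool_pos"])
    yw=np.degrees(np.arctan2(*Rm.as_matrix()[[1,0],0])); tw=0
    if yaw_deg is not None: tw=-((yaw_deg-yw+180)%360-180)/90
    print("delta frac",(d/.5).round(4).tolist(),"twist",round(tw,4),"yaw now",round(yw,2),"pos",s["tool_pos"].round(4),"f",s["force"].round(1),"gap",round(s["finger_gap"],4),"t",round(s["t"],1))
E
python3 -c "
from h import *
go(.4194,.29,.2527,90)"
```

```text
delta frac [0.9586, -1.4479, 0.0012] twist -0.8365 yaw now 14.72 pos [ 0.1397 -0.532   0.2533] f [-0.4 -0.1 -0.8] gap 0.0852 t 2.0
```

```bash
r='[[0.48,-0.72,0],-0.42,0.5]'; python3 -m inch '[[[0.48,-0.72,0],-0.42,0.5],[[0.48,-0.72,0],-0.42,0.5],[[0.48,-0.72,0],-0.42,0.5],[[0.48,-0.72,0],-0.42,0.5],[[0.48,-0.72,0],-0.42,0.5],[[0.48,-0.72,0],-0.42,0.5],[[0.48,-0.72,0],-0.42,0.5],[[0.48,-0.72,0],-0.42,0.5],[[0.48,-0.72,0],-0.42,0.5],[[0.48,-0.72,0],-0.42,0.5],[[0.48,-0.72,0],-0.42,0.5],[[0.48,-0.72,0],-0.42,0.5],[[0.48,-0.72,0],-0.42,0.5]]'; python3 -c "
from h import *
go(.4194,.29,.2527,90)"
```

```text
t: 3.3
tool_pos: [0.2801, -0.1236, 0.2532]
tool_rot: [0.897, 0.442, -0.0, -0.0]
force: [0.7, -0.8, -0.2]
finger_gap: 0.0641
delta frac [0.8254, -0.284, 0.001] twist -0.4177 yaw now 52.4 pos [ 0.2801 -0.1236  0.2532] f [ 0.7 -0.8 -0.2] gap 0.0641 t 3.3
```

```bash
python3 -m inch '[[[0.825,-0.284,0],-0.418,0.3],[[0.825,-0.284,0],-0.418,0.3],[[0.825,-0.284,0],-0.418,0.3],[[0.825,-0.284,0],-0.418,0.3],[[0.825,-0.284,0],-0.418,0.3],[[0.825,-0.284,0],-0.418,0.3],[[0.825,-0.284,0],-0.418,0.3],[[0.825,-0.284,0],-0.418,0.3],[[0.825,-0.284,0],-0.418,0.3],[[0.825,-0.284,0],-0.418,0.3],[[0.825,-0.284,0],-0.418,0.3],[[0.825,-0.284,0],-0.418,0.3],[[0.825,-0.284,0],-0.418,0.3]]'
python3 - <<'E'
from h import *
go(.4194,.29,.045,90)
locate("scraper_mid",SCR,yaw=True,cams=("side",))
shot("side","s1"); shot("top","t1")
E
```

```text
t: 4.6
tool_pos: [0.4195, 0.2886, 0.2535]
tool_rot: [0.708, 0.707, 0.0, -0.0]
force: [-0.6, 0.8, -0.1]
finger_gap: 0.0556
delta frac [0.0027, -0.0003, 0.4171] twist -0.0008 yaw now 89.92 pos [0.4195 0.2886 0.2535] f [-0.6  0.8 -0.1] gap 0.0556 t 4.6
scraper_mid side [(0.81, [240.7, 230.8, 284.4, 281.8])]
  -> [ 0.4195  0.2913 -0.0005] res [ 0.  -0.1  0.5 -0.4  0.9]
```

View pics/s1.png

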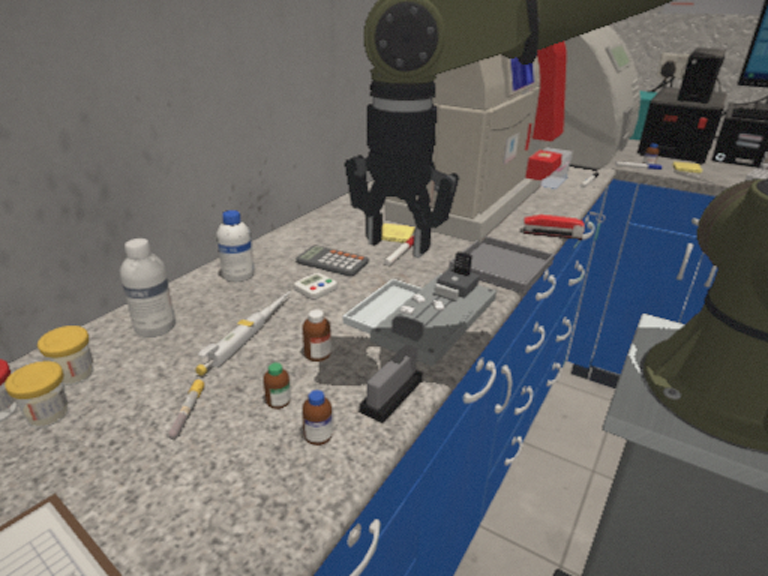

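View pics/t1.png

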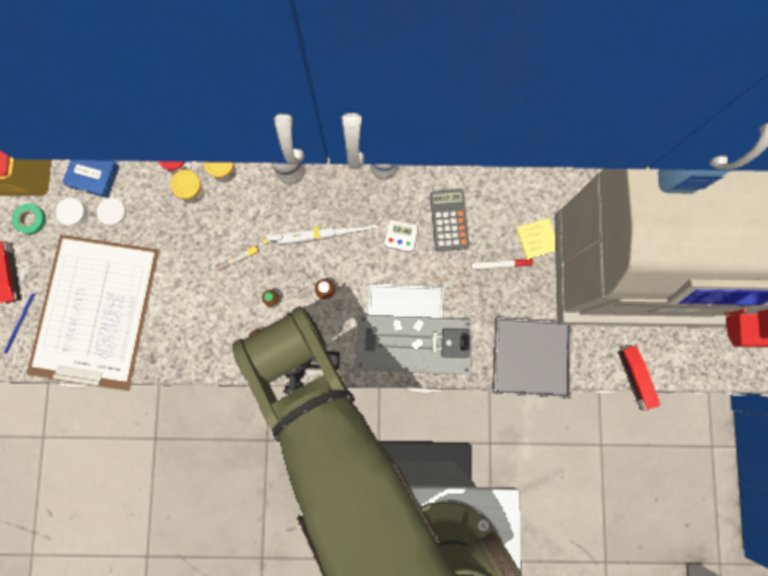

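```bash
python3 -m inch '[[[0.002,0,0.1],0,0.2],[[0.002,0,0.2],0,0.2],[[0.002,0,0.28],0,0.2],[[0.002,0,0.34],0,0.2],[[0.002,0,0.38],0,0.2],[[0.002,0,0.4],0,0.2],[[0.002,0,0.412],0,0.2],[[0.002,0,0.417],0,0.2],[[0.002,0,0.417],0,0.2],[[0.002,0,0.417],0,-0.4],[[0.002,0,0.417],0,-1],[[0.002,0,0.417],0,-1],[[0.002,0,0.417],0,-1],[[0.002,0,0.417],0,-1],[[0.002,0,0.417],0,-1],[[0.002,0,0.417],0,-1],[[0.002,0,0.417],0,-1],[[0.002,0,0.417],0,-1]]' 60
python3 - <<'E'
from h import *
go(.4194,.29,.045,90)
shot("side","s2",(200,150,380,290),4.2)
E
```

```text
t: 6.6
tool_pos: [0.4198, 0.2906, 0.0458]
tool_rot: [0.707, 0.707, 0.001, 0.0]
force: [-2.0, -0.5, 7.2]
finger_gap: 0.0214
delta frac [-0.0012, -0.0008, 0.0016] twist -0.0003 yaw now 89.98 pos [0.4198 0.2906 0.0458] f [-2.  -0.5  7.2] gap 0.0214 t 6.6
```

View pics/s2.png

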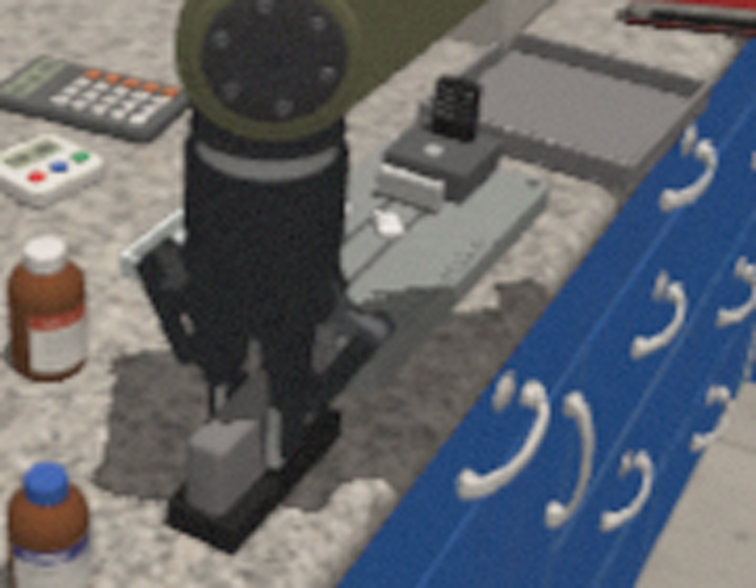

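```bash
python3 -m inch '[[[0,0,-0.06],0,-1],[[0,0,-0.12],0,-1],[[0,0,-0.18],0,-1],[[0,0,-0.19],0,-1],[[0,0,-0.19],0,-1]]'
python3 - <<'E'
from h import *
go(.4145,.0936,.14,88.7)
E
```

```text
t: 7.15
tool_pos: [0.4198, 0.2906, 0.1411]
tool_rot: [0.707, 0.707, 0.001, 0.0]
force: [0.0, -0.2, -2.4]
finger_gap: 0.0214
delta frac [-0.394, -0.0105, 0.0016] twist 0.0142 yaw now 89.98 pos [0.4198 0.2906 0.1411] f [ 0.  -0.2 -2.4] gap 0.0214 t 7.2
```

```bash
python3 -m inch '[[[-0.08,-0.01,0],0.014,-1],[[-0.16,-0.01,0],0.014,-1],[[-0.24,-0.01,0],0.014,-1],[[-0.32,-0.01,0],0.014,-1],[[-0.37,-0.01,0],0.014,-1],[[-0.394,-0.0105,0],0.0142,-1],[[-0.394,-0.0105,0.04],0.0142,-1],[[-0.394,-0.0105,0.07],0.0142,-1],[[-0.394,-0.0105,0.09],0.0142,-1],[[-0.394,-0.0105,0.09],0.0142,-1],[[-0.394,-0.0105,0.09],0.0142,-1]]'
python3 - <<'E'
from h import *
go(.4145,.0936,.068,88.7)
shot("side","s3",(200,150,380,290),4.2);shot("top","t3",(225,170,405,275),4.4);
E
```

```text
t: 8.25
tool_pos: [0.4146, 0.0939, 0.0958]
tool_rot: [0.715, 0.699, 0.001, 0.0]
force: [-0.5, -0.7, -0.5]
finger_gap: 0.0217
delta frac [-0.0008, -0.0003, 0.0555] twist 0.0003 yaw now 88.73 pos [0.4146 0.0939 0.0958] f [-0.5 -0.7 -0.5] gap 0.0217 t 8.2
```

View pics/s3.png

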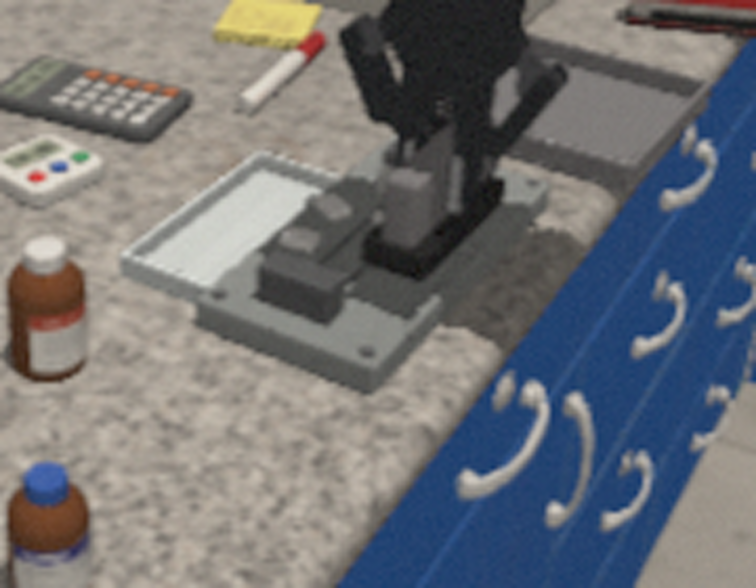

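View pics/t3.png

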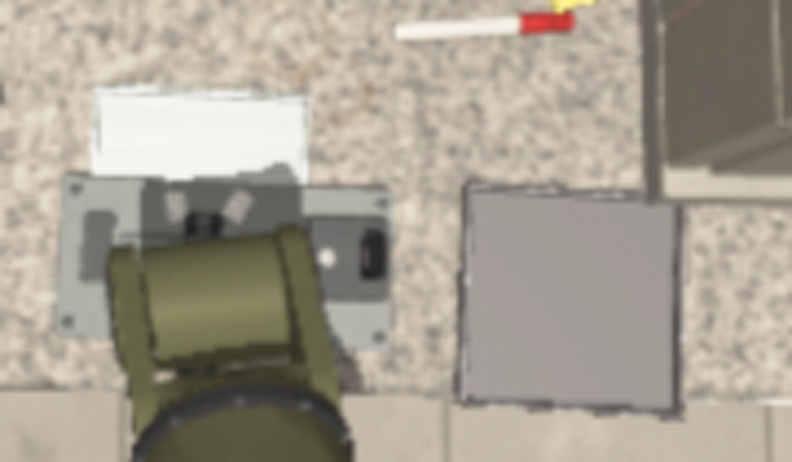

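```bash
python3 -m inch '[[[0,0,0.02],0,-1],[[0,0,0.036],0,-1],[[0,0,0.046],0,-1],[[0,0,0.051],0,-1],[[0,0,0.054],0,-1],[[0,0,0.055],0,-1],[[0,0,0.055],0,-1]]'
python3 - <<'E'
from h import *
go(.4145,.0936,.068,88.7)
E
```

```text
t: 9.05
tool_pos: [0.415, 0.094, 0.0689]
tool_rot: [0.715, 0.699, 0.002, 0.001]
force: [0.4, -0.7, -1.3]
finger_gap: 0.0209
delta frac [-0.0007, -0.0011, 0.0017] twist 0.0002 yaw now 88.72 pos [0.415  0.094  0.0689] f [ 0.4 -0.7 -1.3] gap 0.0209 t 9.1
```

```bash
python3 -m inch '[[[0,0,0.003],0,-1],[[0,0,0.003],0,-1],[[0,0,0.003],0,-1]]';  python3 -m inch '[[[0,0,0.003],0,-1],[[0,0,0.003],0,-1],[[0,0,0.003],0,-1]]'
python3 - <<'E'
from h import *
Rz=R.from_euler("z",-.023).as_matrix()
p=Rz@[.056,-.001,0]+[.4605,.0925,0]
go(p[0],p[1],.068,88.7)
shot("side","s4",(200,150,380,290),4.2)
E
```

```text
t: 9.35
tool_pos: [0.4153, 0.094, 0.0678]
tool_rot: [0.715, 0.699, 0.002, 0.001]
force: [-1.7, 0.5, 6.1]
finger_gap: 0.0215
t: 9.65
tool_pos: [0.4154, 0.094, 0.0677]
tool_rot: [0.715, 0.699, 0.002, 0.001]
force: [-12.9, -2.6, 30.1]
finger_gap: 0.0212
delta frac [-0.0031, 0.2023, 0.0003] twist 0.0003 yaw now 88.73 pos [0.4154 0.094  0.0677] f [-12.9  -2.6  30.1] gap 0.0212 t 9.7
```

View pics/s4.png

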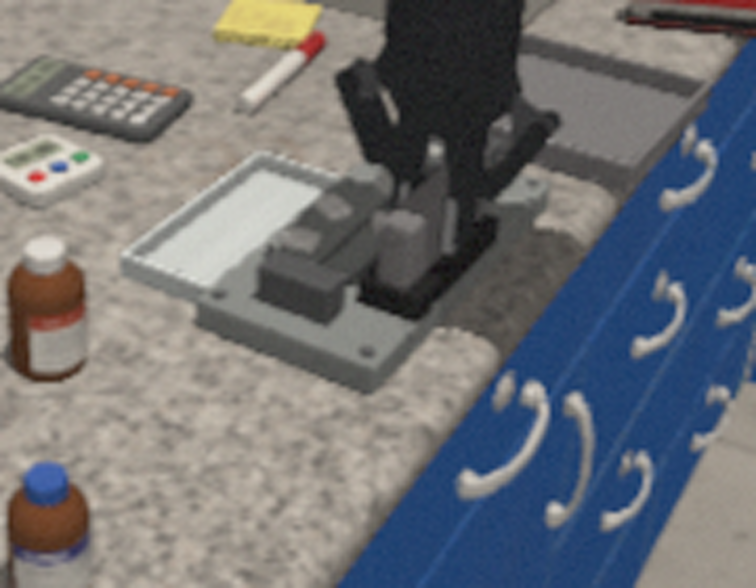

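```bash
python3 -m inch '[[[0,0,0],0,-1],[[0,0.006,0],0,-1],[[0,0.012,0],0,-1],[[0,0.018,0],0,-1],[[-0.001,0.024,0],0,-1],[[-0.001,0.03,0],0,-1],[[-0.001,0.036,0],0,-1],[[-0.001,0.042,0],0,-1],[[-0.001,0.048,0],0,-1],[[-0.001,0.054,0],0,-1],[[-0.001,0.06,0],0,-1],[[-0.001,0.066,0],0,-1],[[-0.001,0.072,0],0,-1],[[-0.001,0.078,0],0,-1],[[-0.001,0.084,0],0,-1],[[-0.002,0.09,0],0,-1],[[-0.002,0.09,0],0,-1]]'
python3 - <<'E'
from h import *
Rz=R.from_euler("z",-.023).as_matrix()
p=Rz@[.056,-.001,0]+[.4605,.0925,0]
go(p[0],p[1],.068,88.7)
shot("side","s5",(200,150,380,290),4.2)
E
```

```text
t: 11.4
tool_pos: [0.4608, 0.092, 0.0679]
tool_rot: [0.715, 0.699, 0.002, 0.001]
force: [0.3, -0.3, -0.0]
finger_gap: 0.0212
delta frac [-0.001, 0.1114, 0.0003] twist 0.0003 yaw now 88.73 pos [0.4608 0.092  0.0679] f [ 0.3 -0.3 -0. ] gap 0.0212 t 11.4
```

View pics/s5.png

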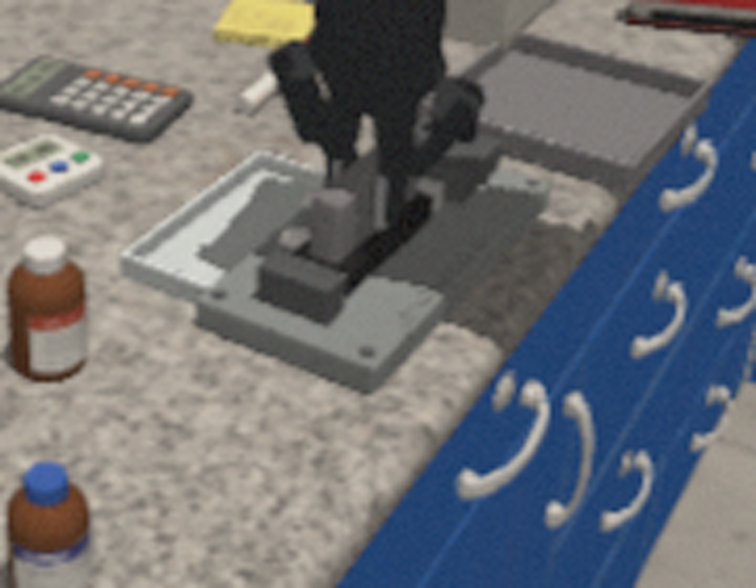

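```bash
python3 -m inch '[[[0,0.006,0],0,-1],[[0,0.012,0],0,-1],[[0,0.018,0],0,-1],[[-0.001,0.024,0],0,-1],[[-0.001,0.03,0],0,-1],[[-0.001,0.036,0],0,-1],[[-0.001,0.042,0],0,-1],[[-0.001,0.048,0],0,-1],[[-0.001,0.054,0],0,-1],[[-0.001,0.06,0],0,-1],[[-0.001,0.066,0],0,-1],[[-0.001,0.072,0],0,-1],[[-0.001,0.078,0],0,-1],[[-0.001,0.084,0],0,-1],[[-0.002,0.09,0],0,-1],[[-0.002,0.096,0],0,-1],[[-0.002,0.103,0],0,-1],[[-0.002,0.111,0],0,-1],[[-0.002,0.111,0],0,-1]]'
python3 - <<'E'
from h import *
go(.4194,.25,.16,88.7)
shot("side","s6",(200,150,380,290),4.2)
shot("top","t6",(225,170,405,275),4.4)
E
```

```text
t: 13.35
tool_pos: [0.5165, 0.0897, 0.0682]
tool_rot: [0.715, 0.699, 0.003, 0.001]
force: [-0.6, 0.1, -1.8]
finger_gap: 0.0214
delta frac [0.3165, -0.2004, -0.1841] twist 0.0003 yaw now 88.72 pos [0.5165 0.0897 0.0682] f [-0.6  0.1 -1.8] gap 0.0214 t 13.3
```

View pics/s6.png

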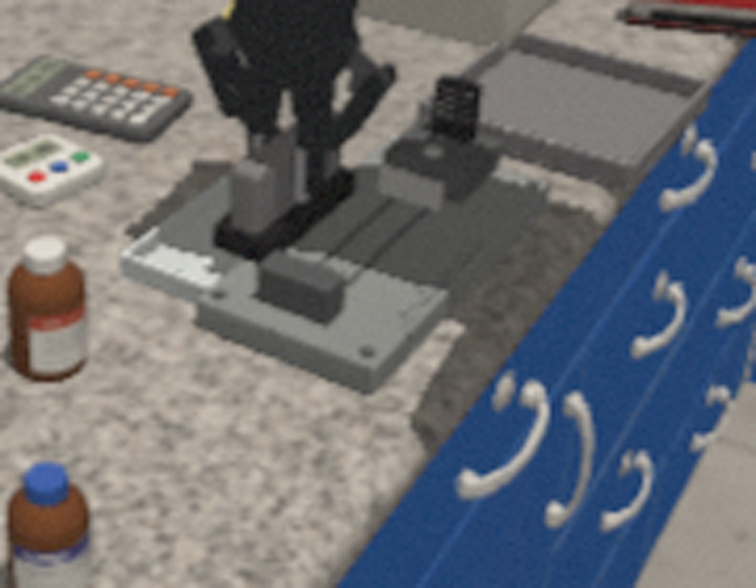

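View pics/t6.png

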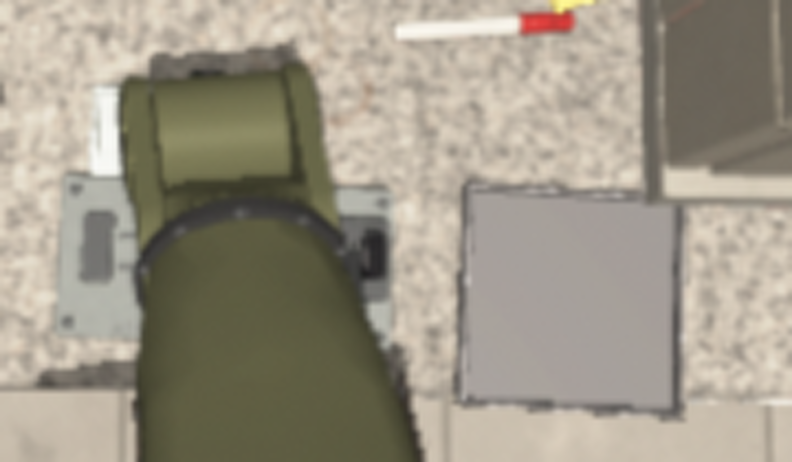

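```bash
python3 -m inch '[[[0,0.01,-0.03],0,-1],[[0,0.01,-0.08],0,-1],[[0,0.01,-0.15],0,-1],[[0.02,0,-0.16],0,-1],[[0.1,-0.08,-0.16],0,-1],[[0.18,-0.14,-0.16],0,-1],[[0.26,-0.2,-0.16],0,-1],[[0.34,-0.2,-0.16],0,-1],[[0.397,-0.2,-0.16],0,-1],[[0.397,-0.2,-0.16],-0.01,-1],[[0.397,-0.2,-0.16],-0.014,-1],[[0.397,-0.2,-0.16],-0.014,-1]]'
python3 - <<'E'
from h import *
go(.4194,.290,.046,90)
shot("side","s7",(200,150,380,290),4.2)
shot("top","t7",(225,170,405,275),4.4)
E
```

```text
t: 14.65
tool_pos: [0.4199, 0.2896, 0.1476]
tool_rot: [0.707, 0.707, 0.002, 0.001]
force: [-0.6, -0.4, -1.3]
finger_gap: 0.0216
delta frac [0.0006, -0.0019, 0.2032] twist -0.0004 yaw now 89.97 pos [0.4199 0.2896 0.1476] f [-0.6 -0.4 -1.3] gap 0.0216 t 14.7
```

View pics/s7.png

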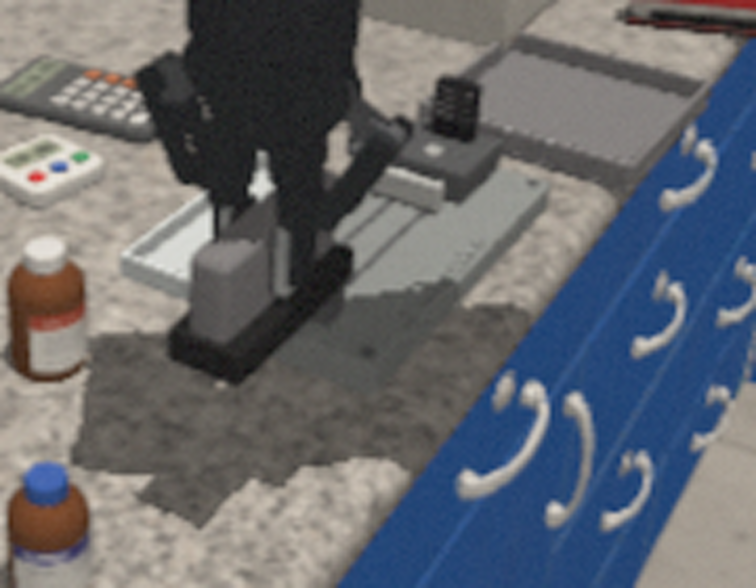

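View pics/t7.png

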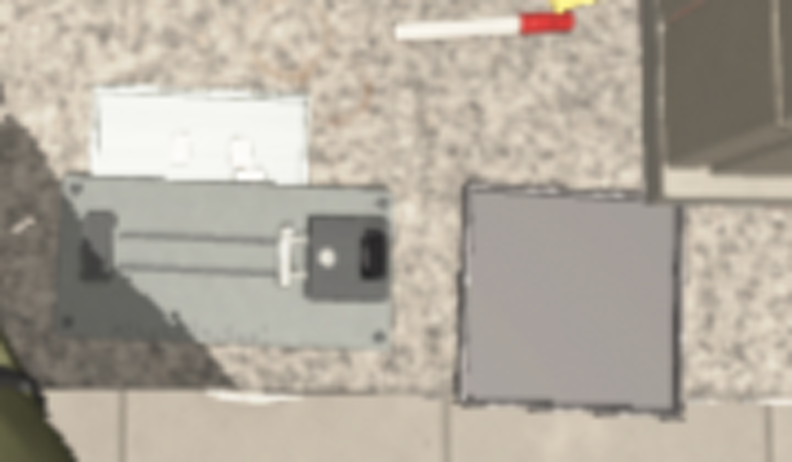

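```bash
python3 -m inch '[[[0.06,0,-0.1],0,-1],[[0.14,0,-0.1],0,-1],[[0.2,0,-0.1],0,-1],[[0.2,0,-0.1],0,-1]]'
python3 - <<'E'
from h import *
go(.4194,.290,.046,90)
shot("side","s8",(225,160,345,250),6.6)
f=manip.grab_frame("top")[185:225,240:310].astype(float)
f=np.clip((f-170)*3,0,255).astype(np.uint8)
cv2.imwrite("pics/t8.png",cv2.resize(f[:,:,::-1],None,fx=11,fy=11,interpolation=cv2.INTER_CUBIC))
E
```

```text
t: 15.15
tool_pos: [0.42, 0.3914, 0.198]
tool_rot: [0.707, 0.707, 0.003, 0.001]
force: [0.5, -0.4, -1.6]
finger_gap: 0.0208
delta frac [-0.2036, -0.0026, 0.3036] twist -0.0003 yaw now 89.97 pos [0.42   0.3914 0.198 ] f [ 0.5 -0.4 -1.6] gap 0.0208 t 15.2
```

View pics/s8.png

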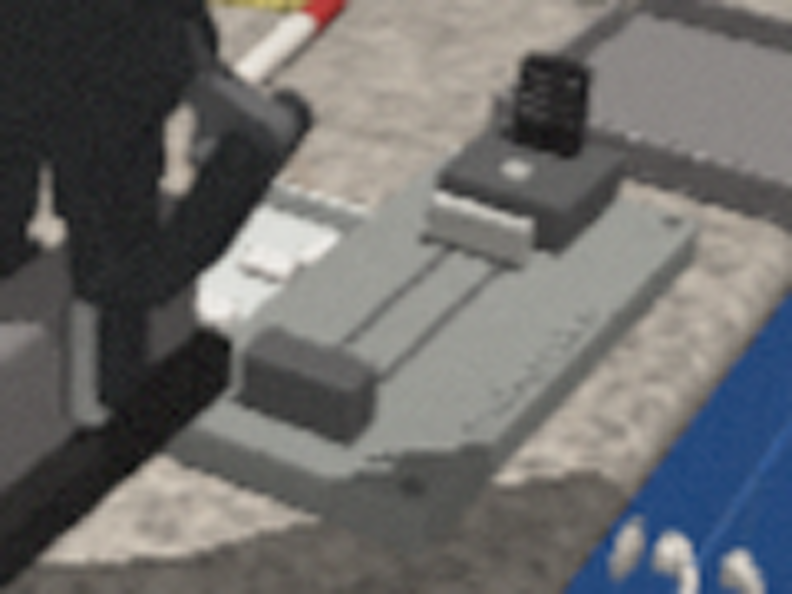

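View pics/t8.png

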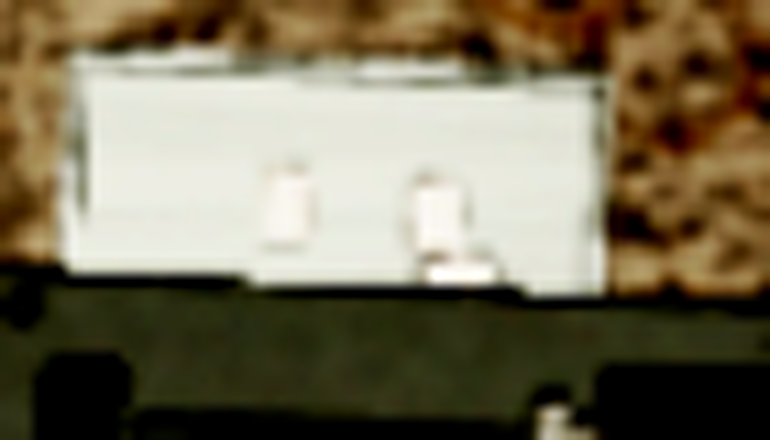

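```bash
python3 -m inch '[[[-0.08,0,0.06],0,-1],[[-0.16,0,0.12],0,-1],[[-0.203,-0.002,0.18],0,-1],[[-0.203,-0.002,0.24],0,-1],[[-0.203,-0.002,0.28],0,-1],[[-0.203,-0.002,0.295],0,-1],[[-0.203,-0.002,0.3],0,-1],[[-0.203,-0.002,0.3],0,-1],[[-0.203,-0.002,0.3],0,-1]]'; python3 -c "
from h import *
go(.4194,.29,.046,90)"
```

```text
t: 16.15
tool_pos: [0.42, 0.2877, 0.0485]
tool_rot: [0.708, 0.706, 0.003, 0.001]
force: [0.1, 0.2, -0.8]
finger_gap: 0.0213
delta frac [0.0046, -0.0012, 0.005] twist -0.0011 yaw now 89.9 pos [0.42   0.2877 0.0485] f [ 0.1  0.2 -0.8] gap 0.0213 t 16.1
```

```bash
python3 -m inch '[[[0.001,0,0.003],0,-1],[[0.001,0,0.005],0,-1],[[0.001,0,0.005],0,-1],[[0.001,0,0.005],0,-1]]';  python3 -m inch '[[[0,0,0],0,-0.3],[[0,0,0],0,0.1],[[0,0,0],0,0.1],[[0,0,0],0,0.1],[[0,0,0],0,0.1],[[0,0,0],0,0.1],[[0,0,-0.06],0,0.1],[[0,0,-0.14],0,0.1],[[0,0,-0.22],0,0.1],[[0,0,-0.3],0,0.1],[[0,0,-0.38],0,0.3],[[0,0,-0.38],0,0.3]]'
python3 - <<'E'
from h import *
go(.57,.266,.25,90)
locate("scraper_mid",SCR,yaw=True,cams=("side",))
locate("bottle_tall_mid",B["tall"])
locate("bottle_short_mid",B["short"],grab=False)
r=manip.cut_out("side","bottle_mid_mid"); print([(k["confidence"],k["bbox"]) for k in r])
r=manip.cut_out("top","bottle_mid_mid"); print([(k["confidence"],k["bbox"]) for k in r])
shot("side","s9")
E
```

```text
t: 16.55
tool_pos: [0.42, 0.2883, 0.0461]
tool_rot: [0.708, 0.707, 0.003, 0.001]
force: [0.8, -0.0, -1.6]
finger_gap: 0.0209
t: 17.75
tool_pos: [0.4202, 0.2887, 0.2414]
tool_rot: [0.708, 0.707, 0.007, 0.002]
force: [0.5, 0.2, -0.8]
finger_gap: 0.0553
delta frac [-0.0449, 0.2998, -0.0137] twist -0.001 yaw now 89.91 pos [0.4202 0.2887 0.2414] f [ 0.5  0.2 -0.8] gap 0.0553 t 17.8
scraper_mid side [(0.76, [240.5, 230.0, 283.5, 282.9])]
  -> [0.4201 0.2887 0.0308] res [ 0.  -0.1  0.5 -0.4  0.9]
bottle_tall_mid top [(0.48, [211.3, 189.6, 223.0, 197.6])]
bottle_tall_mid side [(0.6, [196.4, 205.8, 219.1, 240.1])]
  -> [0.5712 0.2663] res [-0.6  0.1  0.2 -0.7]
bottle_short_mid top []
bottle_short_mid side [(0.58, [175.1, 241.3, 194.9, 271.9])]
  -> [0.5503 0.3854] res [0. 0.]
[(0.55, [199.8, 262.3, 221.9, 297.9])]
[]
```

View pics/s9.png

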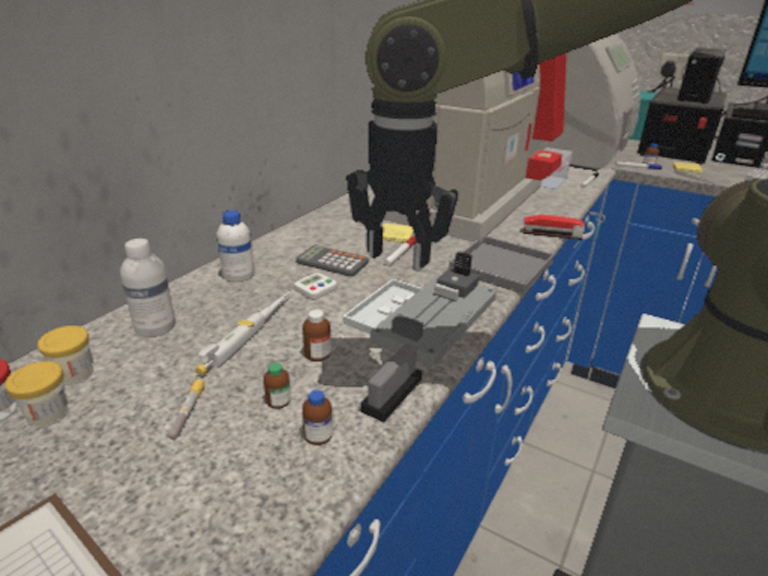

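```bash
python3 -m inch '[[[-0.015,0.1,0],0,0.65],[[-0.03,0.2,0],0,0.65],[[-0.044,0.28,0],0,0.65],[[-0.044,0.301,0],0,0.65],[[-0.044,0.301,0],0,0.65],[[-0.044,0.301,0],0,0.65],[[-0.044,0.301,0],0,0.65]]'; python3 -c "
from h import *
go(.571,.266,.051,90)"
```

```text
t: 19.0
tool_pos: [0.5685, 0.266, 0.2366]
tool_rot: [0.707, 0.707, 0.002, 0.001]
force: [-0.6, 0.4, -0.1]
finger_gap: 0.0709
delta frac [-0.0006, 0.0032, 0.3712] twist -0.0006 yaw now 89.95 pos [0.5685 0.266  0.2366] f [-0.6  0.4 -0.1] gap 0.0709 t 19.0
```

```bash
python3 -m inch '[[[0,0.004,0.08],0,0.65],[[0,0.004,0.16],0,0.65],[[0,0.004,0.23],0,0.65],[[0,0.004,0.28],0,0.65],[[0,0.004,0.32],0,0.65],[[0,0.004,0.35],0,0.65],[[0,0.004,0.366],0,0.65],[[0,0.004,0.371],0,0.65],[[0,0.004,0.371],0,0.65]]'
python3 - <<'E'
from h import *
go(.571,.266,.051,90)
shot("side","s10",(160,130,340,270),4.2)
E
```

```text
t: 19.9
tool_pos: [0.5716, 0.2665, 0.0517]
tool_rot: [0.707, 0.707, 0.003, 0.001]
force: [-0.2, 0.1, 0.3]
finger_gap: 0.0703
delta frac [-0.0009, -0.0011, 0.0014] twist -0.0005 yaw now 89.96 pos [0.5716 0.2665 0.0517] f [-0.2  0.1  0.3] gap 0.0703 t 19.9
```

View pics/s10.png

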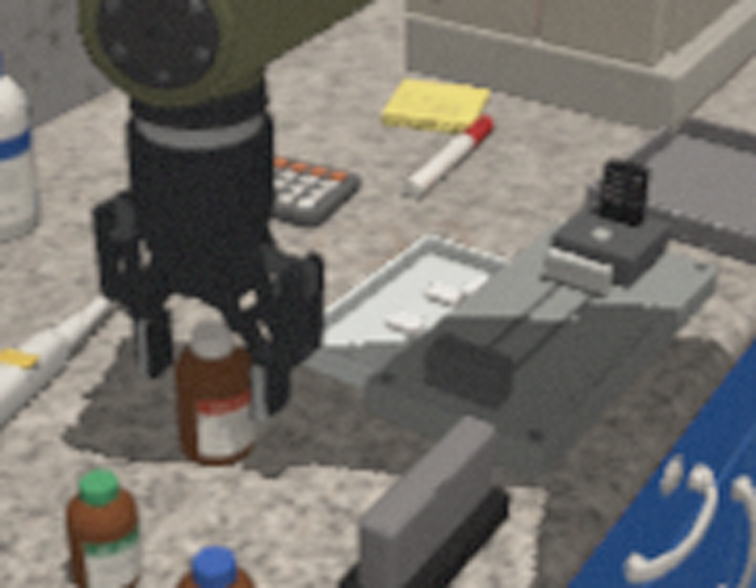

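```bash
python3 -m inch '[[[0,0,0],0,0.4],[[0,0,0],0,0.2],[[0,0,0],0,0],[[0,0,0],0,-0.3],[[0,0,0],0,-0.5],[[0,0,0],0,-0.5],[[0,0,0],0,-0.5],[[0,0,0],0,-0.5],[[0,0,-0.05],0,-0.5],[[0,0,-0.12],0,-0.5],[[0,0,-0.2],0,-0.5],[[0,0,-0.2],0,-0.5],[[0,0,-0.2],0,-0.5]]' 35
python3 - <<'E'
from h import *
Rz=R.from_euler("z",-.023).as_matrix()
p=Rz@[0,0,0]+[.4605,.0925,0]
go(p[0],p[1],.14,88.7)
shot("side","s11",(160,130,340,270),4.2)
E
```

```text
t: 21.25
tool_pos: [0.5713, 0.2663, 0.1526]
tool_rot: [0.707, 0.707, 0.004, 0.002]
force: [-0.0, -1.0, -0.6]
finger_gap: 0.0434
delta frac [-0.3479, -0.2215, 0.0228] twist 0.0139 yaw now 89.95 pos [0.5713 0.2663 0.1526] f [-0.  -1.  -0.6] gap 0.0434 t 21.2
```

View pics/s11.png

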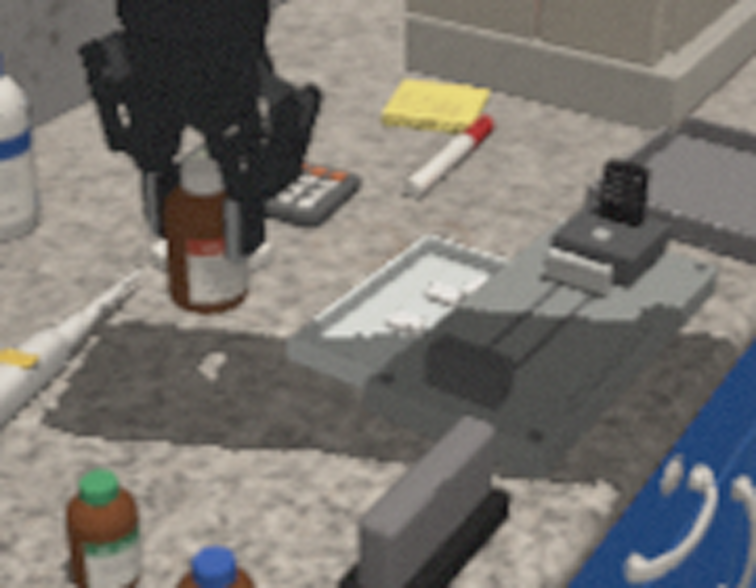

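```bash
python3 -m inch '[[[-0.07,-0.04,0],0,-0.5],[[-0.14,-0.09,0],0,-0.5],[[-0.21,-0.13,0],0.01,-0.5],[[-0.28,-0.18,0],0.0139,-0.5],[[-0.33,-0.21,0],0.0139,-0.5],[[-0.348,-0.2215,0],0.0139,-0.5],[[-0.348,-0.2215,0],0.0139,-0.5],[[-0.348,-0.2215,0],0.0139,-0.5]]'
python3 - <<'E'
from h import *
go(.4605,.0925,.074,88.7)
shot("side","s12",(200,150,380,290),4.2)
E
```

```text
t: 22.1
tool_pos: [0.4604, 0.0928, 0.1501]
tool_rot: [0.715, 0.699, 0.002, 0.001]
force: [-0.3, 0.3, -0.7]
finger_gap: 0.043
delta frac [-0.0009, -0.0005, 0.1523] twist 0.0 yaw now 88.7 pos [0.4604 0.0928 0.1501] f [-0.3  0.3 -0.7] gap 0.043 t 22.1
```

View pics/s12.png

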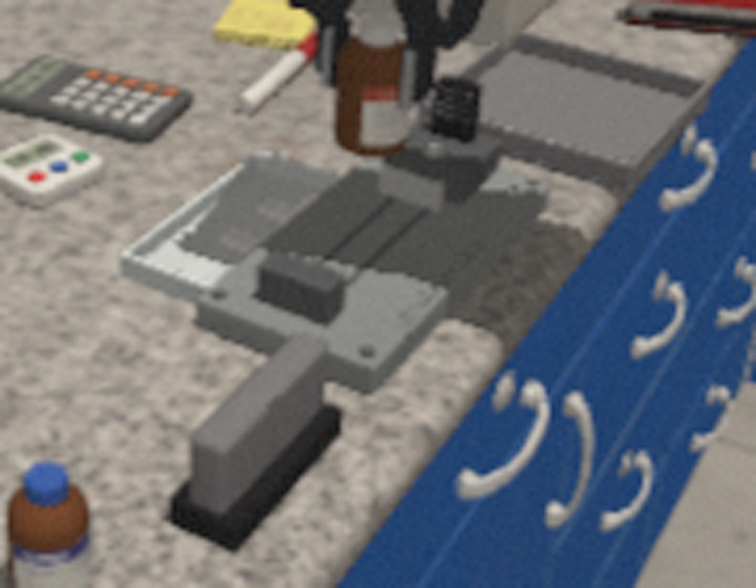

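Descend to just above contact, check, then release.

```bash
python3 -m inch '[[[0,0,0.05],0,-0.5],[[0,0,0.09],0,-0.5],[[0,0,0.12],0,-0.5],[[0,0,0.14],0,-0.5],[[0,0,0.148],0,-0.5],[[0,0,0.151],0,-0.5],[[0,0,0.152],0,-0.5],[[0,0,0.152],0,-0.5],[[0,0,0.152],0,-0.5]]'
python3 - <<'E'
from h import *
go(.4605,.0925,.074,88.7)
shot("side","s13",(200,150,380,290),4.2)
E
```

```text
t: 23.05
tool_pos: [0.4612, 0.0934, 0.0748]
tool_rot: [0.715, 0.699, 0.003, 0.001]
force: [-1.5, 1.0, 5.1]
finger_gap: 0.0431
delta frac [-0.0018, -0.0014, 0.0015] twist 0.0004 yaw now 88.74 pos [0.4612 0.0934 0.0748] f [-1.5  1.   5.1] gap 0.0431 t 23.1
```

View pics/s13.png

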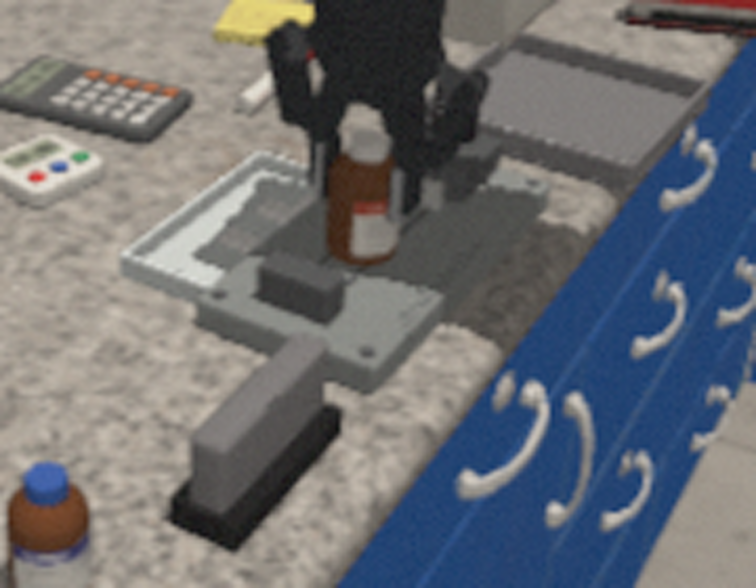

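```bash
python3 -m inch '[[[0,0,0],0,-0.2],[[0,0,0],0,0.1],[[0,0,0],0,0.4],[[0,0,0],0,0.6],[[0,0,0],0,0.6],[[0,0,0],0,0.6],[[0,0,-0.04],0,0.6],[[0,0,-0.1],0,0.6],[[0,0,-0.18],0,0.6],[[0,0,-0.22],0,0.6],[[0,0,-0.22],0,0.6],[[0,0,-0.22],0,0.6]]'
python3 - <<'E'
from h import *
Rz=R.from_euler("z",-.023).as_matrix()
p=Rz@[0,-.1275,0]+[.4605,.0925,0]; print(p)
go(p[0],p[1],.11,88.7)
shot("side","s14",(200,150,380,290),4.2)
shot("top","t14",(225,170,405,275),4.4)
E
```

```text
t: 24.3
tool_pos: [0.4604, 0.0931, 0.1845]
tool_rot: [0.715, 0.699, 0.003, 0.001]
force: [-0.5, 0.6, -0.4]
finger_gap: 0.0683
[ 0.45756776 -0.03496628  0.        ]
delta frac [-0.2565, -0.0009, 0.1483] twist 0.0004 yaw now 88.73 pos [0.4604 0.0931 0.1845] f [-0.5  0.6 -0.4] gap 0.0683 t 24.3
```

View pics/s14.png

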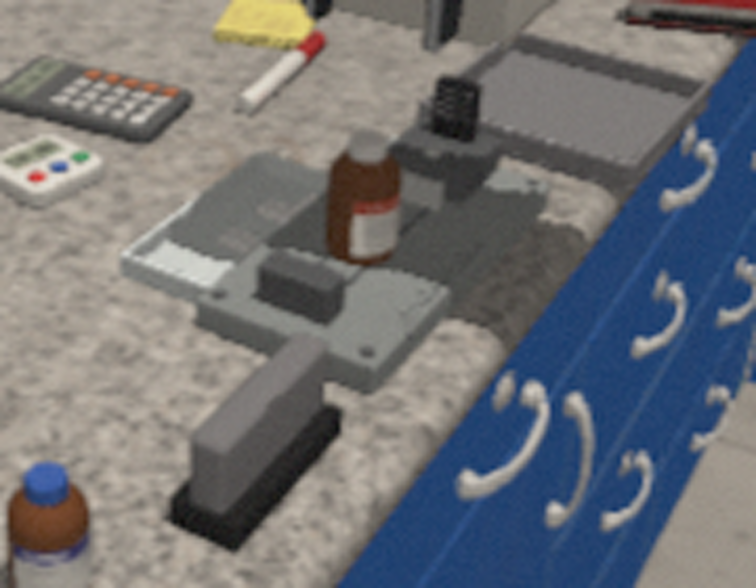

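View pics/t14.png

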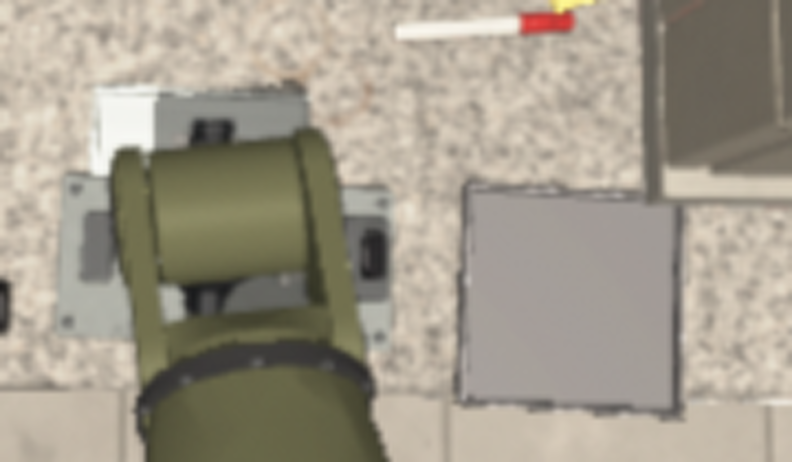

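```bash
python3 -m inch '[[[-0.06,0,0],0,0.3],[[-0.12,0,0],0,0.3],[[-0.18,0,0],0,0.3],[[-0.23,0,0],0,0.3],[[-0.2565,-0.001,0],0,0.3],[[-0.2565,-0.001,0.04],0,0.3],[[-0.2565,-0.001,0.08],0,0.3],[[-0.2565,-0.001,0.1],0,0.3],[[-0.2565,-0.001,0.1],0,0.3],[[-0.2565,-0.001,0.1],0,0.3]]'
python3 - <<'E'
from h import *
go(.4576,-.0345,.08,88.7)
shot("side","s15",(200,130,380,270),4.2)
E
python3 ov.py .4605 .0925 -.023 0 b
```

```text
t: 25.4
tool_pos: [0.4572, -0.0348, 0.1337]
tool_rot: [0.715, 0.699, 0.002, 0.001]
force: [-0.7, -0.2, 0.5]
finger_gap: 0.0558
delta frac [0.0005, 0.0004, 0.1074] twist 0.0006 yaw now 88.76 pos [ 0.4572 -0.0348  0.1337] f [-0.7 -0.2  0.5] gap 0.0558 t 25.4
```

View pics/s15.png

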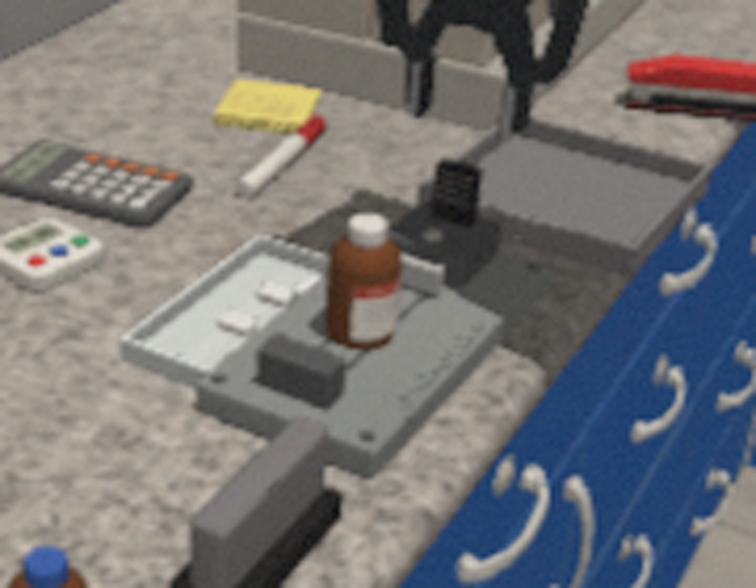

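View pics/ov_side_b.png

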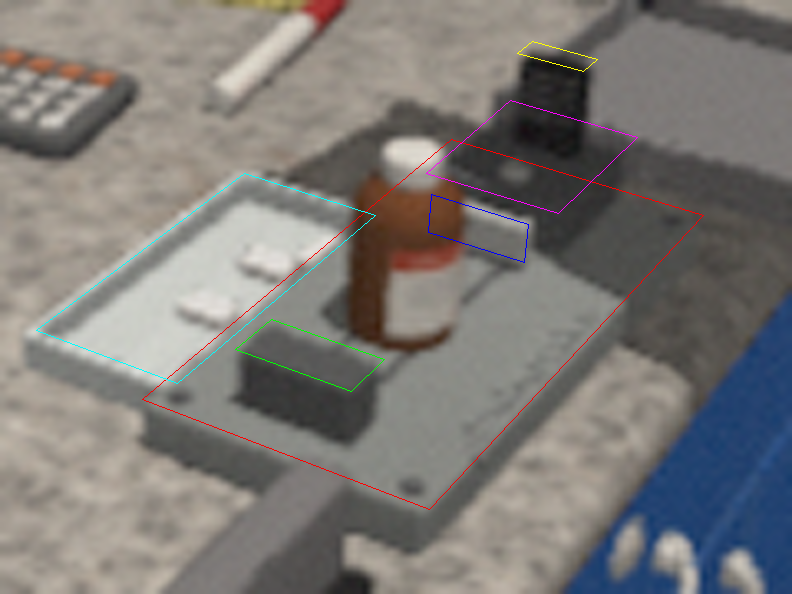

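```bash
python3 -m inch '[[[0,0,0.04],0,0.3],[[0,0,0.07],0,0.3],[[0,0,0.09],0,0.3],[[0,0,0.102],0,0.3],[[0,0,0.107],0,0.3],[[0,0,0.107],0,0.3],[[0,0,0.107],0,0.1],[[0,0,0.107],0,-0.1],[[0,0,0.107],0,-0.3],[[0,0,0.107],0,-0.5],[[0,0,0.107],0,-0.8],[[0,0,0.107],0,-0.8],[[0,0,0.107],0,-0.8],[[0,0,0.107],0,-0.8]]' 40
python3 - <<'E'
from h import *
go(.4576,-.0345,.08,88.7)
shot("side","s16",(200,130,380,270),4.2)
E
```

```text
t: 26.95
tool_pos: [0.4573, -0.0349, 0.081]
tool_rot: [0.715, 0.699, 0.002, 0.001]
force: [-5.0, 0.0, 7.3]
finger_gap: 0.0292
delta frac [0.0008, 0.0005, 0.002] twist 0.0004 yaw now 88.74 pos [ 0.4573 -0.0349  0.081 ] f [-5.   0.   7.3] gap 0.0292 t 26.9
```

View pics/s16.png

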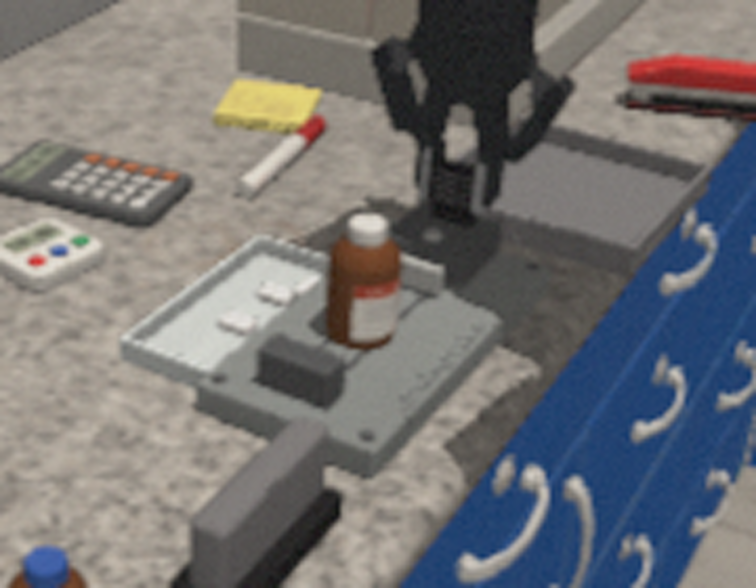

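```bash
python3 -m inch '[[[0.003,0,0],0,-0.8],[[0.008,0,0],0,-0.8],[[0.014,0,0],0,-0.8],[[0.02,0,0],0,-0.8],[[0.026,0,0],0,-0.8],[[0.032,0,0],0,-0.8],[[0.038,0,0],0,-0.8],[[0.044,0,0],0,-0.8],[[0.05,0,0],0,-0.8],[[0.056,0,0],0,-0.8],[[0.062,0,0],0,-0.8],[[0.068,0,0],0,-0.8],[[0.07,0,0],0,-0.8],[[0.07,0,0],0,-0.8]]'; python3 -c "
from h import *
go(.4576,-.0345,.08,88.7)"
python3 -m inch '[[[0.004,0,0],0,-0.8],[[0.008,0,0],0,-0.8],[[0.012,0,0],0,-0.8],[[0.016,0,0],0,-0.8],[[0.02,0,0],0,-0.8],[[0.024,0,0],0,-0.8],[[0.028,0,0],0,-0.8],[[0.032,0,0],0,-0.8],[[0.036,0,0],0,-0.8],[[0.04,0,0],0,-0.8],[[0.044,0,0],0,-0.8],[[0.048,0,0],0,-0.8],[[0.05,0,0],0,-0.8],[[0.05,0,0],0,-0.8]]'
python3 - <<'E'
from h import *
go(.4576,-.0345,.08,88.7)
shot("side","s17",(200,130,380,270),4.2)
E
```

```text
t: 28.4
tool_pos: [0.4584, -0.0005, 0.0811]
tool_rot: [0.715, 0.699, 0.002, 0.002]
force: [2.5, -7.3, -4.4]
finger_gap: 0.0292
delta frac [-0.0679, -0.0, 0.0022] twist 0.0004 yaw now 88.73 pos [ 0.4584 -0.0005  0.0811] f [ 2.5 -7.3 -4.4] gap 0.0292 t 28.4
t: 29.8
tool_pos: [0.4591, 0.0238, 0.0812]
tool_rot: [0.715, 0.699, 0.002, 0.002]
force: [3.2, -8.5, -3.7]
finger_gap: 0.0294
delta frac [-0.1166, -0.0005, 0.0024] twist 0.0003 yaw now 88.72 pos [0.4591 0.0238 0.0812] f [ 3.2 -8.5 -3.7] gap 0.0294 t 29.8
```

View pics/s17.png

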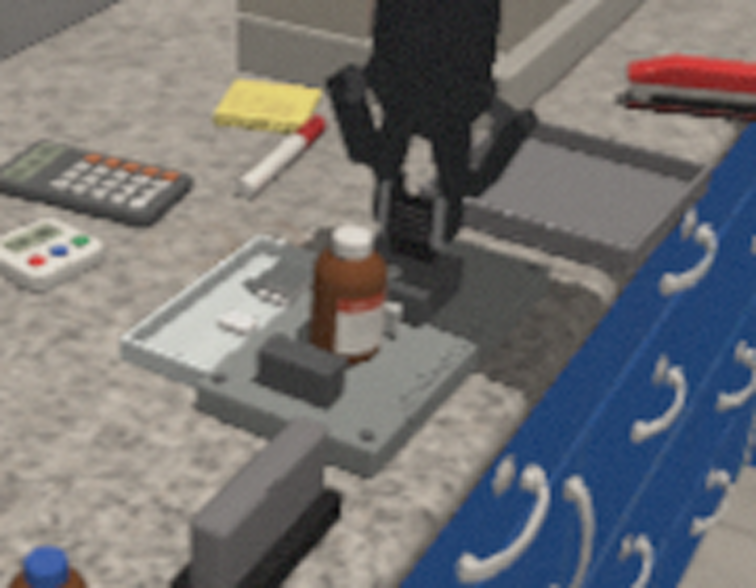

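```bash
python3 -m inch '[[[0.003,0,0],0,-0.8],[[0.006,0,0],0,-0.8],[[0.009,0,0],0,-0.8],[[0.012,0,0],0,-0.8],[[0.015,0,0],0,-0.8],[[0.018,0,0],0,-0.8],[[0.021,0,0],0,-0.8],[[0.024,0,0],0,-0.8],[[0.027,0,0],0,-0.8],[[0.03,0,0],0,-0.8],[[0.03,0,0],0,-0.8],[[0.03,0,0],0,-0.8]]'; python3 -m inch '[[[0.002,0,0],0,-0.8],[[0.004,0,0],0,-0.8],[[0.004,0,0],0,-0.8]]';python3 -m inch '[[[0.002,0,0],0,-0.8],[[0.004,0,0],0,-0.8],[[0.004,0,0],0,-0.8]]'
python3 - <<'E'
from h import *
go(.4576,-.0345,.08,88.7)
shot("side","s18",(225,160,345,250),6.6)
E
```

```text
t: 31.05
tool_pos: [0.4595, 0.0381, 0.0811]
tool_rot: [0.715, 0.699, 0.002, 0.003]
force: [2.8, -8.2, -3.8]
finger_gap: 0.0293
t: 31.35
tool_pos: [0.4596, 0.0393, 0.0811]
tool_rot: [0.715, 0.699, 0.001, 0.003]
force: [1.5, -9.7, -1.9]
finger_gap: 0.0291
t: 31.65
tool_pos: [0.4597, 0.0405, 0.0811]
tool_rot: [0.715, 0.699, 0.001, 0.003]
force: [0.6, -9.8, -2.0]
finger_gap: 0.0296
delta frac [-0.1501, -0.0007, 0.0028] twist -0.0001 yaw now 88.69 pos [0.4597 0.0405 0.0811] f [ 0.6 -9.8 -2. ] gap 0.0296 t 31.6
```

View pics/s18.png

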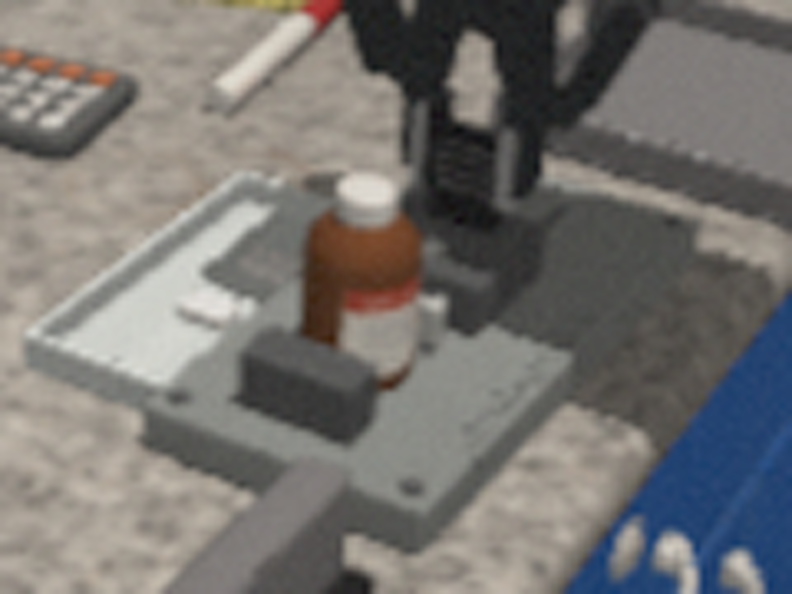

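```bash
python3 -m inch '[[[0.002,0,0],0,-0.8],[[0.004,0,0],0,-0.8],[[0.004,0,0],0,-0.8]]' | grep -E "pos|force";python3 -m inch '[[[0.002,0,0],0,-0.8],[[0.004,0,0],0,-0.8],[[0.004,0,0],0,-0.8]]'| grep -E "pos|force";python3 -m inch '[[[0.002,0,0],0,-0.8],[[0.004,0,0],0,-0.8],[[0.004,0,0],0,-0.8]]'| grep -E "pos|force";python3 -m inch '[[[0.002,0,0],0,-0.8],[[0.004,0,0],0,-0.8],[[0.004,0,0],0,-0.8]]'| grep -E "pos|force"
python3 - <<'E'
from h import *
go(.4576,-.0345,.08,88.7)
shot("side","s19",(225,160,345,250),6.6)
E
```

```text
tool_pos: [0.4597, 0.0418, 0.0811]
force: [1.6, -8.8, -1.4]
tool_pos: [0.4597, 0.043, 0.0811]
force: [1.4, -10.0, -1.8]
tool_pos: [0.4598, 0.0443, 0.0811]
force: [1.3, -9.4, -1.7]
tool_pos: [0.4598, 0.0455, 0.0811]
force: [0.7, -10.0, -2.2]
delta frac [-0.1601, -0.0007, 0.0036] twist -0.0007 yaw now 88.64 pos [0.4598 0.0455 0.0811] f [  0.7 -10.   -2.2] gap 0.0295 t 32.9
```

View pics/s19.png

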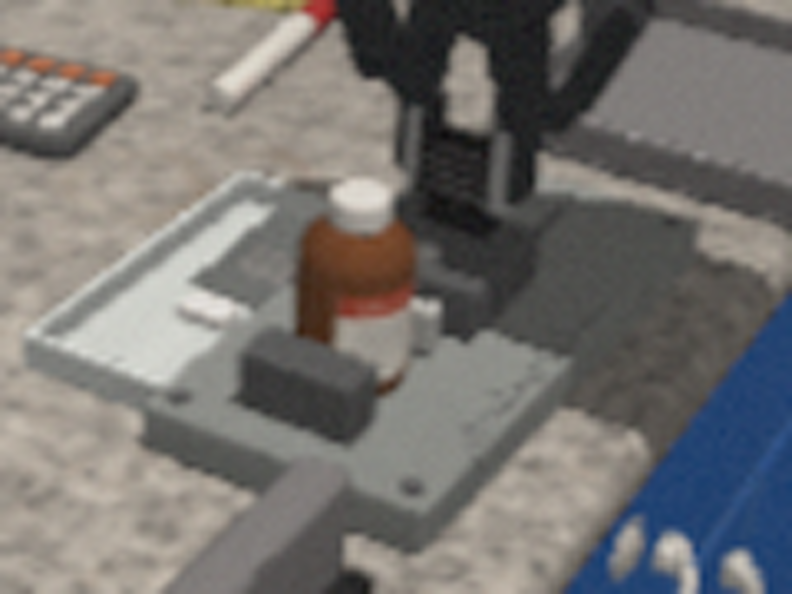

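```bash
for i in 1; do python3 -m inch '[[[0.002,0,0],0,-0.8],[[0.004,0,0],0,-0.8],[[0.004,0,0],0,-0.8]]' | grep -E "pos|force";python3 -m inch '[[[0.002,0,0],0,-0.8],[[0.004,0,0],0,-0.8],[[0.004,0,0],0,-0.8]]'| grep -E "pos|force";python3 -m inch '[[[0.002,0,0],0,-0.8],[[0.004,0,0],0,-0.8],[[0.004,0,0],0,-0.8]]'| grep -E "pos|force"; done
python3 - <<'E'
from h import *
shot("side","s20",(225,160,345,250),6.6)
E
```

```text
tool_pos: [0.4599, 0.0467, 0.0811]
force: [2.1, -10.7, -1.6]
tool_pos: [0.4599, 0.0478, 0.0811]
force: [0.9, -11.1, -1.6]
tool_pos: [0.4599, 0.0489, 0.0811]
force: [0.2, -11.4, -1.8]
```

View pics/s20.png

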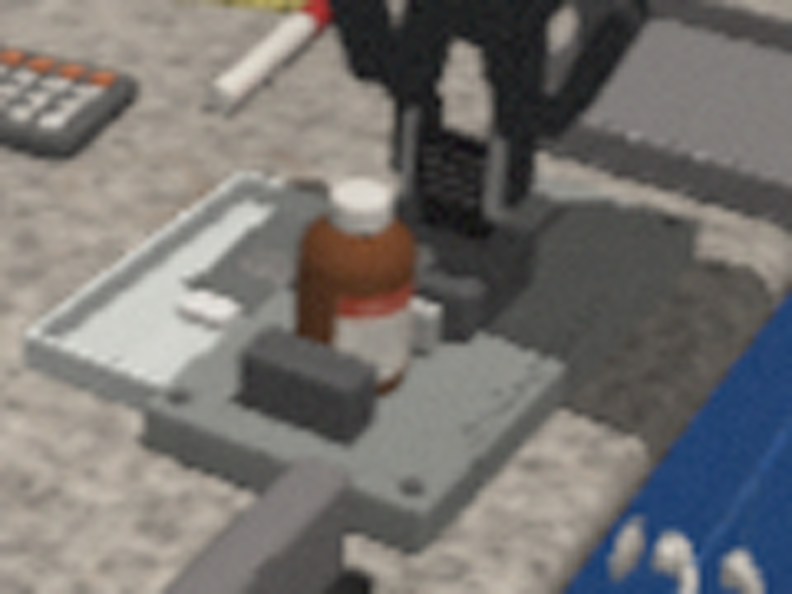

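```bash
python3 -m inch '[[[0.002,0,0],0,-0.8],[[0.004,0,0],0,-0.8],[[0.004,0,0],0,-0.8]]' | grep -E "pos|force";python3 -m inch '[[[0.002,0,0],0,-0.8],[[0.004,0,0],0,-0.8],[[0.004,0,0],0,-0.8]]'| grep -E "pos|force"
python3 - <<'E'
from h import *
shot("side","s21",(225,160,345,250),6.6)
shot("top","t21",(232,180,332,255),8)
E
```

```text
tool_pos: [0.46, 0.0499, 0.0811]
force: [0.5, -12.3, -1.1]
tool_pos: [0.46, 0.0509, 0.0811]
force: [-0.1, -12.6, -1.6]
```

View pics/s21.png

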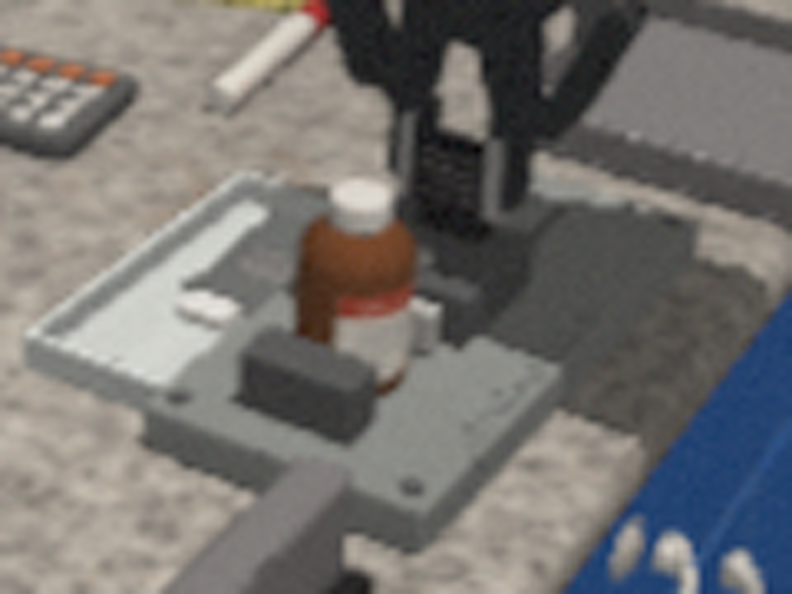

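View pics/t21.png

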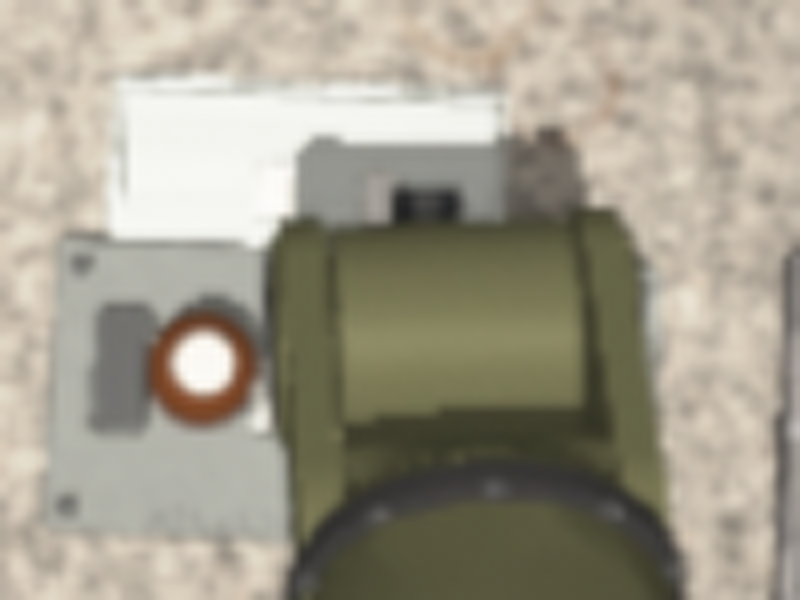

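```bash
python3 -m inch '[[[0,0,0],0,-0.8],[[0,0,0],0,-0.8],[[-0.006,0,0],0,-0.8],[[-0.016,0,0],0,-0.8],[[-0.028,0,0],0,-0.8],[[-0.04,0,0],0,-0.8],[[-0.052,0,0],0,-0.8],[[-0.064,0,0],0,-0.8],[[-0.076,0,0],0,-0.8],[[-0.088,0,0],0,-0.8],[[-0.1,0,0],0,-0.8],[[-0.112,0,0],0,-0.8],[[-0.124,0,0],0,-0.8],[[-0.136,0,0],0,-0.8],[[-0.148,0,0],0,-0.8],[[-0.16,0,0],0,-0.8],[[-0.168,0,0],0,-0.8],[[-0.172,0,0],0,-0.8],[[-0.172,0,0],0,-0.8]]'
python3 - <<'E'
from h import *
go(.4576,-.0345,.13,88.7)
shot("side","s22",(225,160,345,250),6.6)
E
```

```text
t: 36.5
tool_pos: [0.4573, -0.0345, 0.0813]
tool_rot: [0.716, 0.698, -0.004, 0.006]
force: [5.8, 5.3, -20.0]
finger_gap: 0.0291
delta frac [-0.0014, 0.0009, -0.0975] twist -0.0016 yaw now 88.55 pos [ 0.4573 -0.0345  0.0813] f [  5.8   5.3 -20. ] gap 0.0291 t 36.5
```

View pics/s22.png

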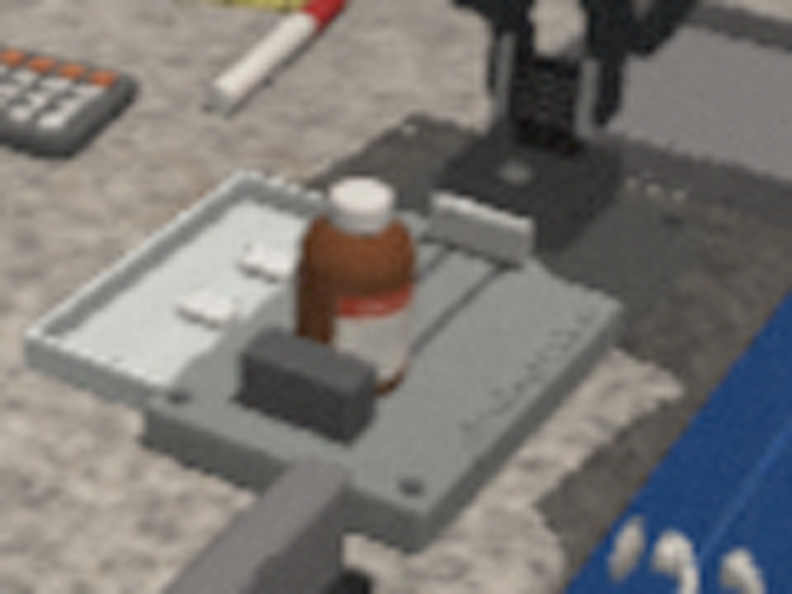

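```bash
python3 -m inch '[[[0,0,0],0,-0.4],[[0,0,0],0,-0.1],[[0,0,0],0,0.2],[[0,0,0],0,0.3],[[0,0,0],0,0.3],[[0,0,-0.03],0,0.3],[[0,0,-0.1],0,0.3],[[0,0,-0.18],0,0.6],[[0,0,-0.2],0,0.6],[[0,0,-0.2],0,0.6],[[0,0,-0.2],0,0.6]]'
python3 - <<'E'
from h import *
locate("bottle_tall_mid",B["tall"],z0=.022)
Rz=R.from_euler("z",-.023).as_matrix()
p=Rz@[0,.0405,0]+[.4605,.0925,0]; print(p)
go(p[0],p[1],.18,88.7)
shot("top","t23",(232,180,332,255),8)
E
```

```text
t: 37.65
tool_pos: [0.4566, -0.033, 0.1802]
tool_rot: [0.716, 0.698, -0.004, 0.005]
force: [-0.6, 0.4, -0.1]
finger_gap: 0.0683
bottle_tall_mid top [(0.72, [251.5, 219.1, 264.1, 235.9])]
bottle_tall_mid side [(0.67, [269.8, 187.2, 286.9, 219.6])]
  -> [0.4623 0.1298] res [ 0.6 -0.4  0.   1.1]
[0.46143142 0.13298929 0.        ]
delta frac [0.3322, 0.0012, -0.0044] twist -0.0016 yaw now 88.55 pos [ 0.4566 -0.0331  0.1801] f [-0.7 -0.1  0.8] gap 0.0682 t 37.9
```

View pics/t23.png

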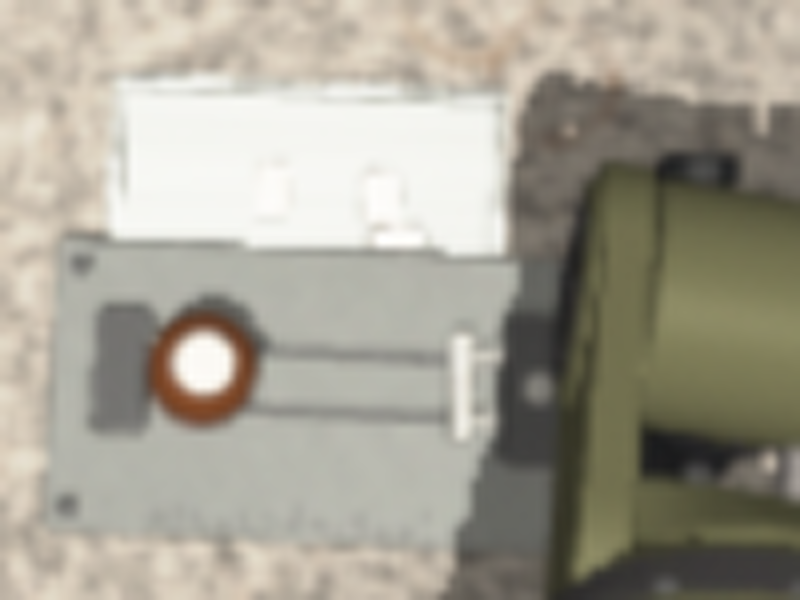

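```bash
python3 -m inch '[[[0.08,0,0],0,0.6],[[0.16,0,0],0,0.6],[[0.24,0.001,0],0,0.6],[[0.31,0.001,0],0,0.6],[[0.327,0.001,0],-0.0016,0.6],[[0.327,0.001,0],-0.0016,0.6],[[0.327,0.001,0],-0.0016,0.6]]'
python3 - <<'E'
from h import *
go(.4615,.1312,.074,88.7)
shot("side","s24",(225,130,345,220),6.6)
E
```

```text
t: 38.6
tool_pos: [0.4613, 0.1297, 0.1777]
tool_rot: [0.715, 0.699, -0.005, 0.005]
force: [-0.4, -0.2, 0.2]
finger_gap: 0.0684
delta frac [0.0061, 0.0003, 0.2073] twist -0.0001 yaw now 88.69 pos [0.4613 0.1297 0.1777] f [-0.4 -0.2  0.2] gap 0.0684 t 38.6
```

View pics/s24.png

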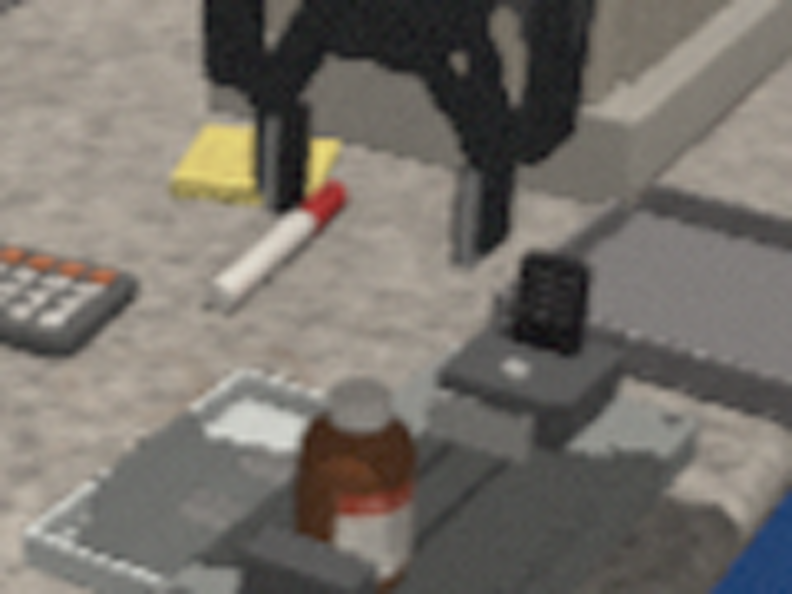

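```bash
python3 -m inch '[[[0.002,0,0.06],0,0.6],[[0.004,0,0.11],0,0.6],[[0.005,0,0.15],0,0.6],[[0.006,0,0.18],0,0.6],[[0.006,0,0.2],0,0.6],[[0.006,0,0.207],0,0.6],[[0.006,0,0.207],0,0.6],[[0.006,0,0.207],0,0.3],[[0.006,0,0.207],0,0.1],[[0.006,0,0.207],0,-0.1],[[0.006,0,0.207],0,-0.3],[[0.006,0,0.207],0,-0.5],[[0.006,0,0.207],0,-0.5],[[0.006,0,0.207],0,-0.5]]' 35
python3 - <<'E'
from h import *
go(.4615,.1312,.16,88.7)
shot("side","s25",(225,160,345,250),6.6)
E
```

```text
t: 40.05
tool_pos: [0.4618, 0.131, 0.0751]
tool_rot: [0.715, 0.699, -0.004, 0.006]
force: [-1.0, -1.0, 5.8]
finger_gap: 0.0433
delta frac [-0.002, -0.0004, -0.1698] twist -0.0005 yaw now 88.65 pos [0.4618 0.131  0.0751] f [-1.  -1.   5.8] gap 0.0433 t 40.0
```

View pics/s25.png

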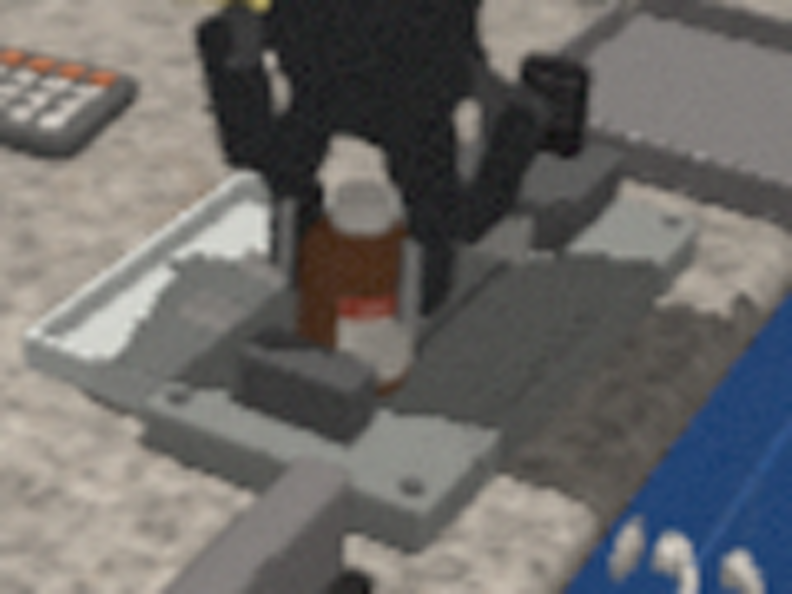

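Gripped. Lift and carry to the tray.

```bash
python3 -m inch '[[[-0.004,0,-0.04],0,-0.5],[[-0.008,0,-0.1],0,-0.5],[[-0.01,0,-0.17],0,-0.5],[[-0.01,0,-0.21],0,-0.5],[[-0.01,0,-0.21],0,-0.5],[[-0.01,0,-0.21],0,-0.5]]'
python3 - <<'E'
from h import *
go(.43,-.23,.18,88.7)
E
```

```text
t: 40.7
tool_pos: [0.4614, 0.1275, 0.1799]
tool_rot: [0.715, 0.699, -0.004, 0.006]
force: [0.2, -0.5, -1.0]
finger_gap: 0.0435
delta frac [-0.7162, -0.046, 0.0096] twist -0.0005 yaw now 88.66 pos [0.4614 0.1275 0.1799] f [ 0.2 -0.5 -1. ] gap 0.0435 t 40.7
```

```bash
python3 -m inch '[[[-0.08,0,0],0,-0.5],[[-0.16,-0.01,0],0,-0.5],[[-0.24,-0.016,0],0,-0.5],[[-0.32,-0.02,0],0,-0.5],[[-0.4,-0.026,0],0,-0.5],[[-0.48,-0.03,0],0,-0.5],[[-0.56,-0.036,0],0,-0.5],[[-0.63,-0.04,0],0,-0.5],[[-0.68,-0.046,0],0,-0.5],[[-0.71,-0.046,0],0,-0.5],[[-0.716,-0.046,0],0,-0.5],[[-0.716,-0.046,0],0,-0.5],[[-0.716,-0.046,0],0,-0.5]]'
python3 - <<'E'
from h import *
go(.43,-.23,.057,88.7)
shot("side","s26",(280,90,400,180),6.6)
shot("top","t26",(300,190,400,265),8)
E
```

```text
t: 42.0
tool_pos: [0.4302, -0.2289, 0.1845]
tool_rot: [0.715, 0.699, -0.004, 0.005]
force: [0.6, 0.6, -1.4]
finger_gap: 0.0429
delta frac [0.0011, -0.0007, 0.2551] twist 0.0002 yaw now 88.71 pos [ 0.4302 -0.2289  0.1845] f [ 0.6  0.6 -1.4] gap 0.0429 t 42.0
```

View pics/s26.png

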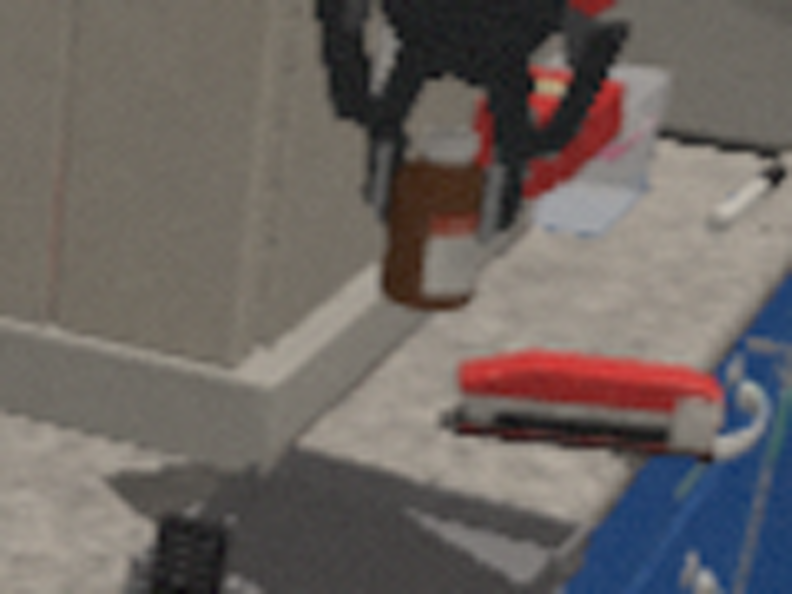

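View pics/t26.png

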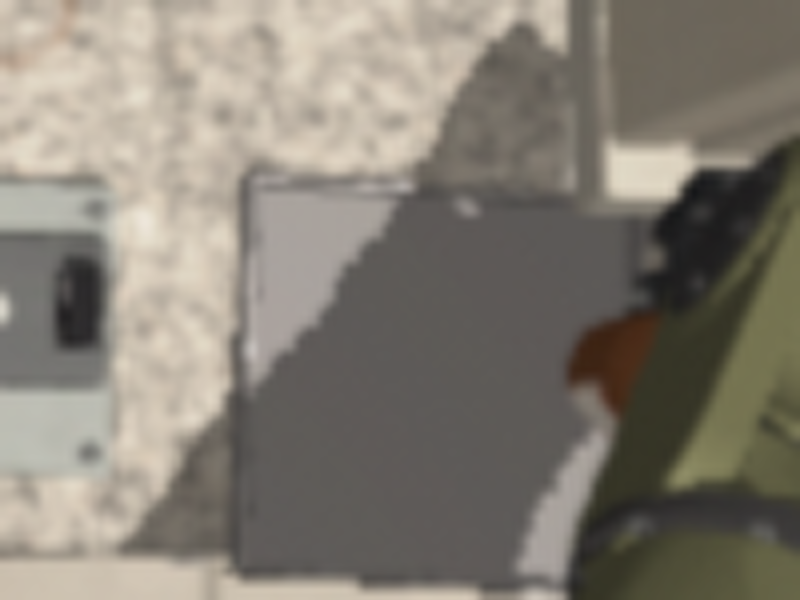

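```bash
python3 - <<'E'
from h import *
for uv in ((600,205),(640,205),(780,205)): print(back("top",(300+uv[0]/8,190+uv[1]/8),.0),back("top",(300+uv[0]/8,190+uv[1]/8),.03))
go(.415,-.222,.11,88.7)
E
python3 -m inch '[[[0.013,-0.015,0],0,-0.5],[[0.013,-0.03,0.03],0,-0.5],[[0.013,-0.03,0.08],0,-0.5],[[0.013,-0.03,0.13],0,-0.5],[[0.013,-0.03,0.149],0,-0.5],[[0.013,-0.03,0.149],0,-0.5],[[0.013,-0.03,0.149],0,-0.5]]'
python3 - <<'E'
from h import *
go(.415,-.222,.057,88.7)
shot("side","s27",(280,90,400,180),6.6)
shot("top","t27",(300,190,400,265),8)
E
```

```text
[ 0.50663277 -0.26202853  0.        ] [ 0.50371991 -0.25296779  0.03      ]
[ 0.50686999 -0.27877052  0.        ] [ 0.50395191 -0.26934091  0.03      ]
[ 0.50770057 -0.33738952  0.        ] [ 0.50476419 -0.32666837  0.03      ]
delta frac [0.0152, -0.0311, 0.1493] twist 0.0003 yaw now 88.73 pos [ 0.4302 -0.2289  0.1848] f [-0.7 -0.4 -0.5] gap 0.0431 t 42.1
t: 42.8
tool_pos: [0.4158, -0.2231, 0.1111]
tool_rot: [0.715, 0.699, -0.004, 0.006]
force: [0.4, 1.1, -0.2]
finger_gap: 0.0434
delta frac [0.0037, -0.002, 0.1082] twist 0.0005 yaw now 88.75 pos [ 0.4158 -0.2231  0.1111] f [ 0.4  1.1 -0.2] gap 0.0434 t 42.8
```

View pics/s27.png

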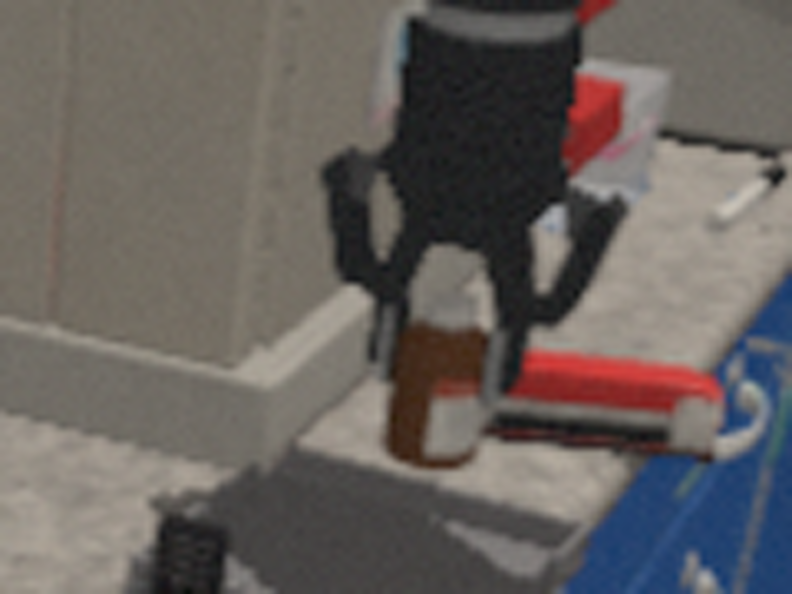

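View pics/t27.png

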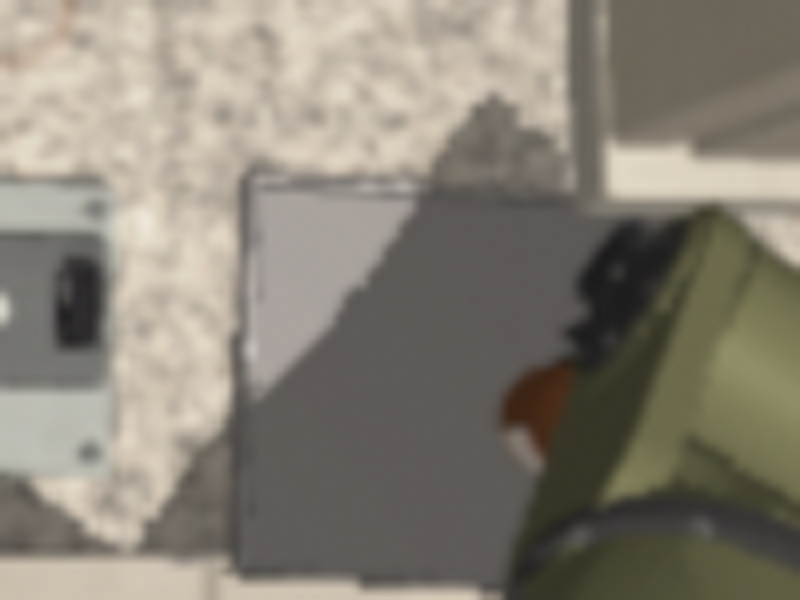

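```bash
python3 -m inch '[[[0.003,-0.002,0.03],0,-0.5],[[0.003,-0.002,0.06],0,-0.5],[[0.003,-0.002,0.085],0,-0.5],[[0.003,-0.002,0.1],0,-0.5],[[0.003,-0.002,0.106],0,-0.5],[[0.003,-0.002,0.108],0,-0.5],[[0.003,-0.002,0.108],0,-0.5]]'
python3 - <<'E'
from h import *
go(.415,-.222,.057,88.7)
shot("side","s28",(290,120,410,210),6.6)
E
```

```text
t: 43.6
tool_pos: [0.4154, -0.2227, 0.0576]
tool_rot: [0.715, 0.699, -0.004, 0.007]
force: [0.9, -0.7, -0.5]
finger_gap: 0.0431
delta frac [0.0014, -0.0007, 0.0013] twist 0.0004 yaw now 88.74 pos [ 0.4154 -0.2227  0.0576] f [ 0.9 -0.7 -0.5] gap 0.0431 t 43.6
```

View pics/s28.png

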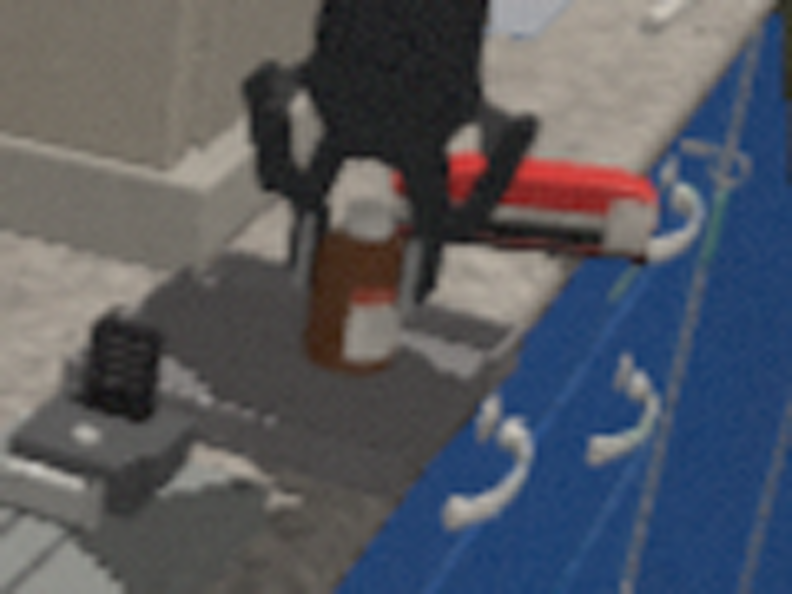

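```bash
python3 -m inch '[[[0,0,0.001],0,-0.5],[[0,0,0.002],0,-0.5],[[0,0,0.002],0,-0.5]]'; python3 -m inch '[[[0,0,0],0,-0.2],[[0,0,0],0,0.1],[[0,0,0],0,0.3],[[0,0,0],0,0.45],[[0,0,0],0,0.45],[[0,0,0],0,0.45],[[0.001,0,-0.04],0,0.45],[[0.002,0,-0.1],0,0.45],[[0.004,0,-0.18],0,0.45],[[0.006,0,-0.27],0,0.45],[[0.007,0,-0.34],0,0.45],[[0.007,0,-0.36],0,0.45],[[0.007,0,-0.36],0,0.45]]'
python3 - <<'E'
from h import *
go(.3,-.0,.25,88.7)
locate("bottle_tall_mid",B["tall"],z0=.004,cams=("side",))
shot("side","s29",(290,120,410,210),6.6)
r=manip.cut_out("side","bottle_mid_mid"); print([(k["confidence"],k["bbox"]) for k in r])
E
```

```text
t: 43.95
tool_pos: [0.4156, -0.2229, 0.0572]
tool_rot: [0.715, 0.699, -0.004, 0.007]
force: [-0.6, -0.0, 3.9]
finger_gap: 0.043
t: 45.25
tool_pos: [0.4152, -0.2168, 0.2381]
tool_rot: [0.715, 0.699, -0.004, 0.008]
force: [-0.5, -0.0, -1.3]
finger_gap: 0.0622
delta frac [0.4279, -0.2396, -0.0326] twist 0.0004 yaw now 88.74 pos [ 0.4152 -0.2168  0.2381] f [-0.5 -0.  -1.3] gap 0.0622 t 45.2
bottle_tall_mid side [(0.72, [332.2, 150.8, 351.4, 177.3])]
  -> [ 0.416  -0.2155] res [0. 0.]
[(0.8, [200.6, 258.3, 221.8, 297.8])]
```

View pics/s29.png

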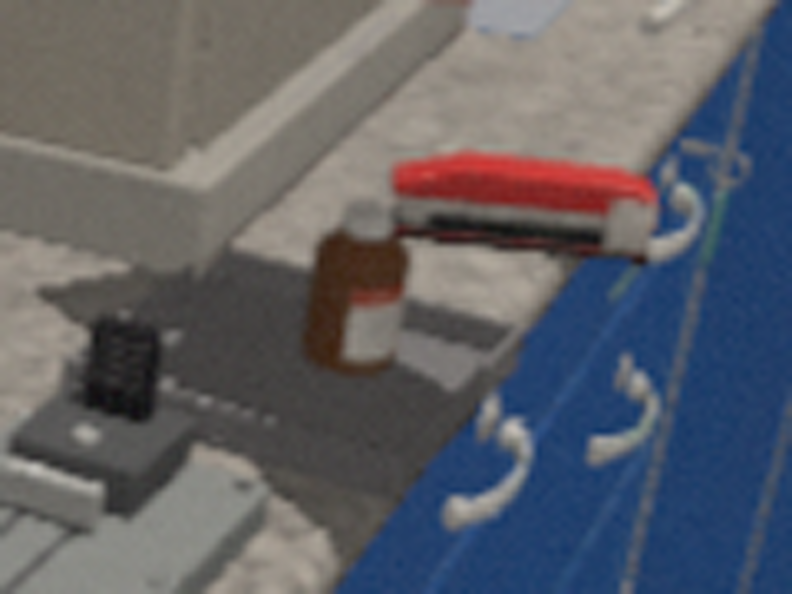

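Run:
```python
from h import *
locate("bottle_mid_mid",B["mid"])
locate("bottle_short_mid",B["short"])
locate("scraper_mid",SCR,yaw=True)
go(.40,.1,.25,88.7)
shot("top","t30",(150,180,250,255),8)
```

```text
bottle_mid_mid top []
bottle_mid_mid side [(0.74, [202.5, 260.9, 220.4, 297.1]), (0.65, [300.1, 159.7, 369.1, 196.1])]
  -> [0.4614 0.41  ] res [-0. -0.]
bottle_short_mid top [(0.41, [176.2, 193.9, 185.0, 207.2])]
bottle_short_mid side [(0.59, [175.1, 243.0, 194.0, 274.0]), (0.35, [285.8, 167.8, 320.5, 197.6])]
  -> [0.5503 0.3854] res [-0.7 -0.3  0.4 -0.4]
scraper_mid top [(0.84, [185.7, 224.5, 221.9, 232.7])]
scraper_mid side [(0.83, [222.0, 228.0, 265.9, 280.3])]
  -> [0.4581 0.3045 0.0469] res [-0.6 -0.1  0.3 -0.3  0.   0.3 -0.6  0.4 -0.3  0.8]
delta frac [0.6319, -0.0435, -0.0359] twist 0.0004 yaw now 88.74 pos [ 0.4149 -0.2166  0.237 ] f [-1.1 -0.3  0.6] gap 0.0618 t 46.0
```

View pics/t30.png

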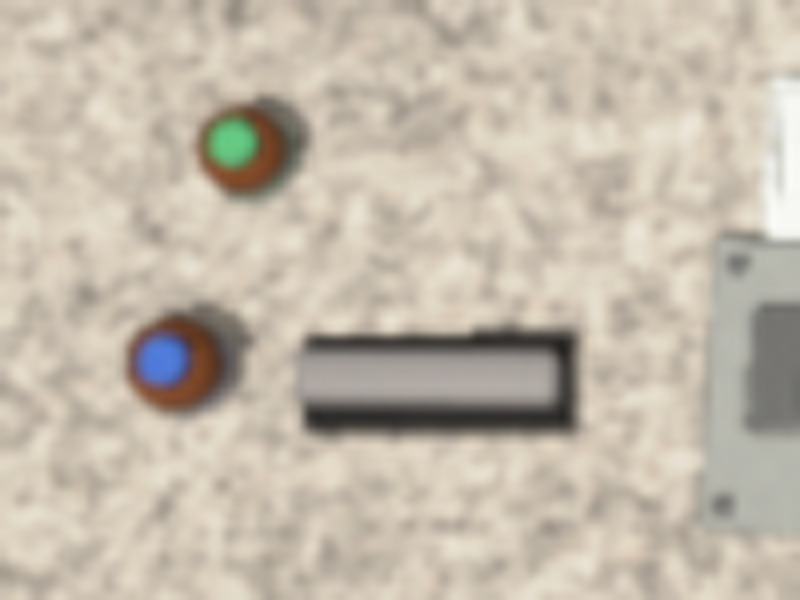

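```bash
python3 - <<'E'
from h import *
for n,(u,v),z in (("mid",(162,361),.07),("short",(233,142),.062)):
    print(n,back("top",(150+u/8-.5,180+v/8-.5),z), [ (proj("top",[[.4614,.41,.07]])+.5-[150,180])*8])
E
python3 -m inch '[[[0.08,0,0],0,0.5],[[0.18,-0.01,0],0,0.5],[[0.28,-0.02,0],0,0.5],[[0.38,-0.03,0],0,0.5],[[0.48,-0.04,0],0,0.5],[[0.58,-0.044,0],0,0.5],[[0.63,-0.044,0],0,0.5],[[0.632,-0.044,0],0,0.5],[[0.632,-0.044,0],0,0.5],[[0.632,-0.044,0],0,0.5]]';  python3 -c "
from h import *
go(.461,.409,.25,90)"
```

```text
mid [0.46223866 0.40748617 0.07      ] [array([[155.51098369, 363.04310576]])]
short [0.55068473 0.38463894 0.062     ] [array([[155.51098369, 363.04310576]])]
t: 47.1
tool_pos: [0.3999, 0.099, 0.2321]
tool_rot: [0.715, 0.699, -0.004, 0.007]
force: [-0.0, 0.7, -1.1]
finger_gap: 0.0639
delta frac [0.6219, 0.1082, -0.0451] twist -0.0146 yaw now 88.69 pos [0.3999 0.099  0.2321] f [-0.   0.7 -1.1] gap 0.0639 t 47.1
```

Target mid at (0.462, 0.4085).

```bash
python3 -m inch '[[[0.08,0.01,0],0,0.5],[[0.17,0.03,0],0,0.5],[[0.26,0.05,0],0,0.5],[[0.35,0.07,0],0,0.5],[[0.44,0.09,0],-0.01,0.5],[[0.53,0.1,0],-0.014,0.5],[[0.6,0.11,0],-0.014,0.5],[[0.621,0.11,0],-0.014,0.5],[[0.621,0.11,0],-0.014,0.5],[[0.621,0.11,0],-0.014,0.5]]';  python3 -c "
from h import *
go(.462,.4085,.046,90)"
```

```text
t: 48.1
tool_pos: [0.4625, 0.4067, 0.2274]
tool_rot: [0.708, 0.706, -0.004, 0.007]
force: [-0.1, -1.0, 0.2]
finger_gap: 0.0639
delta frac [0.0096, -0.0025, 0.3627] twist -0.0014 yaw now 89.88 pos [0.4625 0.4067 0.2274] f [-0.1 -1.   0.2] gap 0.0639 t 48.1
```

```bash
python3 -m inch '[[[0.002,-0.002,0.08],0,0.5],[[0.004,-0.002,0.16],0,0.5],[[0.006,-0.002,0.23],0,0.5],[[0.008,-0.002,0.28],0,0.5],[[0.009,-0.002,0.32],0,0.5],[[0.0096,-0.002,0.35],0,0.5],[[0.0096,-0.002,0.362],0,0.5],[[0.0096,-0.002,0.362],0,0.5]]'
python3 - <<'E'
from h import *
go(.462,.4085,.046,90)
shot("side","s31",(150,190,290,290),5.5)
E
```

```text
t: 48.9
tool_pos: [0.4624, 0.4079, 0.0463]
tool_rot: [0.708, 0.706, -0.004, 0.007]
force: [0.1, 0.2, 0.3]
finger_gap: 0.0642
delta frac [0.0011, -0.0008, 0.0006] twist -0.0018 yaw now 89.84 pos [0.4624 0.4079 0.0463] f [0.1 0.2 0.3] gap 0.0642 t 48.9
```

View pics/s31.png

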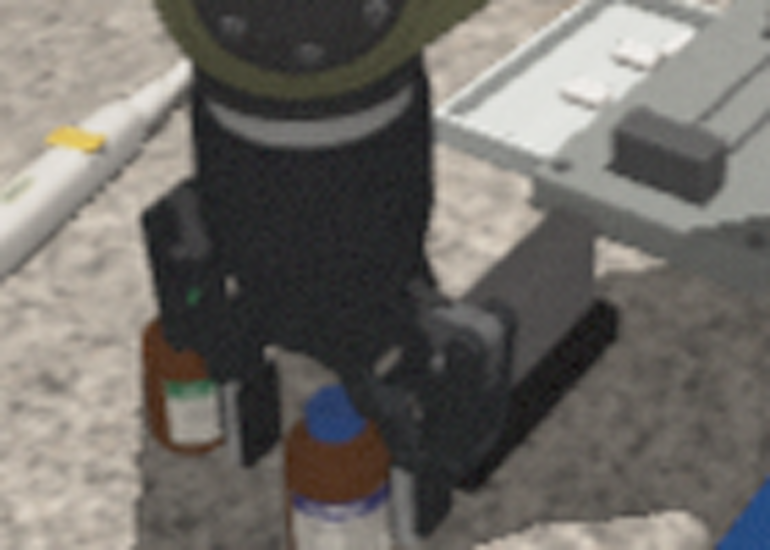

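```bash
python3 -m inch '[[[0,0,0],0,0.3],[[0,0,0],0,0.1],[[0,0,0],0,-0.1],[[0,0,0],0,-0.3],[[0,0,0],0,-0.5],[[0,0,0],0,-0.6],[[0,0,0],0,-0.6],[[0,0,0],0,-0.6],[[0,0,-0.05],0,-0.6],[[0,0,-0.12],0,-0.6],[[0,0,-0.2],0,-0.6],[[0,0,-0.22],0,-0.6],[[0,0,-0.22],0,-0.6]]' 35
python3 - <<'E'
from h import *
go(.4605,.0925,.155,88.7)
shot("side","s32",(150,150,330,290),4.2)
E
```

```text
t: 50.25
tool_pos: [0.4625, 0.4105, 0.1588]
tool_rot: [0.708, 0.706, -0.002, 0.007]
force: [-0.2, 0.9, -0.6]
finger_gap: 0.0372
delta frac [-0.6358, -0.0026, 0.0163] twist 0.0129 yaw now 89.86 pos [0.4625 0.4105 0.1588] f [-0.2  0.9 -0.6] gap 0.0372 t 50.2
```

View pics/s32.png

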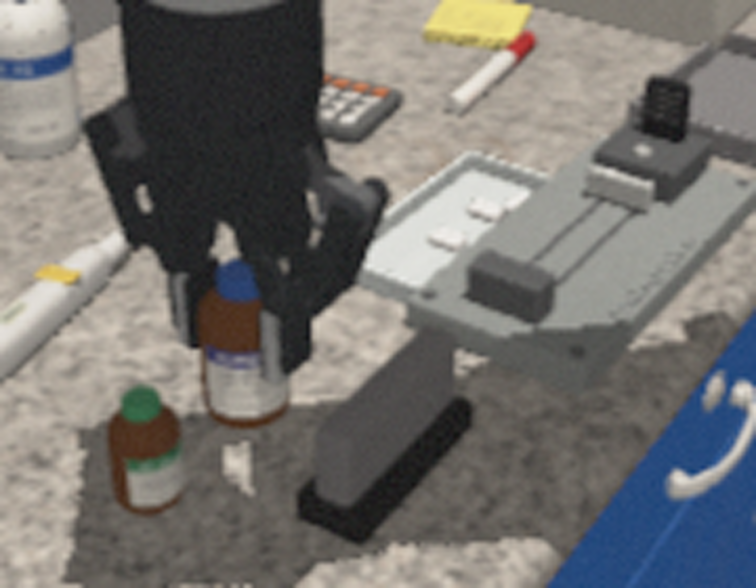

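```bash
python3 -m inch '[[[-0.08,0,0],0,-0.6],[[-0.16,0,0],0,-0.6],[[-0.24,0,0],0,-0.6],[[-0.32,0,0],0,-0.6],[[-0.4,0,0],0.01,-0.6],[[-0.48,-0.001,0],0.013,-0.6],[[-0.55,-0.002,0],0.013,-0.6],[[-0.6,-0.003,0],0.013,-0.6],[[-0.63,-0.003,0],0.013,-0.6],[[-0.636,-0.003,0],0.013,-0.6],[[-0.636,-0.003,0],0.013,-0.6],[[-0.636,-0.003,0],0.013,-0.6]]'
python3 - <<'E'
from h import *
go(.4605,.0925,.0692,88.7)
E
```

```text
t: 51.5
tool_pos: [0.4595, 0.0927, 0.1612]
tool_rot: [0.715, 0.699, -0.004, 0.007]
force: [-0.6, 0.4, -0.9]
finger_gap: 0.0373
delta frac [0.0024, 0.0012, 0.184] twist 0.0002 yaw now 88.72 pos [0.4595 0.0927 0.1612] f [-0.6  0.4 -0.9] gap 0.0373 t 51.5
```

```bash
python3 -m inch '[[[0,0.001,0.05],0,-0.6],[[0.001,0.001,0.1],0,-0.6],[[0.002,0.001,0.14],0,-0.6],[[0.002,0.001,0.165],0,-0.6],[[0.0024,0.001,0.178],0,-0.6],[[0.0024,0.001,0.182],0,-0.6],[[0.0024,0.001,0.183],0,-0.6],[[0.0024,0.001,0.183],0,-0.6],[[0.0024,0.001,0.183],0,-0.6]]'
python3 - <<'E'
from h import *
go(.4605,.0925,.0685,88.7)
shot("side","s33",(200,150,380,290),4.2)
E
```

```text
t: 52.4
tool_pos: [0.4607, 0.0925, 0.0703]
tool_rot: [0.715, 0.699, -0.004, 0.007]
force: [-0.2, -0.7, -0.5]
finger_gap: 0.037
delta frac [0.0, -0.0004, 0.0036] twist 0.0001 yaw now 88.71 pos [0.4607 0.0925 0.0703] f [-0.2 -0.7 -0.5] gap 0.037 t 52.4
```

View pics/s33.png

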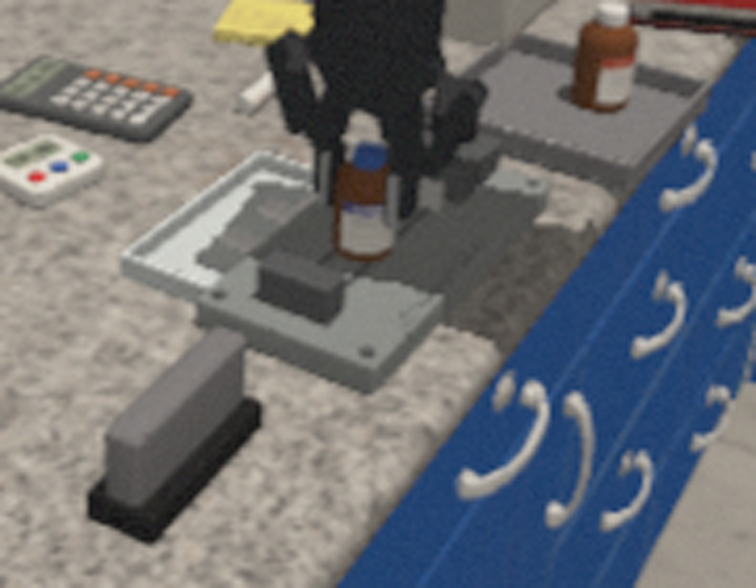

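```bash
python3 -m inch '[[[0,0,0.002],0,-0.6],[[0,0,0.003],0,-0.6],[[0,0,0.003],0,-0.6],[[0,0,0.003],0,-0.6]]'; python3 -m inch '[[[0,0,0.001],0,-0.6],[[0,0,0.001],0,-0.6],[[0,0,0.001],0,-0.6]]'
```

```text
t: 52.85
tool_pos: [0.4608, 0.0925, 0.0698]
tool_rot: [0.715, 0.699, -0.003, 0.007]
force: [-6.7, -1.2, 16.5]
finger_gap: 0.0369
t: 53.15
tool_pos: [0.4609, 0.0925, 0.0698]
tool_rot: [0.715, 0.699, -0.003, 0.008]
force: [-3.8, -0.8, 9.8]
finger_gap: 0.0371
```

Contact. Release, rise, go to the tab.

```bash
python3 -m inch '[[[0,0,-0.001],0,-0.4],[[0,0,-0.001],0,-0.2],[[0,0,-0.001],0,0.1],[[0,0,-0.001],0,0.4],[[0,0,-0.001],0,0.5],[[0,0,-0.001],0,0.5],[[0,0,-0.04],0,0.5],[[0.001,0,-0.1],0,0.5],[[0.002,0,-0.18],0,0.5],[[0.004,0,-0.21],0,0.5],[[0.004,0,-0.21],0,0.5],[[0.004,0,-0.21],0,0.5]]'
python3 - <<'E'
from h import *
go(.4575,-.0345,.135,88.7)
locate("bottle_mid_mid",B["mid"],z0=.022,cams=("side",))
shot("side","s34",(200,150,380,290),4.2)
E
```

```text
t: 54.35
tool_pos: [0.4601, 0.0961, 0.1742]
tool_rot: [0.715, 0.699, -0.003, 0.007]
force: [-0.4, -0.6, -0.5]
finger_gap: 0.0643
delta frac [-0.26, 0.0001, 0.0824] twist 0.0001 yaw now 88.71 pos [0.4601 0.0961 0.1742] f [-0.4 -0.6 -0.5] gap 0.0643 t 54.4
bottle_mid_mid side [(0.61, [278.0, 184.0, 291.2, 212.8]), (0.28, [112.8, 257.1, 134.2, 288.6])]
  -> [0.4612 0.0955] res [0. 0.]
```

View pics/s34.png

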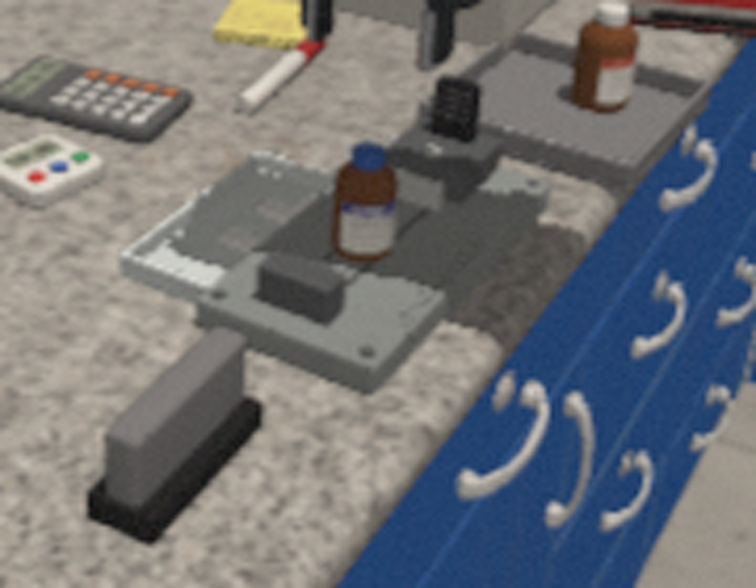

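```bash
python3 -m inch '[[[-0.06,0,0],0,0.3],[[-0.12,0,0],0,0.3],[[-0.18,0,0],0,0.3],[[-0.23,0,0],0,0.3],[[-0.26,0,0],0,0.3],[[-0.26,0,0.04],0,0.3],[[-0.26,0,0.07],0,0.3],[[-0.26,0,0.082],0,0.3],[[-0.26,0,0.082],0,0.3],[[-0.26,0,0.082],0,0.3]]'
python3 - <<'E'
from h import *
go(.4575,-.0347,.081,88.7)
shot("side","s35",(200,130,380,270),4.2)
E
```

```text
t: 55.5
tool_pos: [0.4573, -0.0345, 0.1349]
tool_rot: [0.715, 0.699, -0.004, 0.007]
force: [0.5, 0.4, 0.6]
finger_gap: 0.0556
delta frac [0.0013, -0.0001, 0.1079] twist 0.0002 yaw now 88.72 pos [ 0.4573 -0.0345  0.1349] f [0.5 0.4 0.6] gap 0.0556 t 55.5
```

View pics/s35.png

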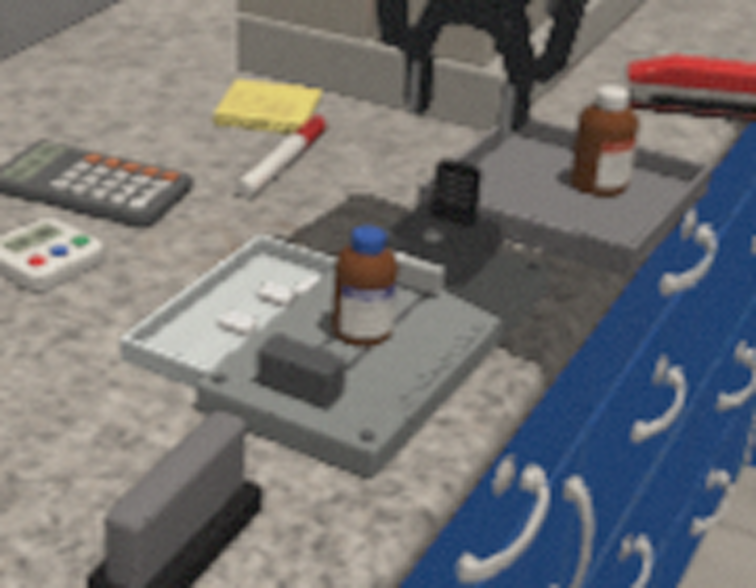

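```bash
python3 -m inch '[[[0,0,0.04],0,0.3],[[0.001,0,0.07],0,0.3],[[0.001,0,0.09],0,0.3],[[0.0013,0,0.102],0,0.3],[[0.0013,0,0.107],0,0.3],[[0.0013,0,0.107],0,0.3],[[0.0013,0,0.107],0,0.1],[[0.0013,0,0.107],0,-0.1],[[0.0013,0,0.107],0,-0.3],[[0.0013,0,0.107],0,-0.5],[[0.0013,0,0.107],0,-0.8],[[0.0013,0,0.107],0,-0.8],[[0.0013,0,0.107],0,-0.8],[[0.0013,0,0.107],0,-0.8]]' 40; python3 -m inch '[[[0,0,0],0,-0.8],[[0,0,0],0,-0.8]]'
python3 - <<'E'
from h import *
go(.4575,-.0347,.081,88.7)
E
```

```text
t: 56.95
tool_pos: [0.4573, -0.0347, 0.082]
tool_rot: [0.715, 0.699, -0.004, 0.007]
force: [-5.7, 0.5, 6.6]
finger_gap: 0.0296
t: 57.15
tool_pos: [0.4573, -0.0347, 0.0821]
tool_rot: [0.715, 0.699, -0.004, 0.007]
force: [0.0, 0.7, 1.6]
finger_gap: 0.0292
delta frac [0.0, 0.0003, 0.0022] twist 0.0001 yaw now 88.71 pos [ 0.4573 -0.0347  0.0821] f [0.  0.7 1.6] gap 0.0292 t 57.1
```

```bash
python3 -m inch '[[[0.003,0,0],0,-0.8],[[0.008,0,0],0,-0.8],[[0.014,0,0],0,-0.8],[[0.02,0,0],0,-0.8],[[0.026,0,0],0,-0.8],[[0.032,0,0],0,-0.8],[[0.038,0,0],0,-0.8],[[0.044,0,0],0,-0.8],[[0.05,0,0],0,-0.8],[[0.056,0,0],0,-0.8],[[0.062,0,0],0,-0.8],[[0.068,0,-0.0005],0,-0.8],[[0.074,0,-0.0005],0,-0.8],[[0.076,0,-0.0005],0,-0.8]]'; 
python3 -m inch '[[[0.004,0,0],0,-0.8],[[0.008,0,0],0,-0.8],[[0.012,0,0],0,-0.8],[[0.016,0,0],0,-0.8],[[0.02,0,0],0,-0.8],[[0.024,0,0],0,-0.8],[[0.028,0,0],0,-0.8],[[0.032,0,0],0,-0.8],[[0.036,0,0],0,-0.8],[[0.04,0,0],0,-0.8],[[0.044,0,0],0,-0.8],[[0.048,0,-0.0004],0,-0.8],[[0.052,0,-0.0004],0,-0.8],[[0.056,0,-0.0004],0,-0.8],[[0.06,0,-0.0004],0,-0.8],[[0.06,0,-0.0004],0,-0.8]]'
python3 - <<'E'
from h import *
go(.4576,.052,.0815,88.7)
shot("side","s36",(225,160,345,250),6.6)
E
```

```text
t: 58.55
tool_pos: [0.4585, 0.0026, 0.0821]
tool_rot: [0.715, 0.699, -0.004, 0.008]
force: [0.3, -9.5, 3.3]
finger_gap: 0.0296
t: 60.15
tool_pos: [0.4594, 0.0321, 0.0821]
tool_rot: [0.715, 0.699, -0.005, 0.008]
force: [-1.0, -6.7, 2.5]
finger_gap: 0.0294
delta frac [0.0398, -0.0045, 0.0005] twist 0.0001 yaw now 88.71 pos [0.4594 0.0321 0.0821] f [-1.  -6.7  2.5] gap 0.0294 t 60.1
```

View pics/s36.png

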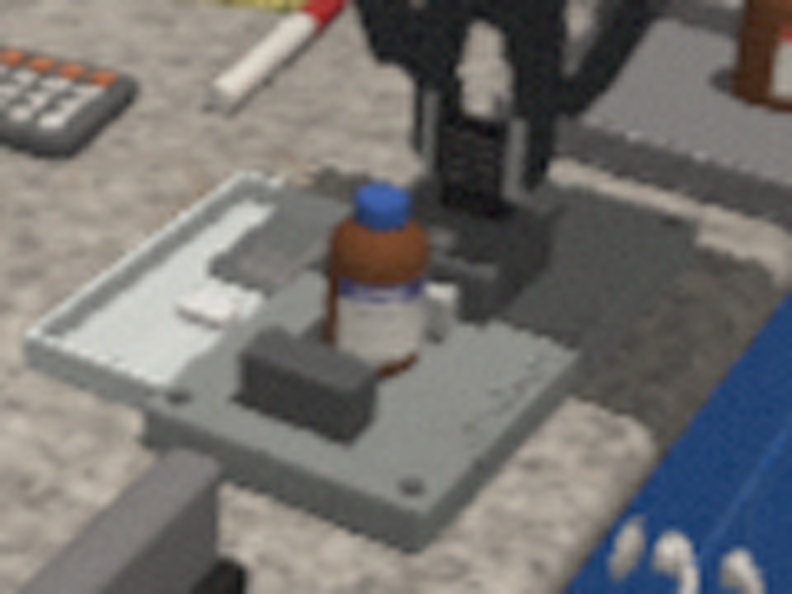

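Advance to y≈0.050 (18 mm), slowly, then fine steps.

```bash
python3 -m inch '[[[0.003,0,0],0,-0.8],[[0.006,0,0],0,-0.8],[[0.009,0,0],0,-0.8],[[0.012,0,0],0,-0.8],[[0.015,0,0],0,-0.8],[[0.018,0,0],0,-0.8],[[0.021,0,0],0,-0.8],[[0.024,0,0],0,-0.8],[[0.027,0,0],0,-0.8],[[0.03,0,0],0,-0.8],[[0.033,0,0],0,-0.8],[[0.034,0,0],0,-0.8],[[0.034,0,0],0,-0.8]]' | grep -E "pos|force"; python3 -m inch '[[[0.002,0,0],0,-0.8],[[0.004,0,0],0,-0.8],[[0.004,0,0],0,-0.8]]'| grep -E "pos|force";python3 -m inch '[[[0.002,0,0],0,-0.8],[[0.004,0,0],0,-0.8],[[0.004,0,0],0,-0.8]]'| grep -E "pos|force"; python3 -m inch '[[[0.002,0,0],0,-0.8],[[0.004,0,0],0,-0.8],[[0.004,0,0],0,-0.8]]'| grep -E "pos|force"
python3 - <<'E'
from h import *
shot("side","s37",(225,160,345,250),6.6)
E
```

```text
tool_pos: [0.4599, 0.0484, 0.0821]
force: [-1.2, -8.4, 3.9]
tool_pos: [0.46, 0.0496, 0.0821]
force: [-1.0, -8.7, 1.2]
tool_pos: [0.46, 0.0509, 0.0822]
force: [-0.3, -9.3, 0.9]
tool_pos: [0.46, 0.0522, 0.0821]
force: [-0.8, -9.1, 0.5]
```

View pics/s37.png

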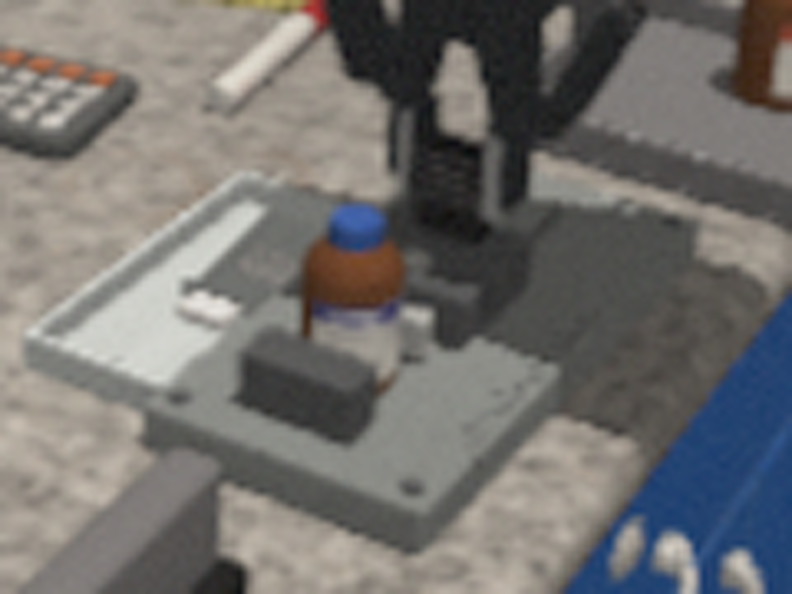

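```bash
python3 -m inch '[[[0.002,0,0],0,-0.8],[[0.004,0,0],0,-0.8],[[0.004,0,0],0,-0.8]]'| grep -E "pos|force"; python3 -m inch '[[[0.002,0,0],0,-0.8],[[0.004,0,0],0,-0.8],[[0.004,0,0],0,-0.8]]'| grep -E "pos|force";python3 -m inch '[[[0.002,0,0],0,-0.8],[[0.004,0,0],0,-0.8],[[0.004,0,0],0,-0.8]]'| grep -E "pos|force"
python3 - <<'E'
from h import *
shot("side","s38",(225,160,345,250),6.6)
E
```

```text
tool_pos: [0.4601, 0.0533, 0.0822]
force: [0.7, -10.5, 1.5]
tool_pos: [0.4601, 0.0545, 0.0821]
force: [-2.0, -11.2, 1.1]
tool_pos: [0.4601, 0.0555, 0.0821]
force: [-0.5, -11.5, 1.1]
```

View pics/s38.png

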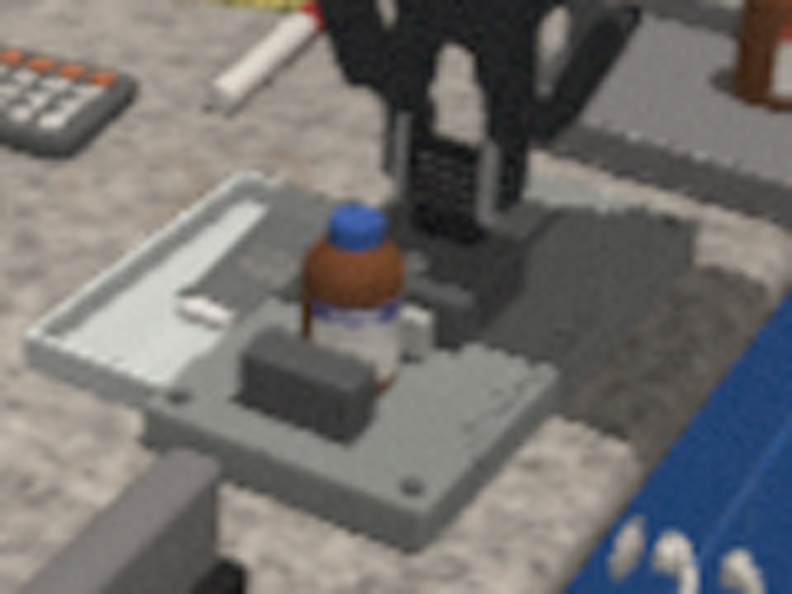

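```bash
python3 -m inch '[[[0.002,0,0],0,-0.8],[[0.004,0,0],0,-0.8],[[0.004,0,0],0,-0.8],[[0.004,0,0],0,-0.8]]'| grep -E "pos|force"; python3 -m inch '[[[0,0,0],0,-0.8],[[0,0,0],0,-0.8],[[-0.006,0,0],0,-0.8],[[-0.016,0,0],0,-0.8],[[-0.028,0,0],0,-0.8],[[-0.04,0,0],0,-0.8],[[-0.052,0,0],0,-0.8],[[-0.064,0,0],0,-0.8],[[-0.076,0,0],0,-0.8],[[-0.088,0,0.0006],0,-0.8],[[-0.1,0,0.0006],0,-0.8],[[-0.112,0,0.0008],0,-0.8],[[-0.124,0,0.0008],0,-0.8],[[-0.136,0,0.001],0,-0.8],[[-0.148,0,0.001],0,-0.8],[[-0.16,0,0.0012],0,-0.8],[[-0.172,0,0.0014],0,-0.8],[[-0.182,0,0.0014],0,-0.8],[[-0.182,0,0.0014],0,-0.8]]'
python3 - <<'E'
from h import *
go(.4576,-.0347,.08,88.7)
shot("side","s39",(225,160,345,250),6.6)
E
```

```text
tool_pos: [0.4602, 0.0565, 0.0821]
force: [-1.3, -11.9, 0.7]
t: 65.7
tool_pos: [0.4573, -0.0341, 0.0823]
tool_rot: [0.716, 0.698, -0.009, 0.01]
force: [7.7, 2.3, -26.1]
finger_gap: 0.029
delta frac [-0.0011, 0.0007, 0.0047] twist -0.0009 yaw now 88.62 pos [ 0.4573 -0.0341  0.0823] f [  7.7   2.3 -26.1] gap 0.029 t 65.7
```

View pics/s39.png

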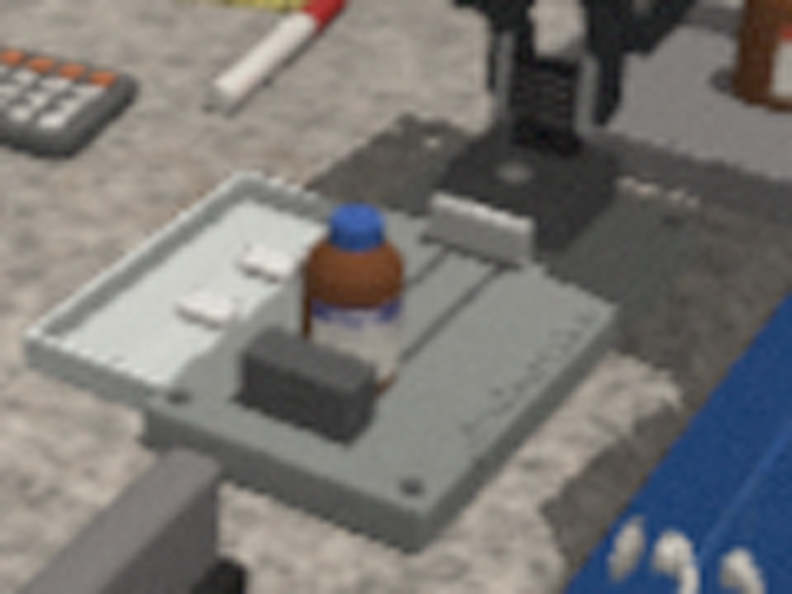

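```bash
python3 -m inch '[[[0,0,0.001],0,-0.4],[[0,0,0.001],0,-0.1],[[0,0,0.001],0,0.2],[[0,0,0],0,0.3],[[0,0,0],0,0.3],[[0,0,-0.03],0,0.3],[[0,0,-0.1],0,0.3],[[0,0,-0.18],0,0.5],[[0,0,-0.2],0,0.5],[[0,0,-0.2],0,0.5],[[0,0,-0.2],0,0.5]]'
python3 - <<'E'
from h import *
s=manip.get_state(); print("tool z",R.from_quat(s["tool_rot"]).as_matrix()[:,2].round(4),s["joint_positions"].round(3))
locate("bottle_mid_mid",B["mid"],z0=.022)
Rz=R.from_euler("z",-.023).as_matrix()
p=Rz@[0,.0435,0]+[.4605,.0925,0]; print(p)
go(.462,.1345,.18,88.7)
E
```

```text
t: 66.85
tool_pos: [0.4568, -0.0313, 0.1812]
tool_rot: [0.715, 0.699, -0.01, 0.01]
force: [0.6, -0.7, -1.4]
finger_gap: 0.0641
tool z [-5.000e-04 -2.750e-02 -9.996e-01] [-0.135  0.173  1.857 -0.031  1.108 -0.097]
bottle_mid_mid top [(0.56, [252.3, 217.4, 263.3, 235.0])]
bottle_mid_mid side [(0.81, [270.9, 192.9, 284.9, 215.6]), (0.72, [292.8, 191.2, 304.8, 197.7])]
  -> [0.4639 0.1317] res [ 1.2 -0.7 -0.   2.1]
[0.46150041 0.13598849 0.        ]
delta frac [0.3317, 0.0024, -0.0068] twist -0.0009 yaw now 88.62 pos [ 0.4568 -0.0313  0.1812] f [ 0.7 -0.6  0.1] gap 0.0643 t 67.0
```

```bash
python3 -m inch '[[[0.08,0,0],0,0.5],[[0.16,0,0],0,0.5],[[0.24,0.001,-0.004],0,0.5],[[0.31,0.002,-0.006],0,0.5],[[0.33,0.0024,-0.007],-0.001,0.5],[[0.33,0.0024,-0.007],-0.001,0.5],[[0.33,0.0024,-0.007],-0.001,0.5]]'
python3 - <<'E'
from h import *
go(.4618,.1345,.0698,88.7)
E
```

```text
t: 67.75
tool_pos: [0.4619, 0.133, 0.1797]
tool_rot: [0.715, 0.699, -0.01, 0.009]
force: [-0.3, 0.5, -0.0]
finger_gap: 0.064
delta frac [0.0092, 0.0001, 0.2196] twist 0.0002 yaw now 88.71 pos [0.4619 0.133  0.1797] f [-0.3  0.5 -0. ] gap 0.064 t 67.8
```

```bash
python3 -m inch '[[[0.003,0,0.06],0,0.5],[[0.005,0,0.11],0,0.5],[[0.007,0,0.155],0,0.5],[[0.008,0,0.19],0,0.5],[[0.009,0,0.21],0,0.5],[[0.009,0,0.218],0,0.5],[[0.009,0,0.219],0,0.5],[[0.009,0,0.219],0,0.3],[[0.009,0,0.219],0,0.1],[[0.009,0,0.219],0,-0.1],[[0.009,0,0.219],0,-0.3],[[0.009,0,0.219],0,-0.5],[[0.009,0,0.219],0,-0.6],[[0.009,0,0.219],0,-0.6],[[0.009,0,0.219],0,-0.6]]' 35
python3 - <<'E'
from h import *
go(.4618,.1345,.16,88.7)
shot("side","s40",(225,160,345,250),6.6)
E
```

```text
t: 69.25
tool_pos: [0.462, 0.1345, 0.0707]
tool_rot: [0.715, 0.699, -0.01, 0.009]
force: [-0.8, -0.1, 5.3]
finger_gap: 0.0374
delta frac [-0.005, -0.0005, -0.1784] twist 0.0002 yaw now 88.72 pos [0.462  0.1345 0.0707] f [-0.8 -0.1  5.3] gap 0.0374 t 69.2
```

View pics/s40.png

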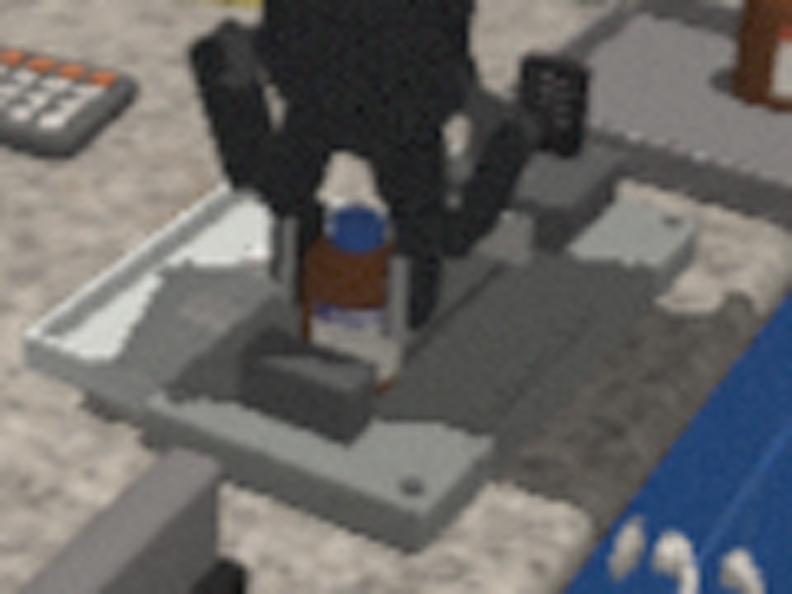

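```bash
python3 -m inch '[[[-0.006,0,-0.04],0,-0.6],[[-0.01,0,-0.1],0,-0.6],[[-0.016,0,-0.17],0,-0.6],[[-0.016,0,-0.21],0,-0.6],[[-0.016,0,-0.21],0,-0.6],[[-0.016,0,-0.21],0,-0.6]]'
python3 - <<'E'
from h import *
go(.415,-.172,.16,88.7)
E
```

```text
t: 69.9
tool_pos: [0.4618, 0.1294, 0.1757]
tool_rot: [0.715, 0.699, -0.01, 0.01]
force: [0.5, 0.7, -0.8]
finger_gap: 0.0372
delta frac [-0.6036, -0.0801, 0.0481] twist 0.0002 yaw now 88.72 pos [0.4618 0.1294 0.1757] f [ 0.5  0.7 -0.8] gap 0.0372 t 69.9
```

```bash
python3 -m inch '[[[-0.08,0,0],0,-0.6],[[-0.16,-0.01,0.01],0,-0.6],[[-0.24,-0.03,0.015],0,-0.6],[[-0.32,-0.04,0.02],0,-0.6],[[-0.4,-0.05,0.03],0,-0.6],[[-0.48,-0.065,0.035],0,-0.6],[[-0.54,-0.075,0.04],0,-0.6],[[-0.585,-0.08,0.045],0,-0.6],[[-0.6036,-0.08,0.048],0,-0.6],[[-0.6036,-0.08,0.048],0,-0.6],[[-0.6036,-0.08,0.048],0,-0.6]]'
python3 - <<'E'
from h import *
go(.415,-.172,.0527,88.7)
shot("side","s41",(280,90,400,180),6.6)
E
```

```text
t: 71.0
tool_pos: [0.415, -0.1712, 0.1595]
tool_rot: [0.715, 0.699, -0.01, 0.009]
force: [0.2, 0.1, -0.1]
finger_gap: 0.0372
delta frac [0.0042, 0.0003, 0.2136] twist 0.0004 yaw now 88.74 pos [ 0.415  -0.1712  0.1595] f [ 0.2  0.1 -0.1] gap 0.0372 t 71.0
```

View pics/s41.png

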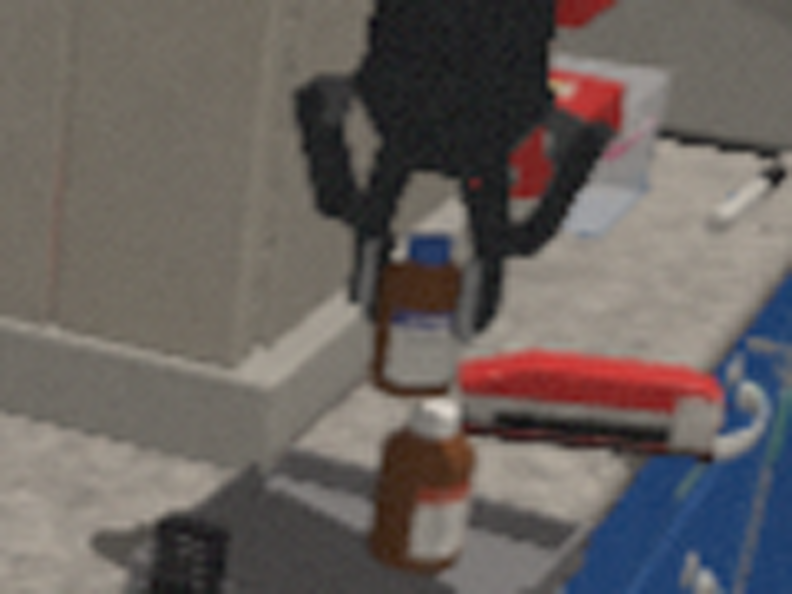

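```bash
python3 -m inch '[[[0.006,0,0.02],0,-0.6],[[0.008,0,0.07],0,-0.6],[[0.01,0,0.12],0,-0.6],[[0.011,0,0.16],0,-0.6],[[0.012,0,0.19],0,-0.6],[[0.012,0,0.205],0,-0.6],[[0.012,0,0.211],0,-0.6],[[0.012,0,0.212],0,-0.6],[[0.012,0,0.212],0,-0.6]]'
python3 - <<'E'
from h import *
go(.415,-.168,.0527,88.7)
shot("side","s42",(290,120,410,210),6.6)
E
```

```text
t: 71.95
tool_pos: [0.4154, -0.1679, 0.0541]
tool_rot: [0.715, 0.699, -0.01, 0.01]
force: [-0.3, -0.3, -0.2]
finger_gap: 0.0368
delta frac [-0.0001, -0.0008, 0.0028] twist 0.0009 yaw now 88.78 pos [ 0.4154 -0.1679  0.0541] f [-0.3 -0.3 -0.2] gap 0.0368 t 72.0
```

View pics/s42.png

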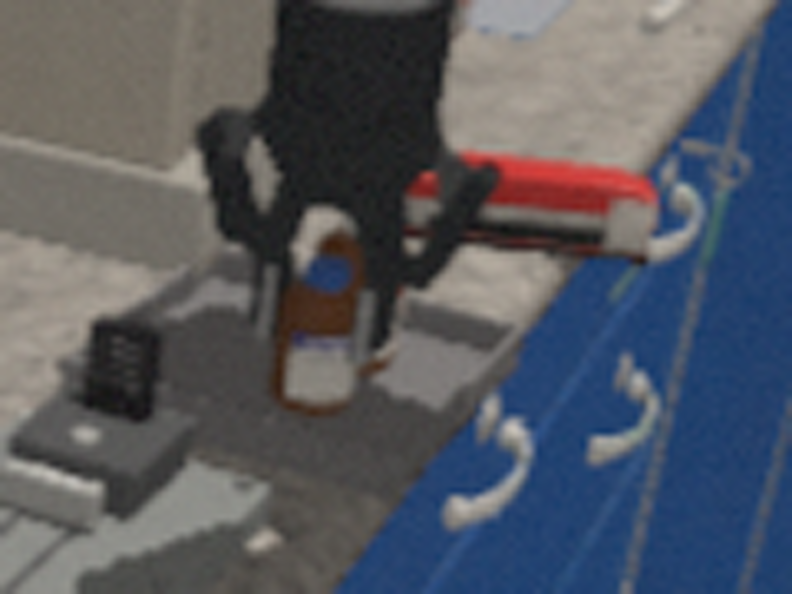

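```bash
python3 -m inch '[[[0,0,0.001],0,-0.6],[[0,0,0.002],0,-0.6],[[0,0,0.002],0,-0.6],[[0,0,0.002],0,-0.6]]' | grep -E "pos|force"
python3 - <<'E'
from h import *
E
python3 -m inch '[[[0,0,0],0,-0.4],[[0,0,0],0,-0.2],[[0,0,0],0,0.1],[[0,0,0],0,0.3],[[0,0,0],0,0.4],[[0,0,0],0,0.4],[[-0.001,0,-0.04],0,0.4],[[-0.003,0,-0.1],0,0.4],[[-0.005,0,-0.18],0,0.4],[[-0.007,0,-0.27],0,0.4],[[-0.009,0,-0.34],0,0.4],[[-0.009,0,-0.36],0,0.4],[[-0.009,0,-0.36],0,0.4]]'
python3 - <<'E'
from h import *
go(.4,.1,.22,89)
shot("side","s43",(290,120,410,210),6.6)
locate("scraper_mid",SCR,yaw=True,cams=("side",))
locate("bottle_short_mid",B["short"])
E
```

```text
tool_pos: [0.4154, -0.168, 0.0532]
force: [0.1, 0.4, -0.9]
t: 73.7
tool_pos: [0.4157, -0.1677, 0.2343]
tool_rot: [0.715, 0.699, -0.009, 0.011]
force: [0.5, 0.1, -1.3]
finger_gap: 0.0601
delta frac [0.5351, -0.043, 0.0132] twist -0.0026 yaw now 88.77 pos [ 0.4157 -0.1677  0.2343] f [ 0.5  0.1 -1.3] gap 0.0601 t 73.7
scraper_mid side [(0.7, [221.7, 227.2, 263.8, 280.5])]
  -> [0.4577 0.307  0.0492] res [ 0.  -0.2  0.7 -0.6  1.2]
bottle_short_mid top [(0.53, [171.3, 191.7, 185.1, 211.0])]
bottle_short_mid side [(0.71, [175.0, 238.3, 191.7, 273.6])]
  -> [0.5501 0.3853] res [-0.2 -0.1  0.1 -0. ]
```

View pics/s43.png

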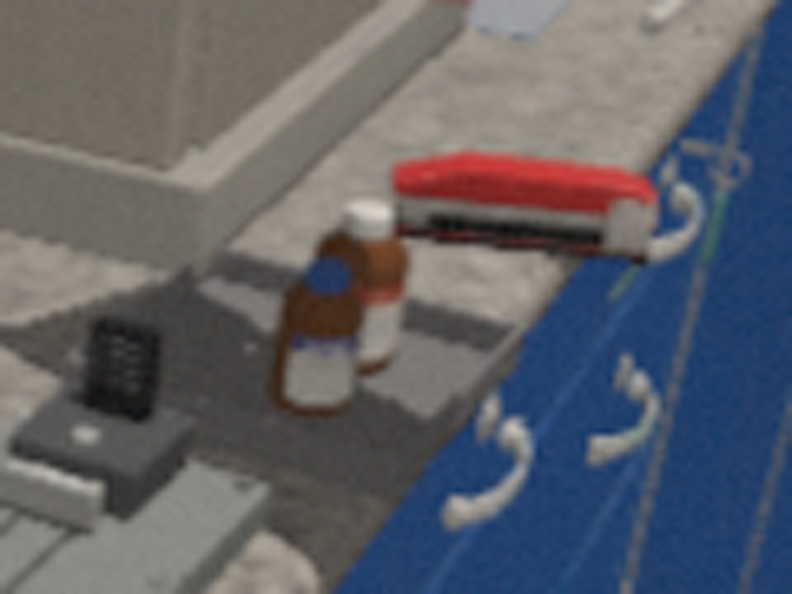

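```bash
python3 -m inch '[[[0.08,-0.01,0],0,0.4],[[0.17,-0.02,0.004],0,0.4],[[0.26,-0.03,0.006],0,0.4],[[0.35,-0.04,0.008],0,0.4],[[0.44,-0.043,0.01],0,0.4],[[0.51,-0.043,0.01],-0.002,0.4],[[0.535,-0.043,0.01],-0.0026,0.4],[[0.535,-0.043,0.01],-0.0026,0.4],[[0.535,-0.043,0.01],-0.0026,0.4]]' >/dev/null; python3 -c "
from h import *
go(.5502,.385,.22,90)"
```

```text
delta frac [0.5756, 0.2917, -0.0165] twist -0.0109 yaw now 89.02 pos [0.3994 0.0996 0.2199] f [ 0.1  0.2 -0. ] gap 0.0597 t 75.0
```

```bash
python3 -m inch '[[[0.08,0.04,0],0,0.4],[[0.16,0.08,-0.004],0,0.4],[[0.24,0.12,-0.006],0,0.4],[[0.32,0.16,-0.009],0,0.4],[[0.4,0.2,-0.011],0,0.4],[[0.48,0.24,-0.014],-0.01,0.4],[[0.54,0.275,-0.016],-0.011,0.4],[[0.575,0.2915,-0.016],-0.011,0.4],[[0.575,0.2915,-0.016],-0.011,0.4],[[0.575,0.2915,-0.016],-0.011,0.4]]' >/dev/null; python3 -c "
from h import *
go(.5502,.385,.039,90)"
```

```text
delta frac [0.0138, 0.0002, 0.3601] twist -0.0008 yaw now 89.93 pos [0.5507 0.3831 0.2192] f [-1.1  0.7 -0.2] gap 0.0597 t 76.0
```

```bash
python3 -m inch '[[[0.004,0,0.08],0,0.4],[[0.007,0,0.16],0,0.4],[[0.01,0,0.23],0,0.4],[[0.012,0,0.29],0,0.4],[[0.013,0,0.33],0,0.4],[[0.0138,0,0.352],0,0.4],[[0.0138,0,0.36],0,0.4],[[0.0138,0,0.36],0,0.4]]'
python3 - <<'E'
from h import *
go(.5502,.385,.039,90)
shot("side","s44",(140,180,280,280),5.5)
E
```

```text
t: 76.75
tool_pos: [0.5505, 0.3845, 0.0397]
tool_rot: [0.708, 0.706, -0.011, 0.009]
force: [-0.7, 0.5, 0.1]
finger_gap: 0.0593
delta frac [0.001, -0.0006, 0.0013] twist -0.0012 yaw now 89.89 pos [0.5505 0.3845 0.0397] f [-0.7  0.5  0.1] gap 0.0593 t 76.8
```

View pics/s44.png

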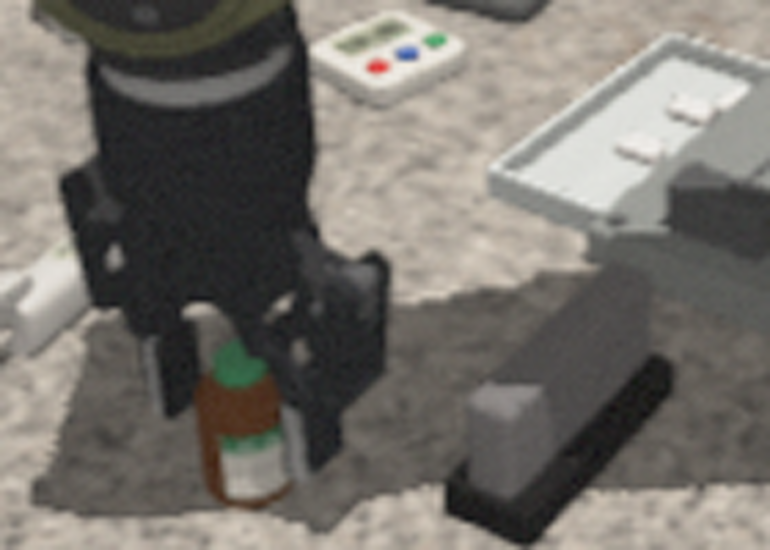

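```bash
python3 -m inch '[[[0,0,0],0,0.2],[[0,0,0],0,0],[[0,0,0],0,-0.2],[[0,0,0],0,-0.4],[[0,0,0],0,-0.6],[[0,0,0],0,-0.7],[[0,0,0],0,-0.7],[[0,0,0],0,-0.7],[[0,0,-0.05],0,-0.7],[[0,0,-0.12],0,-0.7],[[0,0,-0.2],0,-0.7],[[0,0,-0.22],0,-0.7],[[0,0,-0.22],0,-0.7]]' 35
python3 - <<'E'
from h import *
go(.4605,.0925,.15,88.7)
shot("side","s45",(140,150,320,290),4.2)
E
```

```text
t: 78.1
tool_pos: [0.5514, 0.3883, 0.1522]
tool_rot: [0.708, 0.706, -0.009, 0.009]
force: [0.2, -0.3, -1.8]
finger_gap: 0.0352
delta frac [-0.5915, -0.1808, 0.0193] twist 0.0134 yaw now 89.91 pos [0.5514 0.3883 0.1522] f [ 0.2 -0.3 -1.8] gap 0.0352 t 78.1
```

View pics/s45.png

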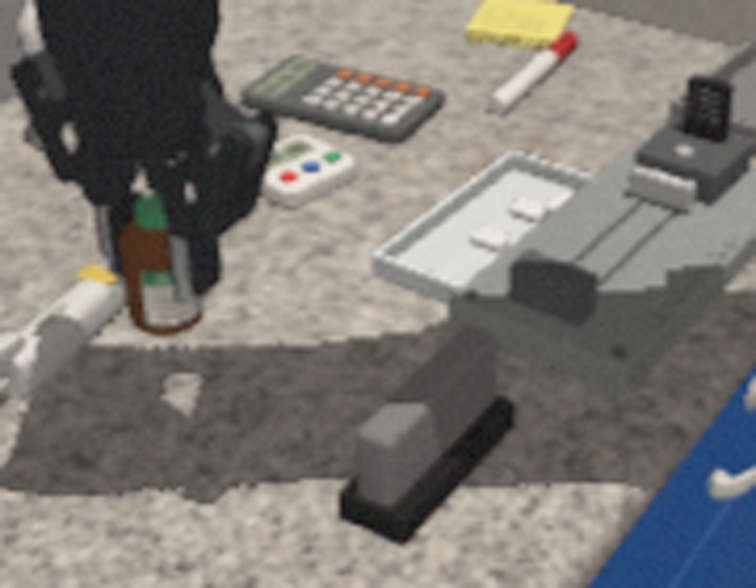

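```bash
python3 -m inch '[[[-0.08,-0.02,0],0,-0.7],[[-0.16,-0.05,0.005],0,-0.7],[[-0.24,-0.07,0.008],0,-0.7],[[-0.32,-0.1,0.01],0,-0.7],[[-0.4,-0.12,0.013],0.01,-0.7],[[-0.48,-0.145,0.015],0.0134,-0.7],[[-0.54,-0.165,0.018],0.0134,-0.7],[[-0.58,-0.178,0.019],0.0134,-0.7],[[-0.5915,-0.181,0.019],0.0134,-0.7],[[-0.5915,-0.181,0.019],0.0134,-0.7],[[-0.5915,-0.181,0.019],0.0134,-0.7]]'
python3 - <<'E'
from h import *
go(.4605,.0925,.0635,88.7)
E
```

```text
t: 79.25
tool_pos: [0.4599, 0.0927, 0.1482]
tool_rot: [0.715, 0.699, -0.01, 0.009]
force: [0.4, -0.5, 0.1]
finger_gap: 0.0354
delta frac [0.0042, 0.0016, 0.1693] twist 0.0003 yaw now 88.72 pos [0.4599 0.0927 0.1482] f [ 0.4 -0.5  0.1] gap 0.0354 t 79.2
```

```bash
python3 -m inch '[[[0.001,0.001,0.05],0,-0.7],[[0.002,0.0015,0.09],0,-0.7],[[0.003,0.0015,0.125],0,-0.7],[[0.004,0.0015,0.15],0,-0.7],[[0.004,0.0015,0.164],0,-0.7],[[0.004,0.0015,0.168],0,-0.7],[[0.004,0.0015,0.169],0,-0.7],[[0.004,0.0015,0.169],0,-0.7]]'; python3 -m inch '[[[0,0,0.001],0,-0.7],[[0,0,0.002],0,-0.7],[[0,0,0.002],0,-0.7]]' | grep -E "pos|force"
python3 - <<'E'
from h import *
shot("side","s46",(200,150,380,290),4.2)
E
```

```text
t: 80.05
tool_pos: [0.4608, 0.0925, 0.0642]
tool_rot: [0.715, 0.699, -0.01, 0.009]
force: [-0.3, 0.2, -0.6]
finger_gap: 0.0349
tool_pos: [0.4608, 0.0925, 0.0634]
force: [-0.1, -0.7, 0.1]
```

View pics/s46.png

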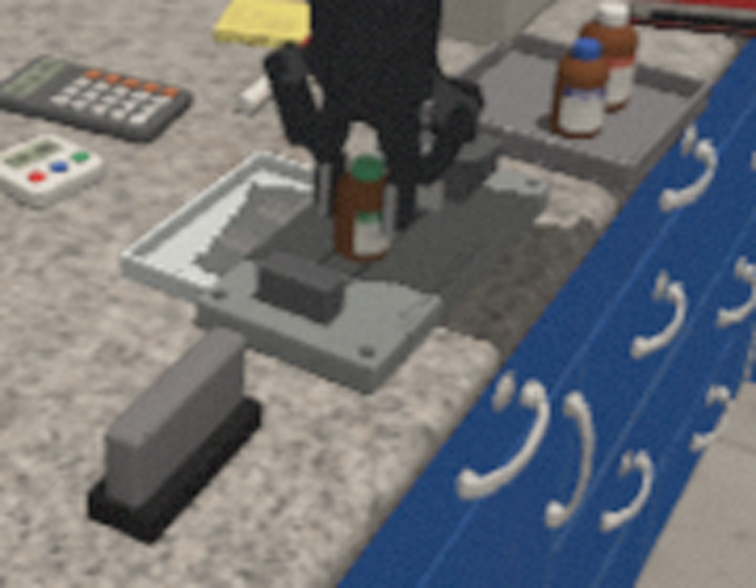

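```bash
python3 -m inch '[[[0,0,0.001],0,-0.7],[[0,0,0.002],0,-0.7],[[0,0,0.002],0,-0.7]]' | grep -E "pos|force"
```

```text
tool_pos: [0.4609, 0.0925, 0.0632]
force: [-6.7, -0.8, 14.6]
```

Contact. Release, rise, go to the tab.

```bash
python3 -m inch '[[[0,0,0],0,-0.4],[[0,0,0],0,-0.2],[[0,0,0],0,0.1],[[0,0,0],0,0.4],[[0,0,0],0,0.5],[[0,0,0],0,0.5],[[-0.001,0,-0.04],0,0.5],[[-0.002,0,-0.1],0,0.5],[[-0.004,0,-0.18],0,0.5],[[-0.005,0,-0.22],0,0.5],[[-0.005,0,-0.22],0,0.5],[[-0.005,0,-0.22],0,0.5]]'
python3 - <<'E'
from h import *
go(.4575,-.0345,.135,88.7)
locate("bottle_short_mid",B["short"],z0=.022,cams=("side",))
shot("side","s47",(200,150,380,290),4.2)
E
```

```text
t: 81.9
tool_pos: [0.4608, 0.0929, 0.1729]
tool_rot: [0.715, 0.699, -0.01, 0.009]
force: [-0.4, 0.8, 0.7]
finger_gap: 0.0635
delta frac [-0.2528, -0.0009, 0.0826] twist 0.0002 yaw now 88.72 pos [0.4608 0.0929 0.1729] f [-0.4  0.8  0.7] gap 0.0635 t 81.9
bottle_short_mid side [(0.56, [277.7, 186.3, 294.6, 214.5])]
  -> [0.4607 0.0963] res [ 0. -0.]
```

View pics/s47.png

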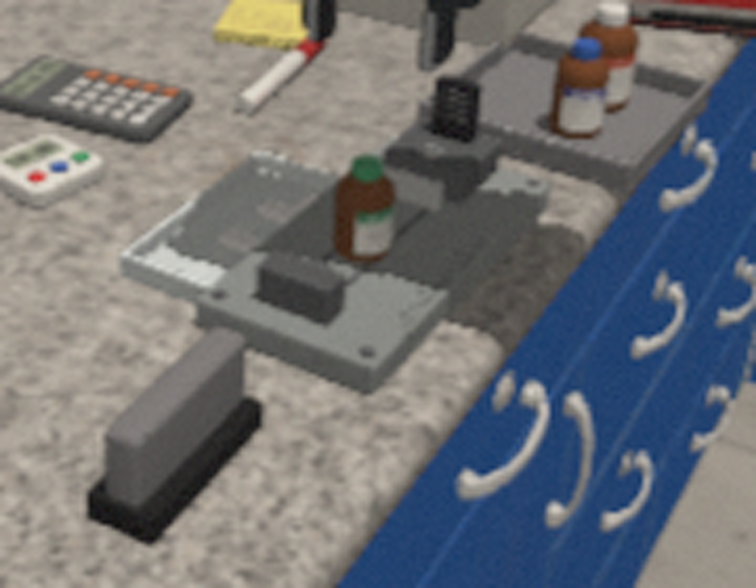

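```bash
python3 -m inch '[[[-0.06,0,0],0,0.3],[[-0.12,0,0],0,0.3],[[-0.18,0,0],0,0.3],[[-0.23,0,0],0,0.3],[[-0.2528,-0.001,0],0,0.3],[[-0.2528,-0.001,0.04],0,0.3],[[-0.2528,-0.001,0.07],0,0.3],[[-0.2528,-0.001,0.082],0,0.3],[[-0.2528,-0.001,0.082],0,0.3],[[-0.2528,-0.001,0.082],0,0.3]]'
python3 - <<'E'
from h import *
go(.4575,-.0341,.081,88.7)
shot("side","s48",(225,120,345,210),6.6)
E
```

```text
t: 83.05
tool_pos: [0.4573, -0.0343, 0.1349]
tool_rot: [0.715, 0.699, -0.011, 0.009]
force: [0.3, -1.4, 0.4]
finger_gap: 0.0558
delta frac [0.0034, 0.0006, 0.1077] twist 0.0005 yaw now 88.74 pos [ 0.4573 -0.0343  0.1349] f [ 0.3 -1.4  0.4] gap 0.0558 t 83.0
```

View pics/s48.png

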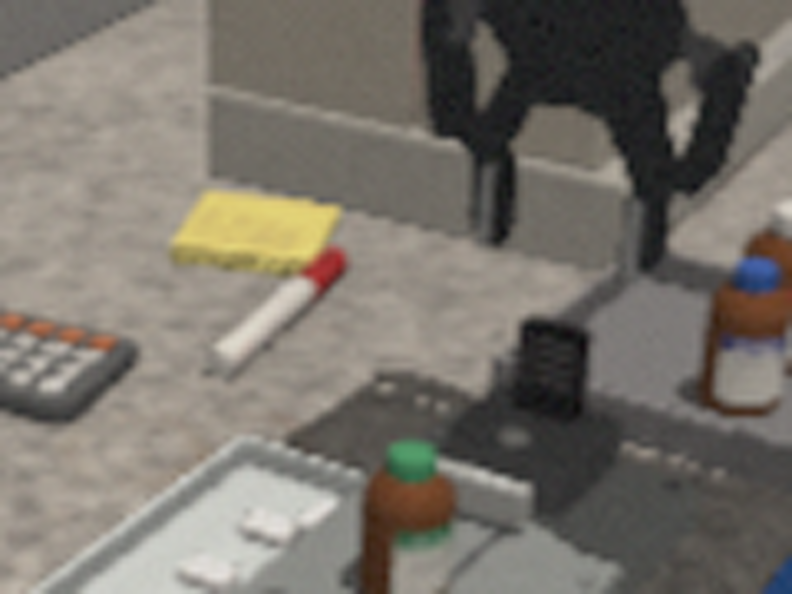

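```bash
python3 -m inch '[[[0.001,0,0.04],0,0.3],[[0.002,0,0.07],0,0.3],[[0.003,0,0.09],0,0.3],[[0.0034,0,0.102],0,0.3],[[0.0034,0,0.107],0,0.3],[[0.0034,0,0.107],0,0.3],[[0.0034,0,0.107],0,0.1],[[0.0034,0,0.107],0,-0.1],[[0.0034,0,0.107],0,-0.3],[[0.0034,0,0.107],0,-0.5],[[0.0034,0,0.107],0,-0.8],[[0.0034,0,0.107],0,-0.8],[[0.0034,0,0.107],0,-0.8],[[0.0034,0,0.107],0,-0.8]]' 40; python3 -m inch '[[[0,0,0],0,-0.8],[[0,0,0],0,-0.8]]'
python3 - <<'E'
from h import *
go(.4575+.023*.08,.046,.082,88.7)
E
```

```text
t: 84.5
tool_pos: [0.4574, -0.0342, 0.082]
tool_rot: [0.715, 0.699, -0.01, 0.009]
force: [-2.5, 0.3, 5.4]
finger_gap: 0.029
t: 84.7
tool_pos: [0.4574, -0.0342, 0.082]
tool_rot: [0.715, 0.699, -0.01, 0.009]
force: [-1.5, -0.7, 0.2]
finger_gap: 0.0292
delta frac [0.1603, 0.0004, -0.0043] twist 0.0003 yaw now 88.73 pos [ 0.4574 -0.0342  0.082 ] f [-1.5 -0.7  0.2] gap 0.0292 t 84.7
```

```bash
python3 -m inch '[[[0.003,0,0],0,-0.8],[[0.008,0,0],0,-0.8],[[0.014,0,-0.0004],0,-0.8],[[0.02,0,-0.0005],0,-0.8],[[0.026,0,-0.0007],0,-0.8],[[0.032,0,-0.0009],0,-0.8],[[0.038,0,-0.001],0,-0.8],[[0.044,0,-0.0012],0,-0.8],[[0.05,0,-0.0013],0,-0.8],[[0.056,0,-0.0015],0,-0.8],[[0.062,0,-0.0017],0,-0.8],[[0.068,0,-0.0018],0,-0.8],[[0.074,0,-0.002],0,-0.8],[[0.076,0,-0.002],0,-0.8]]'; 
python3 -m inch '[[[0.004,0,0],0,-0.8],[[0.008,0,0],0,-0.8],[[0.012,0,-0.0003],0,-0.8],[[0.016,0,-0.0004],0,-0.8],[[0.02,0,-0.0005],0,-0.8],[[0.024,0,-0.0006],0,-0.8],[[0.028,0,-0.0008],0,-0.8],[[0.032,0,-0.0009],0,-0.8],[[0.036,0,-0.001],0,-0.8],[[0.04,0,-0.0011],0,-0.8],[[0.044,0,-0.0012],0,-0.8],[[0.048,0,-0.0013],0,-0.8],[[0.052,0,-0.0014],0,-0.8],[[0.056,0,-0.0015],0,-0.8],[[0.06,0,-0.0016],0,-0.8],[[0.06,0,-0.0016],0,-0.8]]'
python3 - <<'E'
from h import *
go(.4599,.05,.082,88.7)
shot("side","s49",(225,160,345,250),6.6)
E
```

```text
t: 86.1
tool_pos: [0.4585, 0.0032, 0.0821]
tool_rot: [0.715, 0.699, -0.011, 0.01]
force: [2.1, -10.1, -0.6]
finger_gap: 0.0289
t: 87.7
tool_pos: [0.4594, 0.0326, 0.0821]
tool_rot: [0.715, 0.699, -0.011, 0.01]
force: [0.9, -7.7, -0.9]
finger_gap: 0.0293
delta frac [0.0347, 0.0002, -0.0009] twist 0.0003 yaw now 88.72 pos [0.4594 0.0326 0.0821] f [ 0.9 -7.7 -0.9] gap 0.0293 t 87.7
```

View pics/s49.png

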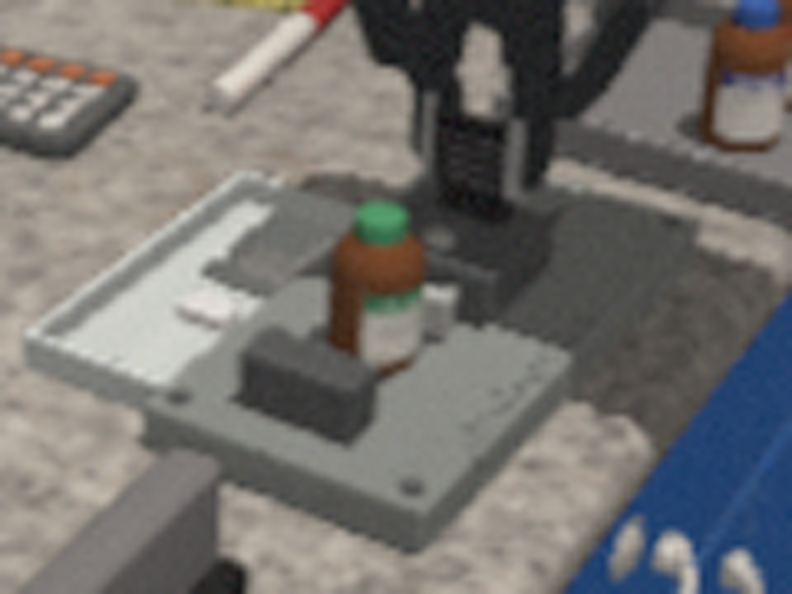

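```bash
python3 -m inch '[[[0.003,0,0],0,-0.8],[[0.006,0,0],0,-0.8],[[0.009,0,0],0,-0.8],[[0.012,0,-0.0003],0,-0.8],[[0.015,0,-0.0004],0,-0.8],[[0.018,0,-0.0005],0,-0.8],[[0.021,0,-0.0006],0,-0.8],[[0.024,0,-0.0006],0,-0.8],[[0.027,0,-0.0007],0,-0.8],[[0.03,0,-0.0008],0,-0.8],[[0.033,0,-0.0009],0,-0.8],[[0.036,0,-0.001],0,-0.8],[[0.036,0,-0.001],0,-0.8]]' | grep -E "pos|force"; python3 -m inch '[[[0.002,0,0],0,-0.8],[[0.004,0,0],0,-0.8],[[0.004,0,0],0,-0.8]]'| grep -E "pos|force";python3 -m inch '[[[0.002,0,0],0,-0.8],[[0.004,0,0],0,-0.8],[[0.004,0,0],0,-0.8]]'| grep -E "pos|force"; python3 -m inch '[[[0.002,0,0],0,-0.8],[[0.004,0,0],0,-0.8],[[0.004,0,0],0,-0.8]]'| grep -E "pos|force"
python3 - <<'E'
from h import *
shot("side","s50",(225,160,345,250),6.6)
E
python3 -m inch '[[[0.002,0,0],0,-0.8],[[0.004,0,0],0,-0.8],[[0.004,0,0],0,-0.8]]'| grep -E "pos|force"; python3 -m inch '[[[0.002,0,0],0,-0.8],[[0.004,0,0],0,-0.8],[[0.004,0,0],0,-0.8]]'| grep -E "pos|force"
python3 - <<'E'
from h import *
shot("side","s51",(225,160,345,250),6.6)
E
```

```text
tool_pos: [0.46, 0.05, 0.0821]
force: [1.6, -8.9, -1.0]
tool_pos: [0.46, 0.0513, 0.082]
force: [-0.9, -8.6, 1.9]
tool_pos: [0.4601, 0.0526, 0.0821]
force: [-1.4, -9.1, 1.1]
tool_pos: [0.4601, 0.0538, 0.0821]
force: [-1.7, -9.3, 1.5]
tool_pos: [0.4602, 0.055, 0.0821]
force: [-1.3, -10.2, 1.5]
tool_pos: [0.4602, 0.0561, 0.0821]
force: [-0.6, -11.0, 2.1]
```

View pics/s50.png

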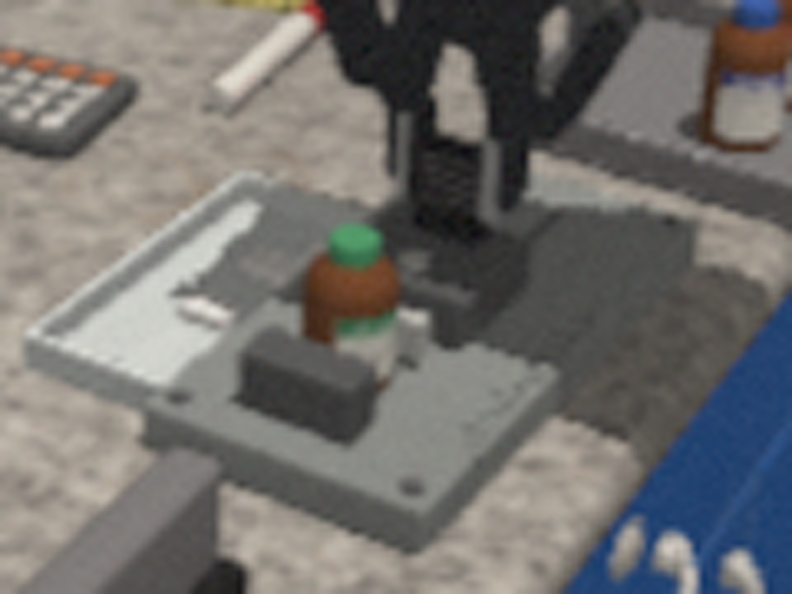

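View pics/s51.png

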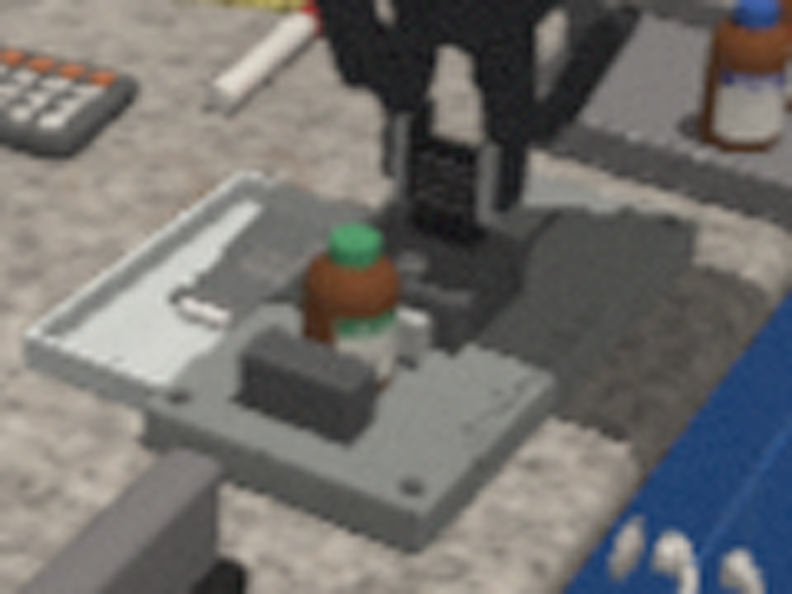

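```bash
python3 -m inch '[[[0.002,0,0],0,-0.8],[[0.004,0,0],0,-0.8],[[0.004,0,0],0,-0.8]]'| grep -E "pos|force"; python3 -m inch '[[[0.002,0,0],0,-0.8],[[0.004,0,0],0,-0.8],[[0.004,0,0],0,-0.8],[[0.004,0,0],0,-0.8]]'| grep -E "pos|force";  python3 - <<'E'
from h import *
go(.4574,-.0342,.082,88.7)
shot("side","s52",(225,160,345,250),6.6)
E
```

```text
tool_pos: [0.4602, 0.0572, 0.0821]
force: [-2.5, -12.3, 2.3]
tool_pos: [0.4603, 0.0582, 0.0821]
force: [-2.5, -11.8, 2.6]
delta frac [-0.1848, -0.0014, 0.0076] twist -0.0003 yaw now 88.67 pos [0.4603 0.0582 0.0821] f [ -2.5 -11.8   2.6] gap 0.029 t 91.3
```

View pics/s52.png

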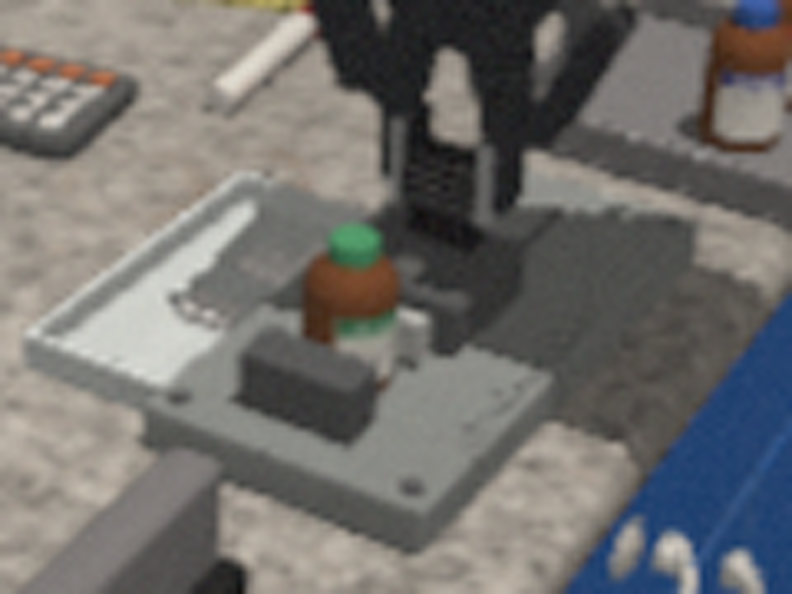

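```bash
python3 -m inch '[[[0,0,0],0,-0.8],[[-0.006,0,0],0,-0.8],[[-0.02,0,0.0008],0,-0.8],[[-0.034,0,0.0014],0,-0.8],[[-0.048,-0.0003,0.002],0,-0.8],[[-0.062,-0.0004,0.0025],0,-0.8],[[-0.076,-0.0005,0.0031],0,-0.8],[[-0.09,-0.0006,0.0037],0,-0.8],[[-0.104,-0.0008,0.0043],0,-0.8],[[-0.118,-0.0009,0.0049],0,-0.8],[[-0.132,-0.001,0.0054],0,-0.8],[[-0.146,-0.0011,0.006],0,-0.8],[[-0.16,-0.0012,0.0066],0,-0.8],[[-0.174,-0.0013,0.0072],0,-0.8],[[-0.183,-0.0014,0.0076],0,-0.8],[[-0.183,-0.0014,0.0076],0,-0.8],[[-0.183,-0.0014,0.0076],0,-0.3],[[-0.183,-0.0014,0.0076],0,0.1],[[-0.183,-0.0014,0.0076],0,0.3],[[-0.183,-0.0014,0.0076],0,0.3]]';  python3 - <<'E'
from h import *
go(.4574,-.0342,.18,88.7)
shot("side","s53",(225,160,345,250),6.6)
E
```

```text
t: 93.4
tool_pos: [0.4575, -0.0333, 0.082]
tool_rot: [0.715, 0.699, -0.015, 0.014]
force: [-0.4, 0.1, -0.2]
finger_gap: 0.0556
delta frac [-0.0097, -0.0005, -0.1958] twist -0.0002 yaw now 88.68 pos [ 0.4575 -0.0333  0.082 ] f [-0.4  0.1 -0.2] gap 0.0556 t 93.4
```

View pics/s53.png

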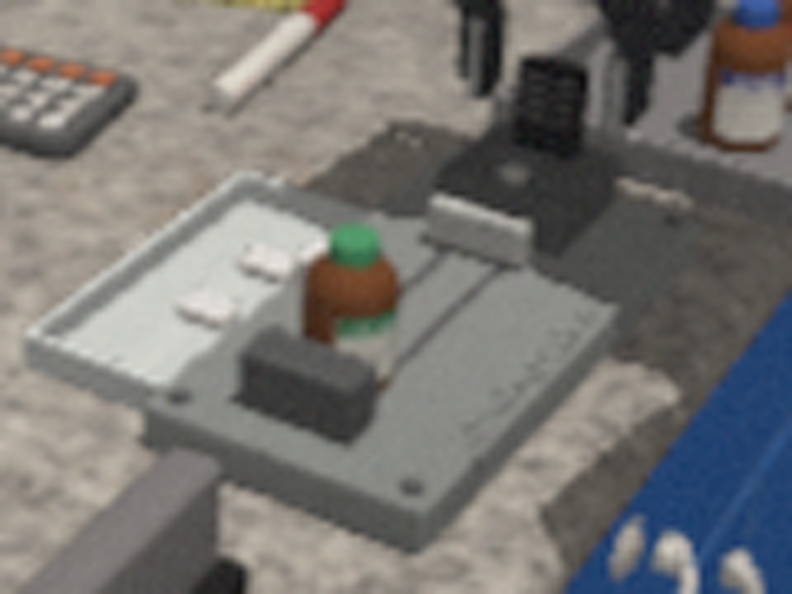

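```bash
python3 -m inch '[[[-0.002,0,-0.04],0,0.3],[[-0.005,0,-0.1],0,0.4],[[-0.008,0,-0.17],0,0.4],[[-0.009,0,-0.196],0,0.4],[[-0.009,0,-0.196],0,0.4],[[-0.009,0,-0.196],0,0.4]]' >/dev/null; python3 -c "
from h import *
go(.4618,.135,.17,88.7)"
```

```text
delta frac [0.3383, 0.0011, 0.0051] twist -0.0003 yaw now 88.68 pos [ 0.4574 -0.0338  0.1794] f [-1.  -0.  -0.6] gap 0.0595 t 94.0
```

```bash
python3 -m inch '[[[0.08,0,0],0,0.4],[[0.16,0,0],0,0.4],[[0.24,0.001,0.003],0,0.4],[[0.31,0.001,0.005],0,0.4],[[0.337,0.001,0.005],0,0.4],[[0.337,0.001,0.005],0,0.4],[[0.337,0.001,0.005],0,0.4]]' >/dev/null
python3 - <<'E'
from h import *
go(.4618,.135,.0632,88.7)
locate("bottle_short_mid",B["short"],z0=.022,cams=("side",))
E
```

```text
delta frac [0.0114, 0.0011, 0.2121] twist -0.0001 yaw now 88.69 pos [0.4615 0.1337 0.1694] f [ 0.2 -0.3  0.5] gap 0.06 t 94.8
bottle_short_mid side [(0.16, [336.3, 148.2, 349.9, 178.0])]
  -> [ 0.4092 -0.2142] res [0. 0.]
```

```bash
python3 -m inch '[[[0.002,0,0.06],0,0.4],[[0.004,0,0.11],0,0.4],[[0.006,0.001,0.155],0,0.4],[[0.008,0.001,0.185],0,0.4],[[0.008,0.001,0.199],0,0.4],[[0.008,0.001,0.204],0,0.4],[[0.008,0.001,0.204],0,0.4],[[0.008,0.001,0.204],0,0.2],[[0.008,0.001,0.204],0,0],[[0.008,0.001,0.204],0,-0.2],[[0.008,0.001,0.204],0,-0.4],[[0.008,0.001,0.204],0,-0.6],[[0.008,0.001,0.204],0,-0.7],[[0.008,0.001,0.204],0,-0.7],[[0.008,0.001,0.204],0,-0.7]]' 35
python3 - <<'E'
from h import *
go(.4618,.13,.16,88.7)
shot("side","s54",(225,160,345,250),6.6)
E
```

```text
t: 96.35
tool_pos: [0.4623, 0.1332, 0.0685]
tool_rot: [0.715, 0.698, -0.015, 0.014]
force: [-1.6, -1.1, 6.4]
finger_gap: 0.0356
delta frac [-0.0138, -0.0011, -0.1827] twist -0.001 yaw now 88.61 pos [0.4623 0.1332 0.0685] f [-1.6 -1.1  6.4] gap 0.0356 t 96.3
```

View pics/s54.png

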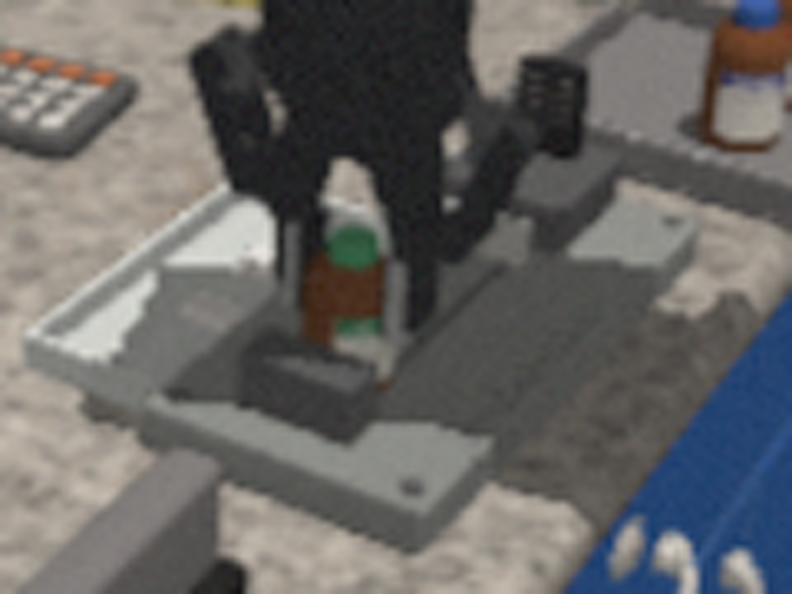

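```bash
python3 -m inch '[[[-0.004,0,-0.03],0,-0.7],[[-0.01,0,-0.1],0,-0.7],[[-0.02,0,-0.17],0,-0.7],[[-0.02,0,-0.2],0,-0.7],[[-0.02,0,-0.2],0,-0.7],[[-0.02,0,-0.2],0,-0.7]]' >/dev/null
python3 - <<'E'
from h import *
go(.468,-.138,.165,88.7)
shot("side","s55",(225,120,345,210),6.6)
E
```

```text
delta frac [-0.5293, 0.0247, 0.0282] twist -0.0009 yaw now 88.62 pos [0.4621 0.1272 0.1683] f [-0.1  0.1 -0.3] gap 0.0347 t 97.0
```

View pics/s55.png

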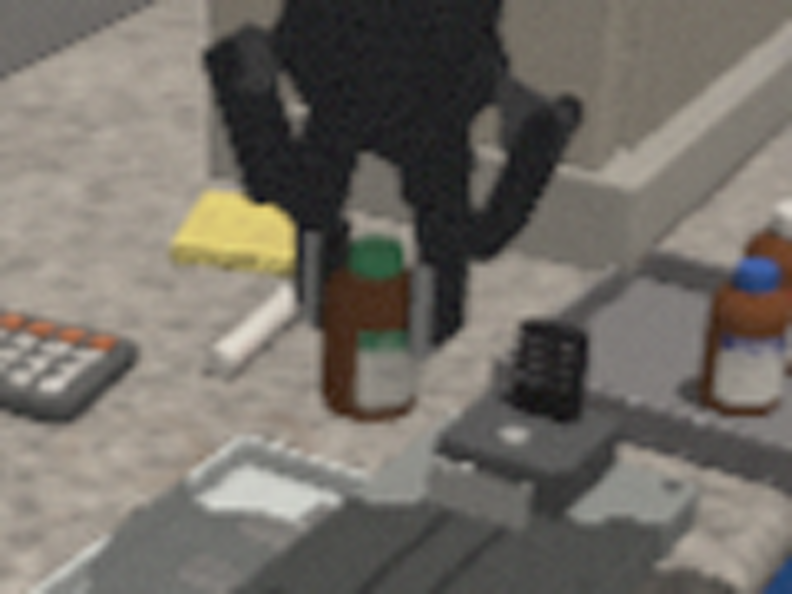

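```bash
python3 -m inch '[[[-0.08,0.004,0.004],0,-0.7],[[-0.16,0.008,0.008],0,-0.7],[[-0.24,0.012,0.012],0,-0.7],[[-0.32,0.016,0.016],0,-0.7],[[-0.4,0.02,0.02],0,-0.7],[[-0.47,0.023,0.024],0,-0.7],[[-0.515,0.0247,0.027],0,-0.7],[[-0.529,0.0247,0.028],0,-0.7],[[-0.529,0.0247,0.028],0,-0.7],[[-0.529,0.0247,0.028],0,-0.7]]' >/dev/null
python3 - <<'E'
from h import *
go(.468,-.138,.052,88.7)
shot("side","s56",(280,90,400,180),6.6)
shot("top","t56",(300,190,400,265),8)
E
```

```text
delta frac [0.0072, 0.0017, 0.224] twist -0.0006 yaw now 88.65 pos [ 0.4676 -0.137   0.164 ] f [ 0.2  1.  -0.7] gap 0.0348 t 98.0
```

View pics/s56.png

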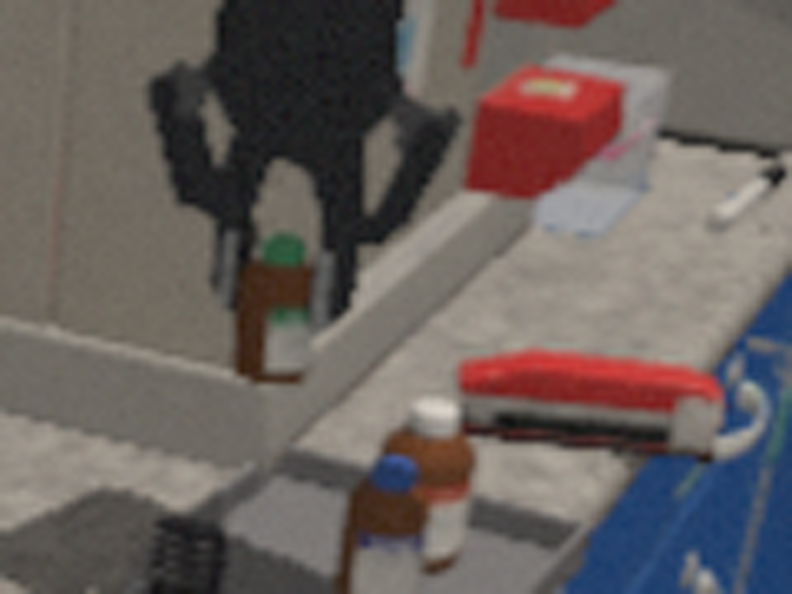

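View pics/t56.png

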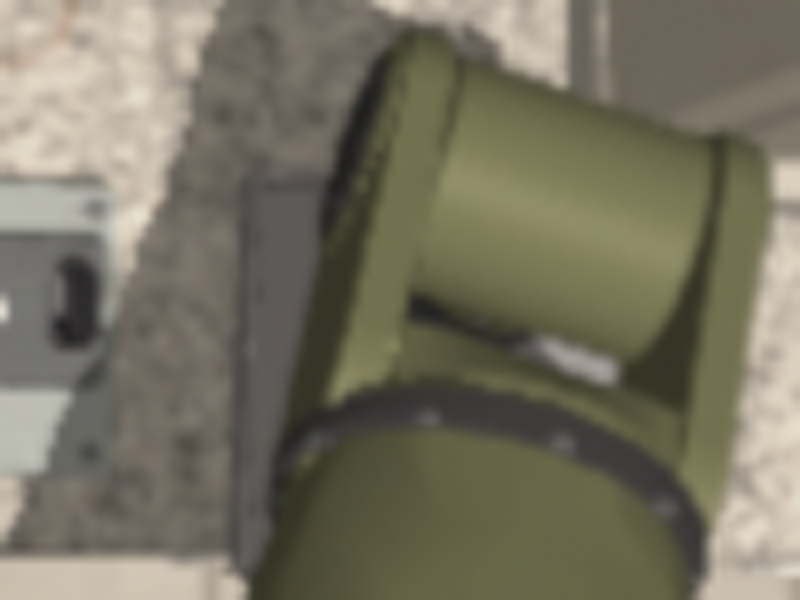

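```bash
python3 -c "
from h import *
go(.475,-.134,.052,88.7)"; python3 -m inch '[[[0.006,0.008,0.01],0,-0.7],[[0.011,0.016,0.05],0,-0.7],[[0.012,0.016,0.1],0,-0.7],[[0.013,0.016,0.15],0,-0.7],[[0.014,0.016,0.19],0,-0.7],[[0.015,0.016,0.214],0,-0.7],[[0.015,0.016,0.221],0,-0.7],[[0.015,0.016,0.222],0,-0.7],[[0.015,0.016,0.222],0,-0.7]]'
python3 - <<'E'
from h import *
go(.475,-.134,.0505,88.7)
shot("side","s57",(280,110,400,200),6.6)
E
```

```text
delta frac [0.0152, 0.015, 0.2243] twist -0.0 yaw now 88.7 pos [ 0.4678 -0.1369  0.1644] f [-0.   0.6 -0. ] gap 0.0349 t 98.2
t: 99.05
tool_pos: [0.4776, -0.1348, 0.055]
tool_rot: [0.715, 0.699, -0.015, 0.016]
force: [1.8, -9.9, 19.2]
finger_gap: 0.0351
delta frac [0.0018, -0.0053, 0.0089] twist 0.0002 yaw now 88.72 pos [ 0.4776 -0.1348  0.055 ] f [ 1.8 -9.9 19.2] gap 0.0351 t 99.0
```

View pics/s57.png

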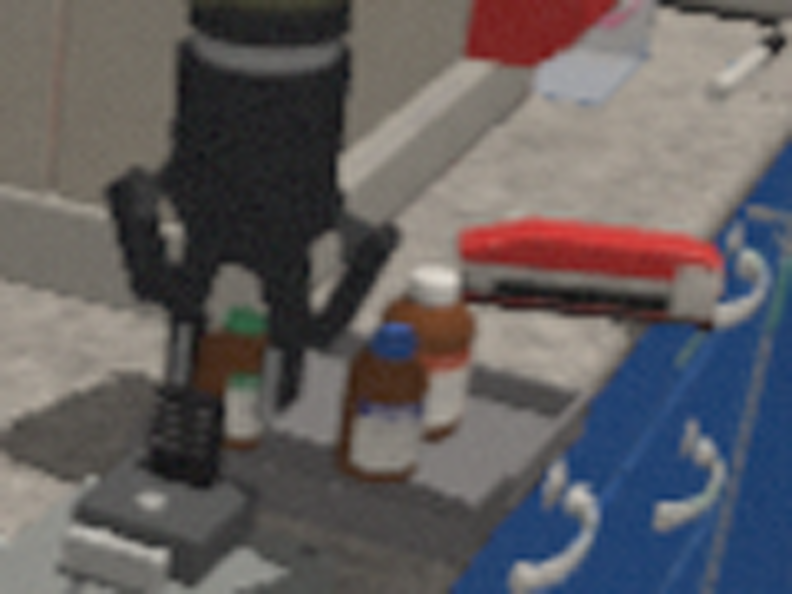

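```bash
python3 -m inch '[[[0,0,-0.02],0,-0.7],[[0,0,-0.04],0,-0.7],[[-0.01,0,-0.04],0,-0.7],[[-0.016,0,-0.04],0,-0.7],[[-0.016,0,-0.04],0,-0.7],[[-0.016,0,-0.04],0,-0.7]]'
python3 - <<'E'
from h import *
go(.477,-.144,.0515,88.7)
shot("side","s58",(290,120,380,187),8.5)
E
```

```text
t: 99.7
tool_pos: [0.4772, -0.1419, 0.0749]
tool_rot: [0.715, 0.699, -0.015, 0.016]
force: [-0.5, 0.5, -0.4]
finger_gap: 0.0354
delta frac [-0.0022, -0.0004, 0.047] twist 0.0 yaw now 88.7 pos [ 0.4772 -0.1419  0.0749] f [-0.5  0.5 -0.4] gap 0.0354 t 99.7
```

View pics/s58.png

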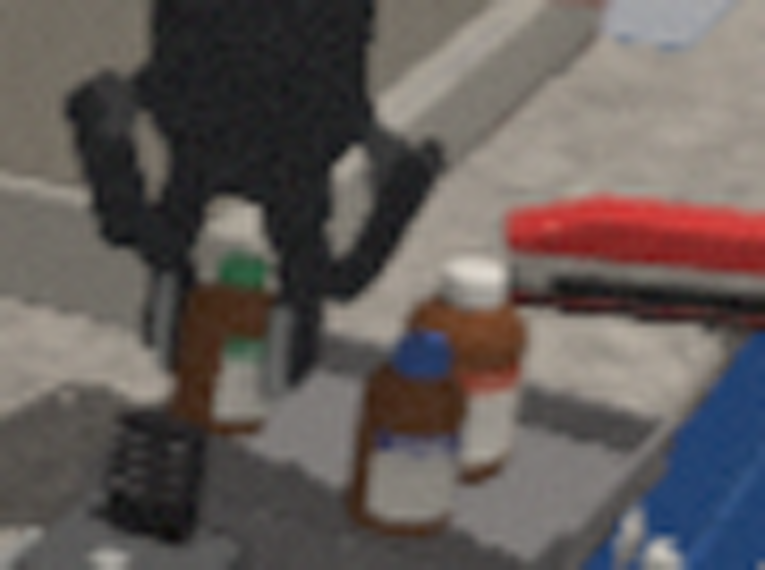

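```bash
python3 -m inch '[[[0,0,0.01],0,-0.7],[[0,0,0.02],0,-0.7],[[0,0,0.03],0,-0.7],[[0,0,0.036],0,-0.7],[[0,0,0.036],0,-0.7]]' | grep -E "pos|force"; python3 -m inch '[[[0,0,0.002],0,-0.7],[[0,0,0.004],0,-0.7],[[0,0,0.004],0,-0.7]]'| grep -E "pos|force"; python3 -m inch '[[[0,0,0.002],0,-0.7],[[0,0,0.004],0,-0.7],[[0,0,0.004],0,-0.7]]'| grep -E "pos|force"
```

```text
tool_pos: [0.477, -0.1426, 0.0564]
force: [-0.3, 0.4, -0.3]
tool_pos: [0.477, -0.1427, 0.0544]
force: [1.7, -0.0, -1.3]
tool_pos: [0.477, -0.1427, 0.0523]
force: [-1.0, 0.5, -0.1]
```

```bash
python3 -m inch '[[[0,0,0.002],0,-0.7],[[0,0,0.003],0,-0.7],[[0,0,0.003],0,-0.7]]' | grep -E "pos|force"
python3 - <<'E'
from h import *
shot("side","s59",(290,120,380,187),8.5)
E
```

```text
tool_pos: [0.477, -0.1428, 0.0507]
force: [0.5, 0.6, -0.9]
```

View pics/s59.png

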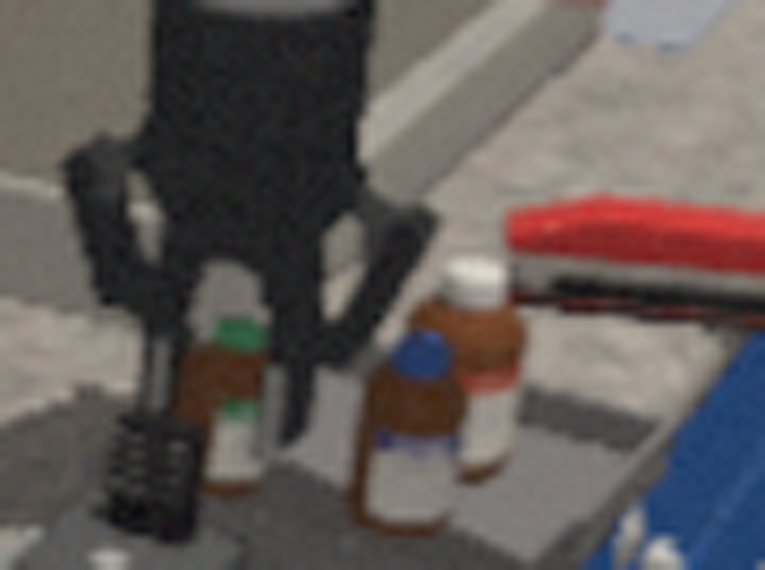

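```bash
python3 -m inch '[[[0,0,0.001],0,-0.7],[[0,0,0.002],0,-0.7],[[0,0,0.002],0,-0.7]]' | grep -E "pos|force";python3 -m inch '[[[0,0,0.001],0,-0.7],[[0,0,0.002],0,-0.7],[[0,0,0.002],0,-0.7]]' | grep -E "pos|force"
```

```text
tool_pos: [0.4769, -0.1428, 0.0496]
force: [0.1, -0.7, -0.3]
tool_pos: [0.4769, -0.1428, 0.0486]
force: [0.1, -0.5, -0.3]
```

```bash
python3 -m inch '[[[0,0,0.001],0,-0.7],[[0,0,0.002],0,-0.7],[[0,0,0.002],0,-0.7]]' | grep -E "pos|force";python3 -m inch '[[[0,0,0.001],0,-0.7],[[0,0,0.002],0,-0.7],[[0,0,0.002],0,-0.7]]' | grep -E "pos|force"
```

```text
tool_pos: [0.4769, -0.1429, 0.0475]
force: [-1.0, -0.5, -0.5]
tool_pos: [0.4768, -0.1429, 0.0464]
force: [0.4, -0.4, 0.3]
```

Run:
```python
from h import *
shot("side","s60",(290,120,380,187),8.5)
```

```text
(no output)
```

View pics/s60.png

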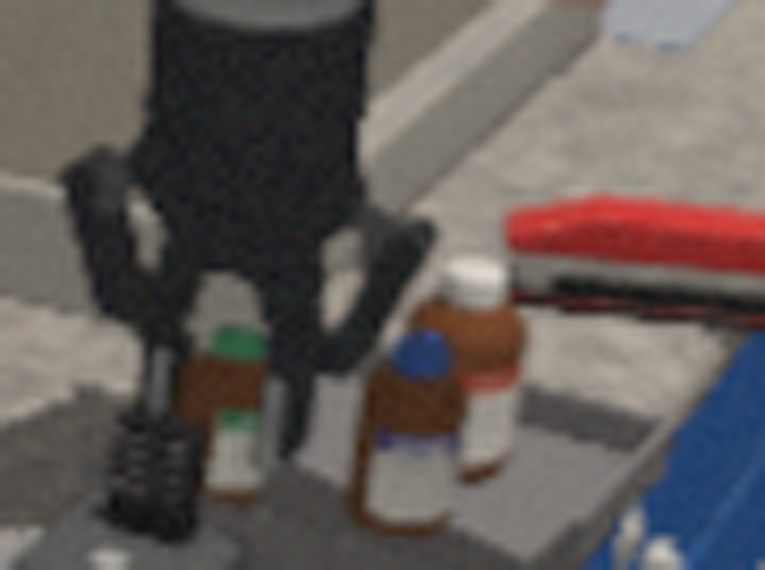

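```bash
python3 -m inch '[[[0,0,0.001],0,-0.7],[[0,0,0.0015],0,-0.7],[[0,0,0.0015],0,-0.7]]' | grep -E "pos|force"
python3 - <<'E'
from h import *
locate("bottle_short_mid",B["short"],z0=.004,cams=("side",))
r=manip.cut_out("side","bottle_short_mid"); print(r[0]["bbox"])
for z in (.004,.008,.012):
    q=proj("side",B["short"]+[.477,-.143,z]); print(z,q.min(0),q.max(0))
q=proj("side",B["mid"]+[.4154,-.168,.004]); print(q.min(0),q.max(0)); r=manip.cut_out("side","bottle_mid_mid"); print([(k["confidence"],k["bbox"]) for k in r])
E
```

```text
tool_pos: [0.4768, -0.143, 0.0457]
force: [0.6, 0.1, -0.2]
bottle_short_mid side [(0.48, [309.2, 156.4, 319.5, 178.8])]
  -> [ 0.4816 -0.1578] res [-0. -0.]
[309.2, 156.4, 319.5, 178.8]
0.004 [308.95169446 158.19251818] [322.36067381 180.51053662]
0.008 [309.07300437 156.99641808] [322.50971102 179.36047844]
0.012 [309.19474495 155.79598788] [322.65929182 178.20627747]
[330.25475299 157.56286588] [345.4803663 182.6372137]
[]
```

```bash
python3 -m inch '[[[0,0,-0.008],0,-0.7],[[0.002,-0.01,-0.008],0,-0.7],[[0.005,-0.022,-0.008],0,-0.7],[[0.005,-0.022,-0.008],0,-0.7],[[0.005,-0.022,-0.008],0,-0.7]]' | grep -E "pos|force"; python3 -m inch '[[[0,0,0.006],0,-0.7],[[0,0,0.012],0,-0.7],[[0,0,0.012],0,-0.7]]' | grep -E "pos|force";python3 -m inch '[[[0,0,0.001],0,-0.7],[[0,0,0.003],0,-0.7],[[0,0,0.003],0,-0.7]]' | grep -E "pos|force"; python3 -m inch '[[[0,0,0.001],0,-0.7],[[0,0,0.003],0,-0.7],[[0,0,0.003],0,-0.7]]' | grep -E "pos|force"
```

```text
tool_pos: [0.4658, -0.14, 0.0497]
force: [-0.3, -0.5, 0.7]
tool_pos: [0.4661, -0.1403, 0.0443]
force: [-4.8, 3.3, 15.7]
tool_pos: [0.4663, -0.1403, 0.0441]
force: [-10.7, 5.2, 28.6]
tool_pos: [0.4663, -0.1403, 0.044]
force: [-13.9, 6.2, 32.9]
```

```bash
python3 -m inch '[[[0,0,-0.001],0,-0.7],[[0,0,-0.001],0,-0.7]]' | grep -E "pos|force"
python3 - <<'E'
from h import *
shot("side","s61",(290,120,380,187),8.5)
E
```

```text
tool_pos: [0.4665, -0.1404, 0.0446]
force: [-1.0, 0.1, 3.2]
```

View pics/s61.png

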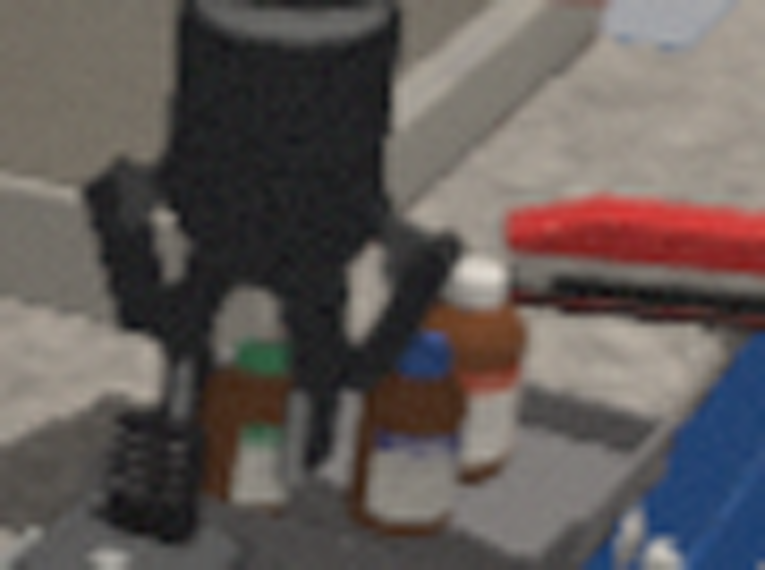

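```bash
python3 -m inch '[[[0,0,0],0,-0.15],[[0,0,0],0,-0.05],[[0,0,0],0,0.05],[[0,0,0],0,0.08],[[0,0,0],0,0.08],[[0,0,0],0,0.08],[[-0.001,0,-0.02],0,0.08],[[-0.003,0,-0.06],0,0.08],[[-0.006,0,-0.12],0,0.08],[[-0.01,0,-0.2],0,0.08],[[-0.014,0,-0.28],0,0.08],[[-0.018,0,-0.36],0,0.08],[[-0.018,0,-0.36],0,0.08],[[-0.018,0,-0.36],0,0.08]]'
python3 - <<'E'
from h import *
shot("side","s62",(290,120,380,187),8.5)
for b in ("tall","mid","short"): locate(f"bottle_{b}_mid",B[b],z0=.004,cams=("side",),grab=False)
E
```

```text
t: 106.0
tool_pos: [0.4664, -0.1416, 0.2257]
tool_rot: [0.715, 0.699, -0.015, 0.016]
force: [0.1, 0.0, 0.2]
finger_gap: 0.046
bottle_tall_mid side [(0.52, [337.7, 152.5, 349.7, 177.1])]
  -> [ 0.4171 -0.2396] res [-0. -0.]
bottle_mid_mid side [(0.7, [328.9, 159.2, 342.8, 182.6])]
  -> [ 0.415  -0.1623] res [-0. -0.]
bottle_short_mid side [(0.54, [313.8, 160.6, 322.7, 179.3]), (0.19, [335.0, 148.7, 350.4, 178.8]), (0.16, [289.4, 189.7, 305.6, 200.0])]
  -> [ 0.47   -0.1452] res [ 0. -0.]
```

View pics/s62.png

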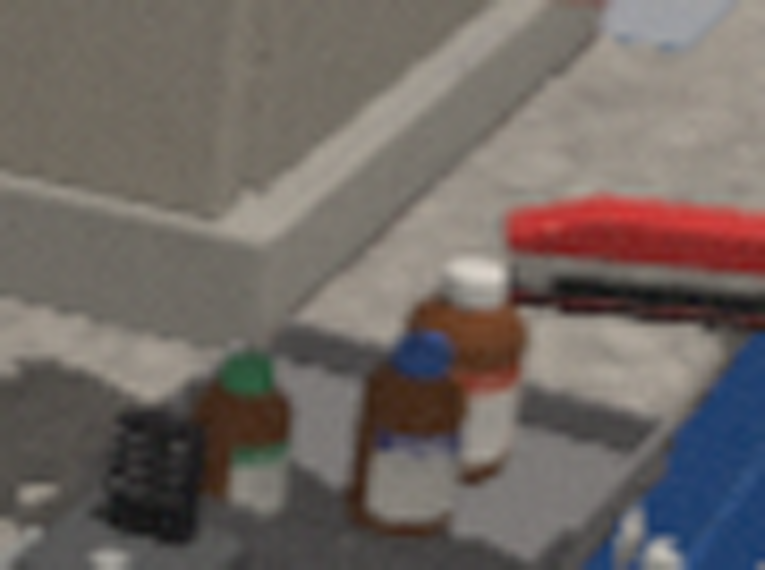

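```bash
python3 -m inch '[[[0.04,-0.02,-0.02],0,0.1],[[0.12,-0.06,-0.04],0,0.1],[[0.2,-0.1,-0.06],0,0.1],[[0.28,-0.14,-0.06],0,0.1],[[0.36,-0.18,-0.06],0,0.1],[[0.44,-0.22,-0.06],0,0.1],[[0.5,-0.24,-0.06],0,0.1],[[0.5,-0.24,-0.06],0,0.1],[[0.5,-0.24,-0.06],0,0.1]]'
python3 - <<'E'
from h import *
shot("top","t63",(170,170,400,275),3.4);shot("side","s63")
locate("scraper_mid",SCR,yaw=True,cams=("side",))
f=manip.grab_frame("top")[180:255,232:400]
E
```

```text
t: 107.1
tool_pos: [0.3515, 0.1124, 0.2428]
tool_rot: [0.714, 0.7, -0.016, 0.014]
force: [0.4, -0.1, -1.1]
finger_gap: 0.0468
scraper_mid side []
```

View pics/t63.png

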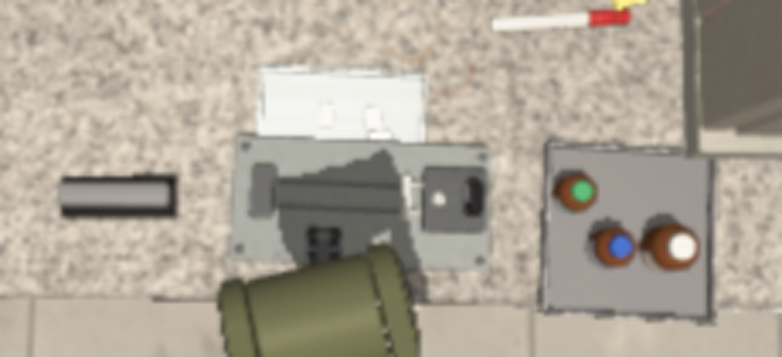

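View pics/s63.png

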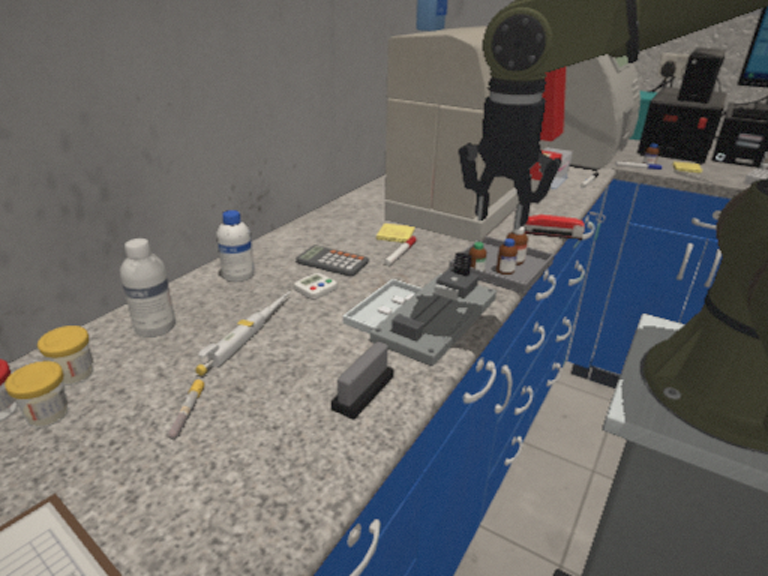

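```bash
python3 -c "
from workcell import manip
print(manip.hand_in(), manip.get_state()['t'])"
```

```text
the job is handed in; nothing more can be done
the job is handed in; nothing more can be done
```

The job is done and handed in; the clock read about 107 s at my last check.

- **Chips:** I saw three chips on the bed and wiped them all off with the scraper. In the last pictures all three lie in the trough and the bed is clear.
- **Scraper:** I stood it back upright on the worktop. Later it was found a few centimetres away while the robot was elsewhere (the announced knock); it still stands upright, so I left it. In the last picture the scraper network did not find it, so that rests on my own look at both pictures.
- **Bottles:** I gauged the tall, mid and short ones in that order. Each was released in the middle of the bed and pushed against the anvil by the tab.
    - From jaw travel and the rise in force I put the pad at 4.8 to 5.2 mm each time, against a half way of 5 mm. I could not read the pad directly.
    - After each gauging I opened the jaw again, to within about 1 to 2 mm of where it started, by my reckoning.
- **Tray:** All three bottles stand upright in it.

**What went less well:** The short bottle met the tray's left wall on the first lowering. It took about 20 N and slid up in the grip, so I lifted it, moved it over and set it down again. The second placing then pressed on the floor with up to about 33 N before I let go. The tool also tilted by about 2° over the run, and opening the jaw pulled upward on the tab with up to 26 N after the tall and mid bottles. I saw no harm from any of this, and nothing else on the bench looks moved.

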